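# Pack the airbrush colours round the tin and rack the short ones

## Task

First lift the daisy out of the round tin and lay it, face up, in the empty middle of the cake board. Then pack the tall colour bottles upright into the tin in the honeycomb pattern printed on its liner, one bottle squarely on each ring, with the middle ring filled, and stand each of the short bottles upright in a well of its own in the wooden rack. Leave the nozzles, the dish and the brush where they are.

Things in the scene. Friction and masses are not known exactly. Their poses are not given: they have to be found in the camera images.
- tall1: Tall colour bottle, standing upright, may be absent: white round body 50 mm diameter, 90 mm high (its foot narrowed to 45 mm over the lowest 5 mm), with a grey round cap 24 mm diameter and 30 mm high on its middle (total 120 mm). About 150 g, with a weighted bottom (centre of mass about 22 mm up). Origin: centre of its underside; z up its axis.
- tall2: Tall colour bottle, standing upright, may be absent: white round body 50 mm diameter, 90 mm high (its foot narrowed to 45 mm over the lowest 5 mm), with a grey round cap 24 mm diameter and 30 mm high on its middle (total 120 mm). About 150 g, with a weighted bottom (centre of mass about 22 mm up). Origin: centre of its underside; z up its axis.
- tall3: Tall colour bottle, standing upright, may be absent: white round body 50 mm diameter, 90 mm high (its foot narrowed to 45 mm over the lowest 5 mm), with a grey round cap 24 mm diameter and 30 mm high on its middle (total 120 mm). About 150 g, with a weighted bottom (centre of mass about 22 mm up). Origin: centre of its underside; z up its axis.
- tall4: Tall colour bottle, standing upright, may be absent: white round body 50 mm diameter, 90 mm high (its foot narrowed to 45 mm over the lowest 5 mm), with a grey round cap 24 mm diameter and 30 mm high on its middle (total 120 mm). About 150 g, with a weighted bottom (centre of mass about 22 mm up). Origin: centre of its underside; z up its axis.
- tall5: Tall colour bottle, standing upright, may be absent: white round body 50 mm diameter, 90 mm high (its foot narrowed to 45 mm over the lowest 5 mm), with a grey round cap 24 mm diameter and 30 mm high on its middle (total 120 mm). About 150 g, with a weighted bottom (centre of mass about 22 mm up). Origin: centre of its underside; z up its axis.
- tall6: Tall colour bottle, standing upright, may be absent: white round body 50 mm diameter, 90 mm high (its foot narrowed to 45 mm over the lowest 5 mm), with a grey round cap 24 mm diameter and 30 mm high on its middle (total 120 mm). About 150 g, with a weighted bottom (centre of mass about 22 mm up). Origin: centre of its underside; z up its axis.
- tall7: Tall colour bottle, standing upright, may be absent: white round body 50 mm diameter, 90 mm high (its foot narrowed to 45 mm over the lowest 5 mm), with a grey round cap 24 mm diameter and 30 mm high on its middle (total 120 mm). About 150 g, with a weighted bottom (centre of mass about 22 mm up). Origin: centre of its underside; z up its axis.
- short1: Short colour bottle, like the tall ones in all but length: body 50 mm diameter and 66 mm high, same grey cap 24 mm diameter and 30 mm high on top (total 96 mm). About 130 g, with a weighted bottom. Origin: centre of its underside; z up its axis.
- short2: Short colour bottle, like the tall ones in all but length: body 50 mm diameter and 66 mm high, same grey cap 24 mm diameter and 30 mm high on top (total 96 mm). About 130 g, with a weighted bottom. Origin: centre of its underside; z up its axis.
- daisy: Loose sugar daisy, stiff and fragile, 30 g: flat cream petals 66 mm across and 8 mm thick, from whose middle a yellow knob 24 mm diameter stands up to 30 mm above the underside (grip it by the knob). It starts lying in the middle part of the tin. Origin: centre of its underside; z up through the knob.
- tin: Fixed open round aluminium cake tin, 170 mm outer diameter, 164 mm inside, rim 55 mm above the table, floor 4 mm thick. A paper liner on its floor shows seven printed rings, one in the middle and six around it. Origin: centre of its underside.
- seat0 (a point): Centre of the middle ring, on the tin's axis, on the tin's floor (4 mm above the table).
- seat1 (a point): Centre of one of the six outer rings, 53.5 mm from the tin's axis and 60 degrees from the next, on the tin's floor (4 mm above the table).
- seat2 (a point): Centre of one of the six outer rings, 53.5 mm from the tin's axis and 60 degrees from the next, on the tin's floor (4 mm above the table).
- seat3 (a point): Centre of one of the six outer rings, 53.5 mm from the tin's axis and 60 degrees from the next, on the tin's floor (4 mm above the table).
- seat4 (a point): Centre of one of the six outer rings, 53.5 mm from the tin's axis and 60 degrees from the next, on the tin's floor (4 mm above the table).
- seat5 (a point): Centre of one of the six outer rings, 53.5 mm from the tin's axis and 60 degrees from the next, on the tin's floor (4 mm above the table).
- seat6 (a point): Centre of one of the six outer rings, 53.5 mm from the tin's axis and 60 degrees from the next, on the tin's floor (4 mm above the table).
- board_middle (a point): Centre of the top of the white round cake board, 200 mm diameter, fixed on a low aluminium turntable; the top is 20 mm above the table. Its middle is empty; two finished daisies, part of the board and the same size as the loose one, lie 74 mm from this point at 52 degrees either side of its x axis (their knobs 50 mm above the table).
- rack: Fixed low plywood rack, 72 by 208 mm, with a row of three open-topped square wells, 64 by 64 mm inside, their centres at -68, 0 and +68 mm along the rack's y axis; floor 4 mm and outer and dividing walls 4 mm thick, walls 30 mm high. Origin: centre of its underside, on the table.
- nozzle1: Bystander: loose steel piping nozzle, a cone 36 mm across the foot and under 50 mm high, standing among the bottles. Origin: centre of its underside.
- nozzle2: Bystander: loose steel piping nozzle, a cone 36 mm across the foot and under 50 mm high, standing among the bottles. Origin: centre of its underside.
- dish: Bystander: loose white ceramic dish, 80 mm across, 30 mm high. Origin: centre of its underside.
- brush: Bystander: loose brush 180 mm long lying on the table.
There are look-alikes about, which are no part of the job. What is shaped like the tall7 but blue or turquoise is not meant. Leave any red or turquoise look-alike of the tall6 alone.

How it is judged:
On the way:
1. the daisy lies face up in the middle of the cake board, let go, before any bottle is in the tin (horizontal distance between daisy and board_middle below 0.03 m and height (world z) of daisy between 0.016 and 0.025 m and angle between daisy's own z axis and vertical below 0.12 rad and linear speed of daisy below 0.02 m/s and contact force between the fingers and daisy below 0.1 N and horizontal distance between each of tall1, tall2, tall3, tall4, tall5, tall6, tall7 and tin above 0.1 m), for 0.2 s.
At the end, for the whole second after the job is handed in: Tall bottles upright (7 deg) on the tin floor, each within 10 mm of a printed ring's centre, the middle ring filled; short ones upright on the floor of separate rack wells, within 12 mm of centre each way; daisy face up on the board within 30 mm of its middle; all at rest ((horizontal distance between tall1 and seat0 below 0.01 m or horizontal distance between tall1 and seat1 below 0.01 m or horizontal distance between tall1 and seat2 below 0.01 m or horizontal distance between tall1 and seat3 below 0.01 m or horizontal distance between tall1 and seat4 below 0.01 m or horizontal distance between tall1 and seat5 below 0.01 m or horizontal distance between tall1 and seat6 below 0.01 m) and height (world z) of tall1 between 0.001 and 0.009 m and angle between each of tall1, tall2, tall3, tall4, tall5, tall6, tall7, short1, short2, daisy's own z axis and vertical below 0.12 rad and linear speed of each of tall1, tall2, tall3, tall4, tall5, tall6, tall7, short1, short2, daisy below 0.02 m/s and (horizontal distance between tall2 and seat0 below 0.01 m or horizontal distance between tall2 and seat1 below 0.01 m or horizontal distance between tall2 and seat2 below 0.01 m or horizontal distance between tall2 and seat3 below 0.01 m or horizontal distance between tall2 and seat4 below 0.01 m or horizontal distance between tall2 and seat5 below 0.01 m or horizontal distance between tall2 and seat6 below 0.01 m) and height (world z) of tall2 between 0.001 and 0.009 m and (horizontal distance between tall3 and seat0 below 0.01 m or horizontal distance between tall3 and seat1 below 0.01 m or horizontal distance between tall3 and seat2 below 0.01 m or horizontal distance between tall3 and seat3 below 0.01 m or horizontal distance between tall3 and seat4 below 0.01 m or horizontal distance between tall3 and seat5 below 0.01 m or horizontal distance between tall3 and seat6 below 0.01 m) and height (world z) of tall3 between 0.001 and 0.009 m and (horizontal distance between tall4 and seat0 below 0.01 m or horizontal distance between tall4 and seat1 below 0.01 m or horizontal distance between tall4 and seat2 below 0.01 m or horizontal distance between tall4 and seat3 below 0.01 m or horizontal distance between tall4 and seat4 below 0.01 m or horizontal distance between tall4 and seat5 below 0.01 m or horizontal distance between tall4 and seat6 below 0.01 m) and height (world z) of tall4 between 0.001 and 0.009 m and (horizontal distance between tall5 and seat0 below 0.01 m or horizontal distance between tall5 and seat1 below 0.01 m or horizontal distance between tall5 and seat2 below 0.01 m or horizontal distance between tall5 and seat3 below 0.01 m or horizontal distance between tall5 and seat4 below 0.01 m or horizontal distance between tall5 and seat5 below 0.01 m or horizontal distance between tall5 and seat6 below 0.01 m) and height (world z) of tall5 between 0.001 and 0.009 m and (horizontal distance between tall6 and seat0 below 0.01 m or horizontal distance between tall6 and seat1 below 0.01 m or horizontal distance between tall6 and seat2 below 0.01 m or horizontal distance between tall6 and seat3 below 0.01 m or horizontal distance between tall6 and seat4 below 0.01 m or horizontal distance between tall6 and seat5 below 0.01 m or horizontal distance between tall6 and seat6 below 0.01 m) and height (world z) of tall6 between 0.001 and 0.009 m and (horizontal distance between tall7 and seat0 below 0.01 m or horizontal distance between tall7 and seat1 below 0.01 m or horizontal distance between tall7 and seat2 below 0.01 m or horizontal distance between tall7 and seat3 below 0.01 m or horizontal distance between tall7 and seat4 below 0.01 m or horizontal distance between tall7 and seat5 below 0.01 m or horizontal distance between tall7 and seat6 below 0.01 m) and height (world z) of tall7 between 0.001 and 0.009 m and horizontal distance between any of tall1, tall2, tall3, tall4, tall5, tall6, tall7 and seat0 below 0.01 m and x of short1 in the frame of rack between -0.012 and 0.012 m and (y of short1 in the frame of rack between -0.08 and -0.056 m or y of short1 in the frame of rack between -0.012 and 0.012 m or y of short1 in the frame of rack between 0.056 and 0.08 m) and height (world z) of short1 between 0.001 and 0.009 m and x of short2 in the frame of rack between -0.012 and 0.012 m and (y of short2 in the frame of rack between -0.08 and -0.056 m or y of short2 in the frame of rack between -0.012 and 0.012 m or y of short2 in the frame of rack between 0.056 and 0.08 m) and height (world z) of short2 between 0.001 and 0.009 m and horizontal distance between daisy and board_middle below 0.03 m and height (world z) of daisy between 0.016 and 0.025 m and contact force between the fingers and daisy below 0.1 N); the robot touches nothing.
It fails at once if a nozzle, the dish or the brush is moved more than 40 mm (distance of any of nozzle1, nozzle2, dish, brush from where it was at the start of the episode above 0.04 m).
It fails at once if the daisy is tipped on edge or over (angle between daisy's own z axis and vertical above 0.9 rad).
Of tall1, tall2, tall3, tall4, tall5, tall6, tall7 only 5 to 7 are there at a start; the rules pass over those that are not, and their reading is None.
At some moment in a run one of tall1, tall2, tall3, tall4, tall5, tall6, tall7, short1, short2, daisy may be knocked a few centimetres aside while the robot is not near it.
It also fails if it takes over 210 s, if anything falls off the work surface, if the arm or the gripper's body presses on something with over 40 N, if the wrist force passes 120 N, or if a joint passes its speed limit or range.

## Robot

A 7-joint arm with a two-finger parallel gripper is mounted at the origin on the work surface. World frame = base frame: x ahead of the robot, y to its left, z up, the work surface at z = 0. Lengths are in m, angles in rad, forces in N, time in s.
With the tool pointing down it reaches from about 0.425 to 0.875 m from the base axis. Payload 4.7 kg.
Tool frame: the origin (TCP) lies at the very end of the fingers, on their centre line; the grasp point (between the pads) lies 19 mm behind it (grip_point_offset is the distance from the TCP to the grasp point, in m); x points along the fingers, z is the direction in which the jaws open and shut, and the axes are right-handed (so a half turn about x gives the same grasp; the last joint's range is limited). The gripper opens to 87 mm and grips with 3 to 60 N. Pads are 19 mm wide; open, the fingers measure 117 mm over their backs; the gripper's body (75 mm by 190 mm) begins 51 mm behind the grasp point.
Start: joints at [1.347, 0.321, -0.07, 1.45, 0.023, 1.371, -0.057], TCP at [0.153, -0.632, 0.223] pointing down, gripper open.
Joint ranges: [-2.86, 2.86], [-0.3, 2.09], [-1.38, 1.24], [0.06, 2.45], [-1.56, 4.7], [0.09, 2.05], [-2.69, 2.69]. Speed limits (rad/s): [2.57, 2.57, 3.14, 3.14, 3.14, 3.14, 3.14].

## Interface

Orientations are given as a rotation vector (axis times angle).
In Python, from bench import get_state, get_image, calibration, close_job, grip_point_offset gives the robot as it stands.
- The arm moves only by the tool play_rows, never from a script. Its argument "targets" is a list of rows, each an object with "claw": the closure, from 0 (fully open) to 1 (shut); "linear": the shift along the tool's x, y, z as a fraction of full scale, a list of three; "rotation": the turn, a rotation vector about the tool's x, y, z as a fraction of full scale, a list of three. In form: [{"claw": claw, "linear": [x, y, z], "rotation": [wx, wy, wz]}, ...]. A call has 1 to 10 rows; each row shifts and turns the pose as measured when the row begins, along the tool's axes as they then stand; what a row does not reach is not made up. Full scale, the value 1, is 2.5 cm for a shift and 90 degrees for a turn. A row lasts 1/12 s, in which the tool goes at most 41.7 mm and 7.16 degrees, less where a joint would pass 70% of its speed; a pose out of reach is approached as far as the arm can. A call with a number of a shift or a turn outside -1 to 1 is refused whole. A call with a gripper value outside its range is refused whole. The fingers move at their own pace and stop on an object; "newtons" is the grip in N (left out, the last holds). Time passes only in rows, so rows that do not move let the fingers close. It gives the time, the measured TCP pose, the force and the opening at its end, in the units of the state.
- get_state(): the state, without advancing time (a new reading comes with each control period).
- get_image(name): name is "scene" or "top" or "wrist"; returns the picture (384x512x3 uint8, blue, green, red); there is no depth.
- calibration(name): a dict with "fx", "fy", "cx", "cy" (pixels), "rvec" (rotation vector, rad) and "tvec" (3), from world to camera coordinates, as OpenCV has them; the wrist camera has in their place "hand_eye" (4x4, takes a point from camera to tool coordinates, whose origin is the TCP and whose axes are the tool frame's). Camera axes: x right, y down, z forward; pixel columns grow to the right and rows downward; lengths in m; the calibration is good to about 2 mm. The wrist camera is an equidistant fisheye: a pixel r from the principal point sees the ray r / f radians off the axis. A picture is of the moment at which its call begins: read the wrist's pose just before it. calibration takes no time and is no camera call.
- close_job(): hands the job in, once; it reports no verdict.
The state is a dict: "time": time; "joint_positions": joint angles; "qd": joint speeds; "joint_torque": joint torques, N m; "position": TCP position; "tool_rot": TCP orientation; "ft_force": force on the tool from outside, world axes, zero at the start; "torque": the same for the moment, N m; "grip_width": opening from 0.0 (shut) to 1.0 (fully open).
Only numpy, scipy, OpenCV 4.12 (cv2) and the standard library are available. Lean on these libraries where they do the work, as an engineer would, in place of code of your own. Each camera call takes 0.05 s, during which the arm holds its last target. There are 200 camera calls.

## Working session

There is one attempt and no reset: what is moved stays moved. The work goes in short steps, Python scripts to look and compute and a tool call to move; the robot and the scene stay as the last step left them, time stands still between calls to the robot, and variables do not carry over. Pictures are saved under pics/ and viewed, about 12 in all and at most 16, crops included, and the job is handed in when it is done.

Besides the shell and the picture viewer there is one more tool, called after "Request:" as name([rows], argument=value, ...), one row to a line, values as JSON. play_rows: Moves the arm, as the interface text tells. Shift numbers are shares of 2.5 cm and turn numbers shares of 90 degrees, none past 1 either way. Its arguments: {"type":"object","properties":{"targets":{"type":"array"},"newtons":{"type":"number"}},"required":["targets"]}

```bash
ls; mkdir -p pics; python3 - <<'E'
from bench import *
import cv2
s=get_state();print(s, grip_point_offset)
for n in ("scene","top","wrist"):
    print(n,calibration(n)); im=get_image(n); cv2.imwrite(f"pics/{n}0.png",im)
    
E
```

```text
pics
{'time': 0.0, 'joint_positions': array([ 1.34710223,  0.32182391, -0.07004701,  1.45167439,  0.02263453,
        1.3707844 , -0.0568975 ]), 'qd': array([-2.16906169e-03, -8.99582257e-04,  1.37198565e-04, -4.74266283e-05,
        4.68941285e-04,  5.38797011e-04, -2.06829839e-05]), 'joint_torque': array([-4.02518690e-04, -4.91289425e+01, -4.03987085e-01, -3.12529314e+01,
       -6.37701340e-02,  4.37008368e-02,  1.78666255e-04]), 'position': array([ 0.15290084, -0.63119596,  0.22146094]), 'tool_rot': array([ 1.03338146,  1.31397316, -1.03160929]), 'ft_force': array([-0.35845269, -0.43975589,  0.65288441]), 'torque': array([-0.02510474,  0.01839666,  0.01000908]), 'grip_width': 1.004363275005217} 0.0187
scene {'fx': 487.49036282953017, 'fy': 487.49036282953017, 'cx': 252.29786466071002, 'cy': 186.2704449360107, 'rvec': array([ 1.42775487,  2.04882022, -0.9474017 ]), 'tvec': array([ 0.19069244, -0.30385059,  1.67762226])}
top {'fx': 367.1112922228062, 'fy': 367.1112922228062, 'cx': 263.9476333894733, 'cy': 187.9394035975736, 'rvec': array([ 2.10008469, -2.13051166,  0.1862501 ]), 'tvec': array([0.01943892, 0.5619073 , 1.02344846])}
wrist {'fx': 297.3186396354542, 'fy': 297.3186396354542, 'cx': 254.90776053754624, 'cy': 190.76993928832258, 'hand_eye': array([[ 5.42639754e-04, -2.97367222e-01,  9.54763029e-01,
        -1.61606190e-01],
       [-6.36299398e-04, -9.54763079e-01, -2.97366876e-01,
         8.26238833e-02],
       [ 9.99999650e-01, -4.46152052e-04, -7.07306987e-04,
        -8.84072689e-04],
       [ 0.00000000e+00,  0.00000000e+00,  0.00000000e+00,
         1.00000000e+00]])}
```

```bash
python3 - <<'E'
import cv2
for n in ("top","scene"):
    im=cv2.imread(f"pics/{n}0.png"); cv2.imwrite(f"pics/{n}0b.png",cv2.resize(im,(800,600),interpolation=cv2.INTER_CUBIC))
E
```

```text
(no output)
```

View pics/top0b.png

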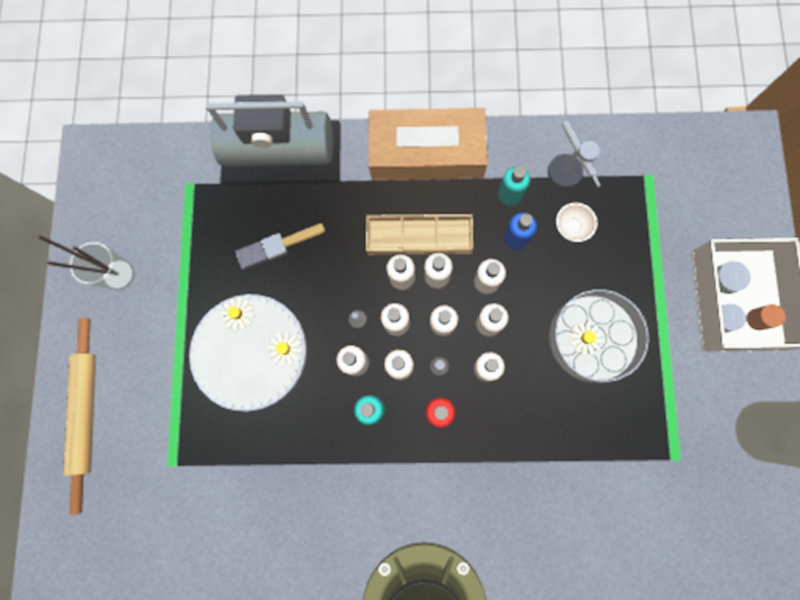

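View pics/scene0b.png

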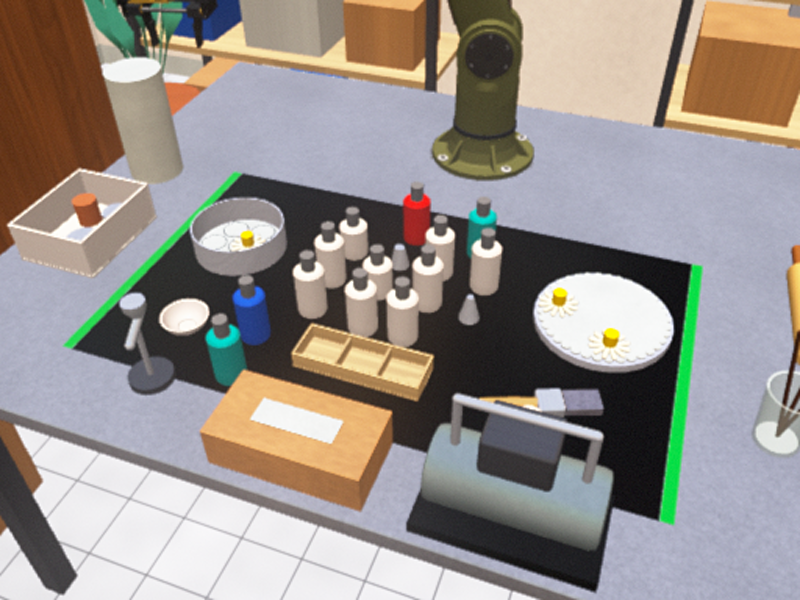

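The top view shows 9 white bottles: 7 tall, 2 short. It also shows the tin at right with the daisy (knob ~(588,337)), the board at left, the rack at top centre, and the blue, turquoise and red look-alikes. Next I need enlarged crops for measuring.

```bash
python3 - <<'E'
import cv2
def crop(n,x,y,w,h,k,out):
    im=cv2.imread(f"pics/{n}0.png")[y:y+h,x:x+w]
    im=cv2.resize(im,(w*k,h*k),interpolation=cv2.INTER_CUBIC)
    for i in range(0,w,10): cv2.line(im,(i*k,0),(i*k,6 if i%20 else 12),(0,255,255),1)
    for i in range(0,h,10): cv2.line(im,(0,i*k),(6 if i%20 else 12,i*k),(0,255,255),1)
    cv2.imwrite(out,im)
crop("top",212,158,130,95,6,"pics/c_top.png")
crop("scene",190,128,140,100,5,"pics/c_scene.png")
crop("top",345,180,80,70,8,"pics/c_tin.png")
E
```

```text
(no output)
```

View pics/c_top.png

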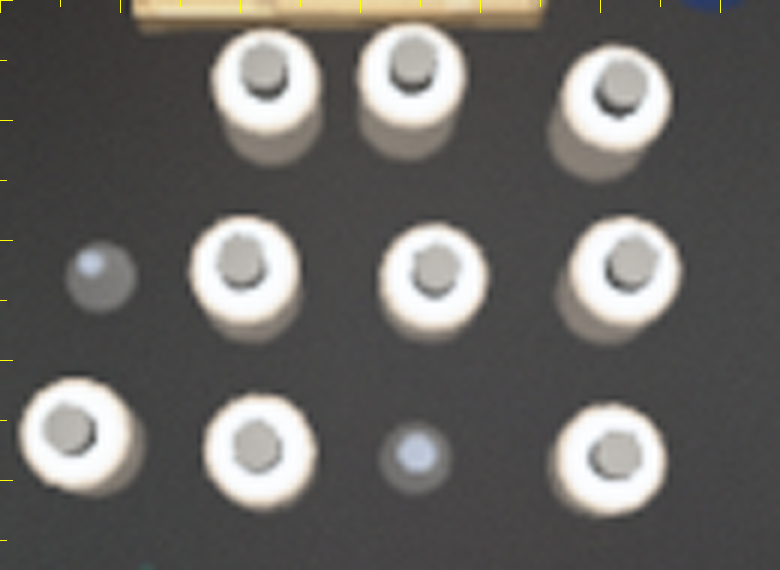

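View pics/c_scene.png

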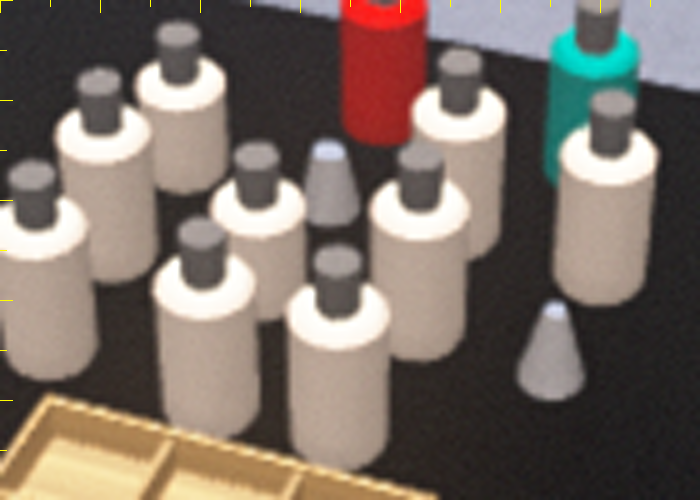

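View pics/c_tin.png

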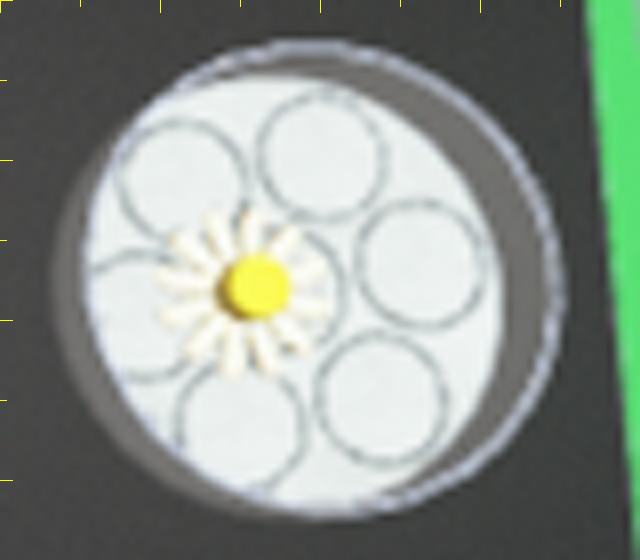

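```bash
cat > h.py <<'E'
import numpy as np, cv2
from bench import *
from scipy.optimize import least_squares
from scipy.spatial.transform import Rotation as R
def cam(n):
    c=calibration(n); return c,cv2.Rodrigues(np.array(c["rvec"]))[0],np.array(c["tvec"])
def proj(n,P):
    c,Rm,t=cam(n); q=np.atleast_2d(P)@Rm.T+t
    return np.c_[c["fx"]*q[:,0]/q[:,2]+c["cx"],c["fy"]*q[:,1]/q[:,2]+c["cy"]]
def atz(n,uv,z):
    c,Rm,t=cam(n); uv=np.atleast_2d(uv)
    d=np.c_[(uv[:,0]-c["cx"])/c["fx"],(uv[:,1]-c["cy"])/c["fy"],np.ones(len(uv))]@Rm
    o=-Rm.T@t; return (o+d*((z-o[2])/d[:,2])[:,None])[:,:2]
def un(p,x0,y0,k): return (np.array(p,float)+.5)/k-.5+[x0,y0]
def tri(a,b):
    return least_squares(lambda P:np.r_[(proj("top",P)-a)[0],(proj("scene",P)-b)[0]],[.6,0,.1])
E
python3 - <<'E'
from h import *
np.set_printoptions(precision=4,suppress=True)
T=dict(zip("ABCDEFGHI",[(266,64),(413,60),(624,82),(243,259),(437,266),(632,261),(70,428),(258,446),(617,454)]))
B=dict(zip("ABCDEFGHI",[(266,82),(412,76),(616,98),(245,269),(434,278),(626,270),(76,433),(260,450),(610,459)]))
S=dict(zip("ABCDEFGHI",[(338,262),(203,234),(33,176),(421,157),(258,157),(99,83),(613,103),(460,63),(178,36)]))
for k in T:
    r=tri(un(T[k],212,158,6),un(S[k],190,128,5)); h=.096 if k in"EI" else .12
    print(k,r.x,r.fun.round(1),"cap@z",atz("top",un(T[k],212,158,6),h)[0],"body",atz("top",un(B[k],212,158,6),h-.03)[0],"sc",atz("scene",un(S[k],190,128,5),h)[0])
rg=np.array([(182,183),(322,156),(420,263),(382,399),(241,428),(145,316)])
W=atz("top",un(rg,345,180,8),.004)
f=least_squares(lambda q:(np.c_[q[0]+.0535*np.cos(q[2]+sg*np.arange(6)*np.pi/3),q[1]+.0535*np.sin(q[2]+sg*np.arange(6)*np.pi/3)]-W).ravel(),[*W.mean(0),np.arctan2(*(W[0]-W.mean(0))[::-1])]) if not globals().update(sg=-1) else 0
print("tin",f.x,"res mm",f.fun.reshape(6,2)*1e3); print(W)
print("knob",atz("top",un((255,286),345,180,8),.034))
top=lambda p:un(p,0,0,1.5625)
print("rack corners",atz("top",top([(366,215),(474,215),(473,255),(365,254)]),.03))
print("board l r t b",atz("top",top([(190,352),(306,352),(248,294),(248,410)]),.02))
print("fin knobs",atz("top",top([(234,312),(282,348)]),.05))
E
```

```text
A [0.6047 0.0346 0.1196] [-0.9  0.3 -0.8 -0. ] cap@z [0.6054 0.0321] body [0.6041 0.0332] sc [0.6046 0.0367]
B [ 0.6058 -0.0341  0.1187] [-0.7  0.3 -0.6 -0.1] cap@z [ 0.6062 -0.036 ] body [ 0.6059 -0.0364] sc [ 0.6069 -0.032 ]
C [ 0.5934 -0.1311  0.1197] [-0.7  0.3 -0.7 -0.1] cap@z [ 0.5941 -0.133 ] body [ 0.5935 -0.1329] sc [ 0.5936 -0.1292]
D [0.5136 0.0457 0.1195] [-0.8  0.3 -0.8 -0. ] cap@z [0.5142 0.0434] body [0.5142 0.0439] sc [0.5136 0.0478]
E [ 0.5125 -0.0435  0.0957] [-0.8  0.3 -0.8 -0.1] cap@z [ 0.5133 -0.0459] body [ 0.5121 -0.0456] sc [ 0.5124 -0.0413]
F [ 0.5102 -0.1322  0.1197] [-0.4  0.2 -0.4 -0.1] cap@z [ 0.5106 -0.1334] body [ 0.511  -0.1344] sc [ 0.5104 -0.1308]
G [0.4379 0.1241 0.12  ] [-0.9  0.3 -0.9  0. ] cap@z [0.4386 0.1217] body [0.4387 0.1226] sc [0.437  0.1263]
H [0.4289 0.0391 0.1189] [-0.7  0.2 -0.7 -0. ] cap@z [0.4294 0.0372] body [0.4296 0.0375] sc [0.4298 0.0412]
I [ 0.4247 -0.125   0.0953] [-0.4  0.2 -0.5 -0.1] cap@z [ 0.4251 -0.1261] body [ 0.4248 -0.1264] sc [ 0.4255 -0.1232]
tin [ 0.4806 -0.3359  0.696 ] res mm [[-0.2654 -0.4714]
 [-0.6303  0.4355]
 [-0.3284 -0.1669]
 [ 0.2765 -0.0219]
 [ 1.1373 -0.5219]
 [-0.1896  0.7466]]
[[ 0.5219 -0.3011]
 [ 0.5314 -0.3547]
 [ 0.4901 -0.3884]
 [ 0.4392 -0.3702]
 [ 0.4292 -0.317 ]
 [ 0.4716 -0.2839]]
knob [[ 0.4789 -0.3172]]
rack corners [[ 0.7268  0.1018]
 [ 0.723  -0.111 ]
 [ 0.6418 -0.1064]
 [ 0.6474  0.1036]]
board l r t b [[0.4623 0.439 ]
 [0.4591 0.2166]
 [0.5736 0.3323]
 [0.3521 0.3232]]
fin knobs [[0.5336 0.3482]
 [0.4644 0.2555]]
```

```bash
cat >> h.py <<'E'
def st():
    s=get_state(); Rm=R.from_rotvec(s["tool_rot"]).as_matrix(); return np.array(s["position"]),Rm,s
def need(P=None,jaw=None):
    """print tool-axis shift (in 25mm units) to P; turn (in 90deg units) to point down with jaw angle (world deg)"""
    p,Rm,s=st()
    print("t %.1f"%s["time"],"pos",p.round(4),"w %.3f"%s["grip_width"],"jawang %.1f"%np.degrees(np.arctan2(Rm[1,2],Rm[0,2])),"F",np.round(s["ft_force"],1))
    if jaw is not None:
        a=np.radians(jaw); z=np.array([np.cos(a),np.sin(a),0]); x=np.array([0,0,-1.]); G=np.c_[x,np.cross(z,x),z]
        print("rot",(R.from_matrix(Rm.T@G).as_rotvec()/(np.pi/2)).round(4))
    if P is not None: print("lin",(Rm.T@(np.array(P)-p)/.025).round(2))
E
python3 - <<'E'
from h import *
np.set_printoptions(precision=4,suppress=True)
p,Rm,s=st(); print(Rm)
need([.45,-.33,.2],-90); need(jaw=90); need(jaw=10)
E
```

```text
[[-0.0004  0.9719  0.2356]
 [ 0.0013  0.2356 -0.9719]
 [-1.     -0.0001 -0.0014]]
t 0.1 pos [ 0.153  -0.6313  0.2217] w 1.000 jawang -76.4 F [0.2 0.6 0.7]
rot [ 0.1514 -0.0009  0.0002]
lin [ 0.88 14.39 -8.91]
t 0.1 pos [ 0.153  -0.6313  0.2217] w 1.000 jawang -76.4 F [0.2 0.6 0.7]
rot [-1.8486 -0.0003 -0.0013]
t 0.1 pos [ 0.153  -0.6313  0.2217] w 1.000 jawang -76.4 F [0.2 0.6 0.7]
rot [-0.9597 -0.0008 -0.0006]
```

Request:
play_rows([
  {"claw": 0.3,"linear": [0,0.5,-0.5],"rotation": [0.0757,0,0]},
  {"claw": 0.3,"linear": [0,1,-1],"rotation": [0.0757,0,0]},
  {"claw": 0.3,"linear": [0,1,-1],"rotation": [0,0,0]},
  {"claw": 0.3,"linear": [0,1,-1],"rotation": [0,0,0]},
  {"claw": 0.3,"linear": [0,1,-1],"rotation": [0,0,0]},
  {"claw": 0.3,"linear": [0,1,-1],"rotation": [0,0,0]},
  {"claw": 0.3,"linear": [0,1,-1],"rotation": [0,0,0]},
  {"claw": 0.3,"linear": [0,1,-1],"rotation": [0,0,0]},
], newtons=20)

```text
time: 0.82
position: [0.3314, -0.4395, 0.2164]
tool_rot: [1.232, 1.202, -1.239]
ft_force: [0.8, -0.5, 0.3]
grip_width: 0.705
```

```bash
python3 -c "
from h import *
need([.44,-.32,.24],-90)"
```

```text
t 0.8 pos [ 0.3314 -0.4395  0.2164] w 0.705 jawang -91.9 F [ 0.8 -0.5  0.3]
rot [-0.0213 -0.0019  0.0056]
lin [-0.97  4.17 -4.93]
```

Request:
play_rows([
  {"claw": 0.3,"linear": [0,1,-0.9],"rotation": [-0.021,0,0.005]},
  {"claw": 0.3,"linear": [0,1,-0.9],"rotation": [0,0,0]},
  {"claw": 0.3,"linear": [0,1,-0.9],"rotation": [0,0,0]},
  {"claw": 0.3,"linear": [0,1,-0.9],"rotation": [0,0,0]},
  {"claw": 0.3,"linear": [0,1,-0.7],"rotation": [0,0,0]},
  {"claw": 0.3,"linear": [0,0.8,-0.6],"rotation": [0,0,0]},
  {"claw": 0.3,"linear": [0,0,0],"rotation": [0,0,0]},
  {"claw": 0.3,"linear": [0,0,0],"rotation": [0,0,0]},
])

```text
time: 1.48
position: [0.4889, -0.2994, 0.2151]
tool_rot: [1.203, 1.222, -1.193]
ft_force: [-0.6, -1.1, 1.2]
grip_width: 0.7
```

```bash
cat >> h.py <<'E'
def wray(uv,p,Rm):
    c=calibration("wrist");H=np.array(c["hand_eye"]);uv=np.atleast_2d(uv).astype(float)
    a=(uv-[c["cx"],c["cy"]])/c["fx"]; th=np.linalg.norm(a,axis=1)
    d=np.c_[a*(np.sin(th)/th)[:,None],np.cos(th)]
    return p+Rm@H[:3,3], d@(Rm@H[:3,:3]).T
def watz(uv,z,p,Rm):
    o,d=wray(uv,p,Rm); return (o+d*((z-o[2])/d[:,2])[:,None])[:,:2]
def snap(n,name,box=None,k=2):
    p,Rm,s=st(); im=get_image(n); np.savez(f"pics/{name}.npz",p=p,R=Rm); cv2.imwrite(f"pics/{name}_raw.png",im)
    x,y,w,h=box or (0,0,512,384); im=cv2.resize(im[y:y+h,x:x+w],(int(w*k),int(h*k)),interpolation=cv2.INTER_CUBIC)
    cv2.imwrite(f"pics/{name}.png",im); return p,Rm
E
python3 -c "
from h import *
need([.479,-.316,.2],-90)
snap('wrist','w1',None,1.5625)"
```

```text
t 1.5 pos [ 0.4889 -0.2994  0.2151] w 0.700 jawang -89.1 F [-0.6 -1.1  1.2]
rot [ 0.0105 -0.0049 -0.0004]
lin [ 0.6  -0.41  0.66]
```

View pics/w1.png

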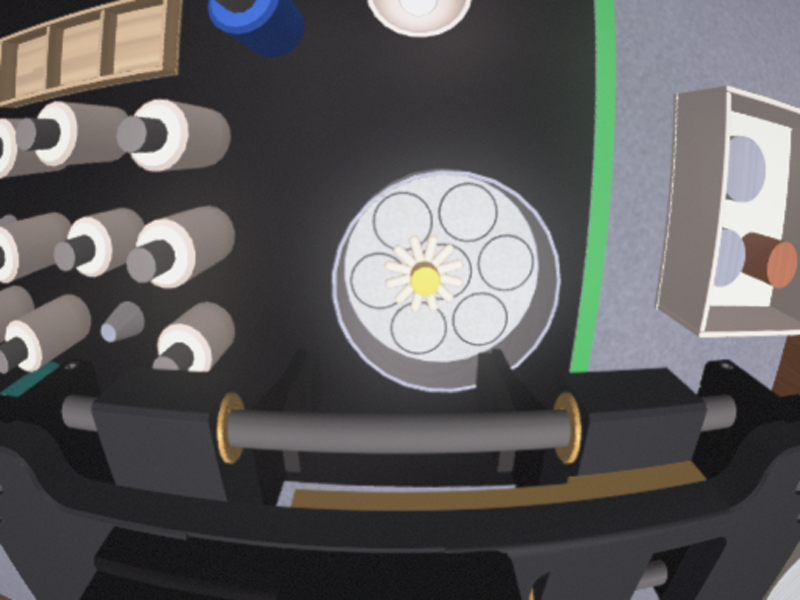

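```bash
python3 - <<'E'
from h import *
np.set_printoptions(precision=4,suppress=True)
d=np.load("pics/w1.npz");p,Rm=d["p"],d["R"]
c=lambda q:un(q,0,0,1.5625)
W=watz(c([(402,220),(468,212),(506,263),(480,319),(418,327),(380,281)]),.004,p,Rm)
g=lambda q:np.c_[q[0]+.0535*np.cos(q[2]-np.arange(6)*np.pi/3),q[1]+.0535*np.sin(q[2]-np.arange(6)*np.pi/3)]
f=least_squares(lambda q:(g(q)-W).ravel(),[.48,-.335,.69]);print(f.x,(f.fun*1e3).round(1))
print("knob",watz(c([(425,280)]),.034,p,Rm), "F,C caps",watz(c([(141,264),(132,133)]),.12,p,Rm), "E",watz(c([(65,255)]),.096,p,Rm))
# rim outer: left right top bottom
print("rim",watz(c([(332,278),(560,280),(440,170),(445,391)]),.055,p,Rm))
E
```

```text
[ 0.4794 -0.3333  0.6877] [-0.7 -0.6  0.1 -0.2  0.3  0.2  0.1  0.1 -0.5 -0.4  0.6  0.8]
knob [[ 0.4796 -0.3171]] F,C caps [[ 0.5112 -0.1336]
 [ 0.5939 -0.1332]] E [[ 0.5134 -0.046 ]]
rim [[ 0.4856 -0.2489]
 [ 0.4876 -0.4172]
 [ 0.5637 -0.3241]
 [ 0.3955 -0.335 ]]
```

Request:
play_rows([
  {"claw": 0.4,"linear": [0.5,-0.2,0.35],"rotation": [0.01,-0.005,0]},
  {"claw": 0.4,"linear": [1,-0.18,0.35],"rotation": [0,0,0]},
  {"claw": 0.4,"linear": [1,0,0],"rotation": [0,0,0]},
  {"claw": 0.4,"linear": [1,0,0],"rotation": [0,0,0]},
  {"claw": 0.4,"linear": [1,0,0],"rotation": [0,0,0]},
  {"claw": 0.4,"linear": [0.6,0,0],"rotation": [0,0,0]},
  {"claw": 0.4,"linear": [0,0,0],"rotation": [0,0,0]},
  {"claw": 0.4,"linear": [0,0,0],"rotation": [0,0,0]},
])

```text
time: 2.2
position: [0.4716, -0.3276, 0.0836]
tool_rot: [1.216, 1.198, -1.223]
ft_force: [-0.8, -0.3, 0.8]
grip_width: 0.604
```

```bash
python3 -c "
from h import *
need([.4793,-.317,.0155],-90)"
```

```text
t 2.2 pos [ 0.4716 -0.3276  0.0836] w 0.604 jawang -90.9 F [-0.8 -0.3  0.8]
rot [-0.0097  0.0036  0.0002]
lin [ 2.72  0.3  -0.44]
```

Request:
play_rows([
  {"claw": 0.4,"linear": [0.3,0.3,-0.4],"rotation": [-0.0097,0.0036,0]},
  {"claw": 0.4,"linear": [0.5,0,0],"rotation": [0,0,0]},
  {"claw": 0.4,"linear": [0.5,0,0],"rotation": [0,0,0]},
  {"claw": 0.4,"linear": [0.3,0,0],"rotation": [0,0,0]},
  {"claw": 0.4,"linear": [0.1,0,0],"rotation": [0,0,0]},
  {"claw": 0.4,"linear": [0,0,0],"rotation": [0,0,0]},
])

```text
time: 2.7
position: [0.4814, -0.3195, 0.0409]
tool_rot: [1.209, 1.203, -1.208]
ft_force: [0.4, -0.0, 0.6]
grip_width: 0.602
```

```bash
python3 -c "
from h import *
need([.4793,-.317,.0155],-90)"
```

```text
t 2.7 pos [ 0.4814 -0.3195  0.0409] w 0.602 jawang -90.0 F [ 0.4 -0.   0.6]
rot [-0.0005  0.0022 -0.0028]
lin [ 1.01 -0.09 -0.1 ]
```

Request:
play_rows([
  {"claw": 0.4,"linear": [0.5,-0.05,-0.05],"rotation": [0,0,0]},
  {"claw": 0.4,"linear": [0.4,-0.04,-0.05],"rotation": [0,0,0]},
  {"claw": 0.4,"linear": [0.1,0,0],"rotation": [0,0,0]},
  {"claw": 1,"linear": [0,0,0],"rotation": [0,0,0]},
  {"claw": 1,"linear": [0,0,0],"rotation": [0,0,0]},
  {"claw": 1,"linear": [0,0,0],"rotation": [0,0,0]},
  {"claw": 1,"linear": [0,0,0],"rotation": [0,0,0]},
  {"claw": 1,"linear": [0,0,0],"rotation": [0,0,0]},
], newtons=10)

```text
time: 3.37
position: [0.4795, -0.3172, 0.0137]
tool_rot: [1.209, 1.202, -1.208]
ft_force: [0.1, 0.3, 1.3]
grip_width: 0.309
```

Request:
play_rows([
  {"claw": 1,"linear": [-0.3,0,0],"rotation": [0,0,0]},
  {"claw": 1,"linear": [-0.6,0,0],"rotation": [0,0,0]},
  {"claw": 1,"linear": [-1,0,0],"rotation": [0,0,0]},
  {"claw": 1,"linear": [-1,0,0],"rotation": [0,0,0]},
  {"claw": 1,"linear": [-1,0,0],"rotation": [0,0,0]},
  {"claw": 1,"linear": [-1,0,0],"rotation": [0,0,0]},
  {"claw": 1,"linear": [-1,0,0],"rotation": [0,0,0]},
  {"claw": 1,"linear": [-1,0,0],"rotation": [0,0,0]},
  {"claw": 1,"linear": [-0.4,0,-0.3],"rotation": [0,0,0]},
  {"claw": 1,"linear": [-0.1,0,-0.6],"rotation": [0,0,0]},
])

```text
time: 4.2
position: [0.4771, -0.2953, 0.212]
tool_rot: [1.211, 1.198, -1.211]
ft_force: [-0.3, 0.1, -0.1]
grip_width: 0.267
```

```bash
python3 -c "
from h import *
need([.4625,.3295,.2],-90)"
```

```text
t 4.2 pos [ 0.4771 -0.2953  0.212 ] w 0.267 jawang -90.3 F [-0.3  0.1 -0.1]
rot [-0.0032  0.0039 -0.0041]
lin [  0.32  -0.71 -24.99]
```

Request:
play_rows([
  {"claw": 1,"linear": [0,-0.05,-1],"rotation": [-0.003,0.004,-0.004]},
  {"claw": 1,"linear": [0,-0.05,-1],"rotation": [0,0,0]},
  {"claw": 1,"linear": [0,-0.05,-1],"rotation": [0,0,0]},
  {"claw": 1,"linear": [0,-0.05,-1],"rotation": [0,0,0]},
  {"claw": 1,"linear": [0,-0.05,-1],"rotation": [0,0,0]},
  {"claw": 1,"linear": [0,-0.05,-1],"rotation": [0,0,0]},
  {"claw": 1,"linear": [0,-0.05,-1],"rotation": [0,0,0]},
  {"claw": 1,"linear": [0,-0.05,-1],"rotation": [0,0,0]},
  {"claw": 1,"linear": [0,-0.05,-1],"rotation": [0,0,0]},
  {"claw": 1,"linear": [0,-0.05,-1],"rotation": [0,0,0]},
])

```text
time: 5.03
position: [0.4547, -0.0222, 0.2023]
tool_rot: [1.203, 1.223, -1.215]
ft_force: [0.4, -0.3, -0.1]
grip_width: 0.267
```

Request:
play_rows([
  {"claw": 1,"linear": [0,0,-1],"rotation": [0,0,0]},
  {"claw": 1,"linear": [0,0,-1],"rotation": [0,0,0]},
  {"claw": 1,"linear": [0,0,-1],"rotation": [0,0,0]},
  {"claw": 1,"linear": [0,0,-1],"rotation": [0,0,0]},
  {"claw": 1,"linear": [0,0,-1],"rotation": [0,0,0]},
  {"claw": 1,"linear": [0,0,-1],"rotation": [0,0,0]},
  {"claw": 1,"linear": [0,0,-1],"rotation": [0,0,0]},
  {"claw": 1,"linear": [0,0,-1],"rotation": [0,0,0]},
  {"claw": 1,"linear": [0,0,-0.8],"rotation": [0,0,0]},
  {"claw": 1,"linear": [0,0,-0.5],"rotation": [0,0,0]},
])

```text
time: 5.87
position: [0.4316, 0.2343, 0.1895]
tool_rot: [1.177, 1.239, -1.22]
ft_force: [0.2, 0.5, -0.1]
grip_width: 0.272
```

```bash
python3 -c "
from h import *
need([.4625,.3295,.032],-90)"
```

```text
t 5.9 pos [0.4316 0.2343 0.1895] w 0.272 jawang -88.9 F [ 0.2  0.5 -0.1]
rot [0.012  0.0023 0.0202]
lin [ 6.24  1.51 -3.81]
```

Request:
play_rows([
  {"claw": 1,"linear": [0,0.4,-0.9],"rotation": [0.012,0.002,0.02]},
  {"claw": 1,"linear": [0.4,0.4,-0.9],"rotation": [0,0,0]},
  {"claw": 1,"linear": [0.8,0.4,-0.9],"rotation": [0,0,0]},
  {"claw": 1,"linear": [0.9,0.3,-0.6],"rotation": [0,0,0]},
  {"claw": 1,"linear": [0.9,0,-0.4],"rotation": [0,0,0]},
  {"claw": 1,"linear": [0.6,0,-0.1],"rotation": [0,0,0]},
  {"claw": 1,"linear": [0.4,0,0],"rotation": [0,0,0]},
  {"claw": 1,"linear": [0.1,0,0],"rotation": [0,0,0]},
  {"claw": 1,"linear": [0,0,0],"rotation": [0,0,0]},
])

```text
time: 6.62
position: [0.4499, 0.3431, 0.0735]
tool_rot: [1.186, 1.223, -1.206]
ft_force: [0.4, 0.1, 0.3]
grip_width: 0.267
```

```bash
python3 -c "
from h import *
need([.4625,.3295,.030],-90)"
```

```text
t 6.6 pos [0.4499 0.3431 0.0735] w 0.267 jawang -88.9 F [0.4 0.1 0.3]
rot [0.012  0.0031 0.0073]
lin [1.74 0.51 0.55]
```

Request:
play_rows([
  {"claw": 1,"linear": [0.2,0.3,0.3],"rotation": [0.012,0.003,0.007]},
  {"claw": 1,"linear": [0.5,0.2,0.2],"rotation": [0,0,0]},
  {"claw": 1,"linear": [0.4,0,0],"rotation": [0,0,0]},
  {"claw": 1,"linear": [0.2,0,0],"rotation": [0,0,0]},
  {"claw": 1,"linear": [0.1,0,0],"rotation": [0,0,0]},
  {"claw": 1,"linear": [0,0,0],"rotation": [0,0,0]},
  {"claw": 1,"linear": [0,0,0],"rotation": [0,0,0]},
])

```text
time: 7.2
position: [0.4665, 0.3265, 0.0376]
tool_rot: [1.217, 1.201, -1.211]
ft_force: [0.5, 1.0, 0.7]
grip_width: 0.271
```

```bash
python3 -c "
from h import *
need([.4625,.3295,.030],-90)"
```

```text
t 7.2 pos [0.4665 0.3265 0.0376] w 0.271 jawang -90.4 F [0.5 1.  0.7]
rot [-0.0047  0.0005 -0.0039]
lin [ 0.3  -0.16 -0.12]
```

Request:
play_rows([
  {"claw": 1,"linear": [0.2,-0.1,-0.1],"rotation": [-0.004,0,-0.004]},
  {"claw": 1,"linear": [0.1,0,0],"rotation": [0,0,0]},
  {"claw": 1,"linear": [0,0,0],"rotation": [0,0,0]},
  {"claw": 0.4,"linear": [0,0,0],"rotation": [0,0,0]},
  {"claw": 0.4,"linear": [0,0,0],"rotation": [0,0,0]},
  {"claw": 0.4,"linear": [0,0,0],"rotation": [0,0,0]},
  {"claw": 0.4,"linear": [0,0,0],"rotation": [0,0,0]},
  {"claw": 0.4,"linear": [-0.3,0,0],"rotation": [0,0,0]},
  {"claw": 0.4,"linear": [-0.7,0,0],"rotation": [0,0,0]},
  {"claw": 0.4,"linear": [-1,0,0],"rotation": [0,0,0]},
])

```text
time: 8.03
position: [0.4606, 0.3292, 0.0784]
tool_rot: [1.202, 1.214, -1.215]
ft_force: [0.8, 0.4, -0.2]
grip_width: 0.589
```

Request:
play_rows([
  {"claw": 0.4,"linear": [-1,0,0],"rotation": [0,0,0]},
  {"claw": 0.4,"linear": [-1,0,0],"rotation": [0,0,0]},
  {"claw": 0.4,"linear": [-1,0,0.5],"rotation": [0,0,0]},
  {"claw": 0.4,"linear": [-0.4,0,1],"rotation": [0,0,0]},
  {"claw": 0.4,"linear": [0,0,1],"rotation": [0,0,0]},
  {"claw": 0.4,"linear": [0,0,1],"rotation": [0,0,0]},
  {"claw": 0.4,"linear": [0,0,1],"rotation": [0,0,0]},
  {"claw": 0.4,"linear": [0,0,1],"rotation": [0,0,0]},
  {"claw": 0.4,"linear": [0,0,0.6],"rotation": [0,0,0]},
  {"claw": 0.4,"linear": [0,0,0.2],"rotation": [0,0,0]},
])

```text
time: 8.87
position: [0.4634, 0.1728, 0.1791]
tool_rot: [1.206, 1.213, -1.194]
ft_force: [-0.3, 1.2, 0.0]
grip_width: 0.6
```

```bash
python3 -c "
from h import *
need([.4385,.1225,.097],-90)
snap('top','t1',None,1.5625)"
```

```text
t 8.9 pos [0.4634 0.1728 0.1791] w 0.600 jawang -89.3 F [-0.3  1.2  0. ]
rot [ 0.0078 -0.0023 -0.0042]
lin [ 3.27 -1.04  2.01]
```

View pics/t1.png

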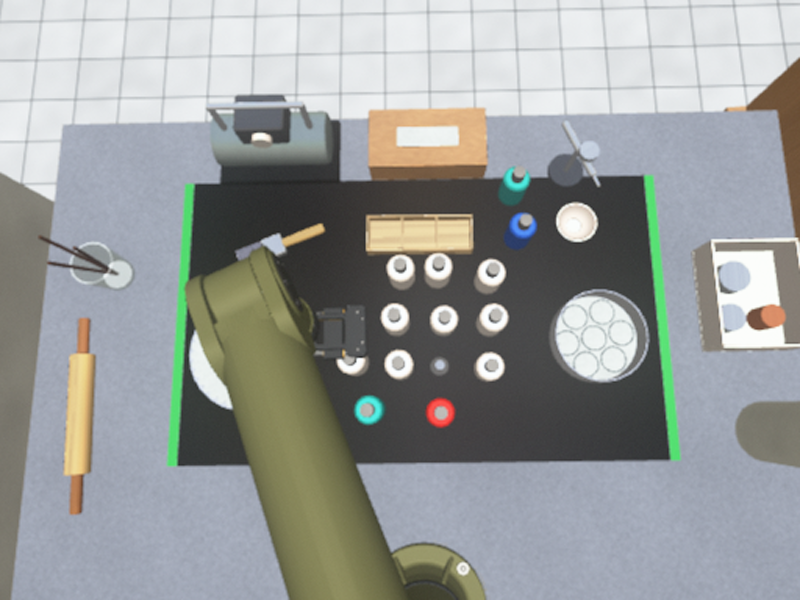

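Request:
play_rows([
  {"claw": 0.4,"linear": [0,-0.4,0.7],"rotation": [0.008,-0.002,-0.004]},
  {"claw": 0.4,"linear": [0.2,-0.4,0.7],"rotation": [0,0,0]},
  {"claw": 0.4,"linear": [0.4,-0.2,0.4],"rotation": [0,0,0]},
  {"claw": 0.4,"linear": [0.5,0,0.1],"rotation": [0,0,0]},
  {"claw": 0.4,"linear": [0.4,0,0],"rotation": [0,0,0]},
  {"claw": 0.4,"linear": [0.1,0,0],"rotation": [0,0,0]},
  {"claw": 0.4,"linear": [0,0,0],"rotation": [0,0,0]},
])

```text
time: 9.5
position: [0.4386, 0.1322, 0.1399]
tool_rot: [1.209, 1.213, -1.197]
ft_force: [0.5, -0.7, -0.2]
grip_width: 0.6
```

```bash
python3 -c "
from h import *
need([.4385,.1225,.097],-90)"
```

```text
t 9.5 pos [0.4386 0.1322 0.1399] w 0.600 jawang -89.5 F [ 0.5 -0.7 -0.2]
rot [ 0.0053 -0.0028 -0.0032]
lin [ 1.71 -0.02  0.4 ]
```

Request:
play_rows([
  {"claw": 0.4,"linear": [0.5,0,0.4],"rotation": [0.005,-0.003,-0.003]},
  {"claw": 0.4,"linear": [0.7,0,0],"rotation": [0,0,0]},
  {"claw": 0.4,"linear": [0.4,0,0],"rotation": [0,0,0]},
  {"claw": 0.4,"linear": [0.1,0,0],"rotation": [0,0,0]},
  {"claw": 1,"linear": [0,0,0],"rotation": [0,0,0]},
  {"claw": 1,"linear": [0,0,0],"rotation": [0,0,0]},
  {"claw": 1,"linear": [0,0,0],"rotation": [0,0,0]},
  {"claw": 1,"linear": [0,0,0],"rotation": [0,0,0]},
  {"claw": 1,"linear": [0,0,0],"rotation": [0,0,0]},
  {"claw": 1,"linear": [-0.3,0,0],"rotation": [0,0,0]},
], newtons=25)

```text
time: 10.33
position: [0.4404, 0.1244, 0.1035]
tool_rot: [1.207, 1.212, -1.204]
ft_force: [-0.7, -0.1, -2.3]
grip_width: 0.269
```

Request:
play_rows([
  {"claw": 1,"linear": [-0.8,0,0],"rotation": [0,0,0]},
  {"claw": 1,"linear": [-1,0,0],"rotation": [0,0,0]},
  {"claw": 1,"linear": [-1,0,0],"rotation": [0,0,0]},
  {"claw": 1,"linear": [-1,0,0],"rotation": [0,0,0]},
  {"claw": 1,"linear": [-1,0,0],"rotation": [0,0,0]},
  {"claw": 1,"linear": [-0.6,0,0.3],"rotation": [0,0,0]},
  {"claw": 1,"linear": [-0.2,0.1,0.8],"rotation": [0,0,0]},
  {"claw": 1,"linear": [0,0.1,1],"rotation": [0,0,0]},
  {"claw": 1,"linear": [0,0.1,1],"rotation": [0,0,0]},
  {"claw": 1,"linear": [0,0.1,1],"rotation": [0,0,0]},
])

```text
time: 11.17
position: [0.4499, 0.0271, 0.2583]
tool_rot: [1.197, 1.214, -1.186]
ft_force: [0.7, 0.1, -2.2]
grip_width: 0.271
```

Request:
play_rows([
  {"claw": 1,"linear": [0,0.1,1],"rotation": [0,0,0]},
  {"claw": 1,"linear": [0,0.1,1],"rotation": [0,0,0]},
  {"claw": 1,"linear": [0,0.1,1],"rotation": [0,0,0]},
  {"claw": 1,"linear": [0,0.1,1],"rotation": [0,0,0]},
  {"claw": 1,"linear": [0,0.1,1],"rotation": [0,0,0]},
  {"claw": 1,"linear": [0,0.1,1],"rotation": [0,0,0]},
  {"claw": 1,"linear": [0,0.1,1],"rotation": [0,0,0]},
  {"claw": 1,"linear": [0,0.1,1],"rotation": [0,0,0]},
  {"claw": 1,"linear": [0,0.1,0.6],"rotation": [0,0,0]},
  {"claw": 1,"linear": [0,0,0.2],"rotation": [0,0,0]},
])

```text
time: 12.0
position: [0.4756, -0.2062, 0.2653]
tool_rot: [1.198, 1.205, -1.186]
ft_force: [1.1, 0.4, -1.9]
grip_width: 0.269
```

```bash
python3 -c "
from h import *
need([.48,-.3345,.15],-90)"
```

```text
t 12.0 pos [ 0.4756 -0.2062  0.2653] w 0.269 jawang -88.8 F [ 1.1  0.4 -1.9]
rot [ 0.0128  0.0025 -0.0089]
lin [4.63 0.01 5.12]
```

Request:
play_rows([
  {"claw": 1,"linear": [0,0,0.7],"rotation": [0.0128,0.0025,-0.009]},
  {"claw": 1,"linear": [0,0,1],"rotation": [0,0,0]},
  {"claw": 1,"linear": [0.4,0,1],"rotation": [0,0,0]},
  {"claw": 1,"linear": [0.8,0,0.9],"rotation": [0,0,0]},
  {"claw": 1,"linear": [0.8,0,0.7],"rotation": [0,0,0]},
  {"claw": 1,"linear": [0.7,0,0.4],"rotation": [0,0,0]},
  {"claw": 1,"linear": [0.4,0,0.15],"rotation": [0,0,0]},
  {"claw": 1,"linear": [0.2,0,0],"rotation": [0,0,0]},
  {"claw": 1,"linear": [0,0,0],"rotation": [0,0,0]},
])

```text
time: 12.75
position: [0.4802, -0.3227, 0.1838]
tool_rot: [1.208, 1.214, -1.196]
ft_force: [-0.3, -0.0, -1.3]
grip_width: 0.265
```

```bash
python3 -c "
from h import *
need([.48,-.3345,.102],-90)"
```

```text
t 12.8 pos [ 0.4802 -0.3227  0.1838] w 0.265 jawang -89.5 F [-0.3 -0.  -1.3]
rot [ 0.006  -0.0034 -0.0029]
lin [ 3.27 -0.03  0.49]
```

Request:
play_rows([
  {"claw": 1,"linear": [0.2,0,0.35],"rotation": [0.006,-0.0034,-0.003]},
  {"claw": 1,"linear": [0.6,0,0.1],"rotation": [0,0,0]},
  {"claw": 1,"linear": [0.8,0,0],"rotation": [0,0,0]},
  {"claw": 1,"linear": [0.7,0,0],"rotation": [0,0,0]},
  {"claw": 1,"linear": [0.4,0,0],"rotation": [0,0,0]},
  {"claw": 1,"linear": [0.2,0,0],"rotation": [0,0,0]},
  {"claw": 1,"linear": [0,0,0],"rotation": [0,0,0]},
])

```text
time: 13.33
position: [0.4876, -0.3315, 0.1163]
tool_rot: [1.203, 1.199, -1.2]
ft_force: [-0.6, -0.7, -2.3]
grip_width: 0.267
```

```bash
python3 -c "
from h import *
need([.48,-.3345,.101],-90)"
```

```text
t 13.3 pos [ 0.4876 -0.3315  0.1163] w 0.267 jawang -89.6 F [-0.6 -0.7 -2.3]
rot [ 0.0044  0.0048 -0.0065]
lin [ 0.61 -0.31  0.11]
```

Request:
play_rows([
  {"claw": 1,"linear": [0.2,-0.3,0.1],"rotation": [0.004,0.003,-0.004]},
  {"claw": 1,"linear": [0.2,0,0],"rotation": [0,0,0]},
  {"claw": 1,"linear": [0.1,0,0],"rotation": [0,0,0]},
  {"claw": 1,"linear": [0,0,0],"rotation": [0,0,0]},
  {"claw": 1,"linear": [0,0,0],"rotation": [0,0,0]},
])

```text
time: 13.75
position: [0.4815, -0.3354, 0.1062]
tool_rot: [1.208, 1.199, -1.206]
ft_force: [0.5, -0.2, -1.9]
grip_width: 0.267
```

```bash
python3 -c "
from h import *
need([.48,-.3345,.101],-90)"
```

```text
t 13.8 pos [ 0.4815 -0.3354  0.1062] w 0.267 jawang -90.0 F [ 0.5 -0.2 -1.9]
rot [ 0.0001  0.0037 -0.0048]
lin [ 0.21 -0.06 -0.04]
```

Request:
play_rows([
  {"claw": 1,"linear": [0.15,-0.05,-0.03],"rotation": [0,0.002,-0.003]},
  {"claw": 1,"linear": [0.05,0,0],"rotation": [0,0,0]},
  {"claw": 1,"linear": [0,0,0],"rotation": [0,0,0]},
  {"claw": 0.54,"linear": [0,0,0],"rotation": [0,0,0]},
  {"claw": 0.54,"linear": [0,0,0],"rotation": [0,0,0]},
  {"claw": 0.54,"linear": [0,0,0],"rotation": [0,0,0]},
  {"claw": 0.54,"linear": [-0.3,0,0],"rotation": [0,0,0]},
  {"claw": 0.54,"linear": [-0.8,0,0],"rotation": [0,0,0]},
  {"claw": 0.5,"linear": [-1,0,0],"rotation": [0,0,0]},
  {"claw": 0.4,"linear": [-0.8,0.1,-0.3],"rotation": [0,0,0]},
])

```text
time: 14.58
position: [0.4803, -0.3275, 0.1743]
tool_rot: [1.21, 1.21, -1.212]
ft_force: [0.7, -1.2, 1.1]
grip_width: 0.518
```

Request:
play_rows([
  {"claw": 0.4,"linear": [-0.4,0.1,-0.8],"rotation": [0,0,0]},
  {"claw": 0.4,"linear": [0,0.2,-1],"rotation": [0,0,0]},
  {"claw": 0.4,"linear": [0,0.2,-1],"rotation": [0,0,0]},
  {"claw": 0.4,"linear": [0,0.2,-1],"rotation": [0,0,0]},
  {"claw": 0.4,"linear": [0,0.2,-1],"rotation": [0,0,0]},
  {"claw": 0.4,"linear": [0,0.2,-1],"rotation": [0,0,0]},
  {"claw": 0.4,"linear": [0,0.2,-0.8],"rotation": [0,0,0]},
  {"claw": 0.4,"linear": [0.1,0.1,-0.4],"rotation": [0,0,0]},
  {"claw": 0.4,"linear": [0.1,0,-0.1],"rotation": [0,0,0]},
])

```text
time: 15.33
position: [0.5229, -0.146, 0.1938]
tool_rot: [1.212, 1.185, -1.206]
ft_force: [0.2, 0.5, -0.1]
grip_width: 0.601
```

```bash
python3 -c "
from h import *
need([.5107,-.133,.097],-90)
snap('wrist','w2',None,1.5625)"
```

```text
t 15.3 pos [ 0.5229 -0.146   0.1938] w 0.601 jawang -90.3 F [ 0.2  0.5 -0.1]
rot [-0.0035  0.0077 -0.0109]
lin [ 3.86 -0.56 -0.56]
```

View pics/w2.png

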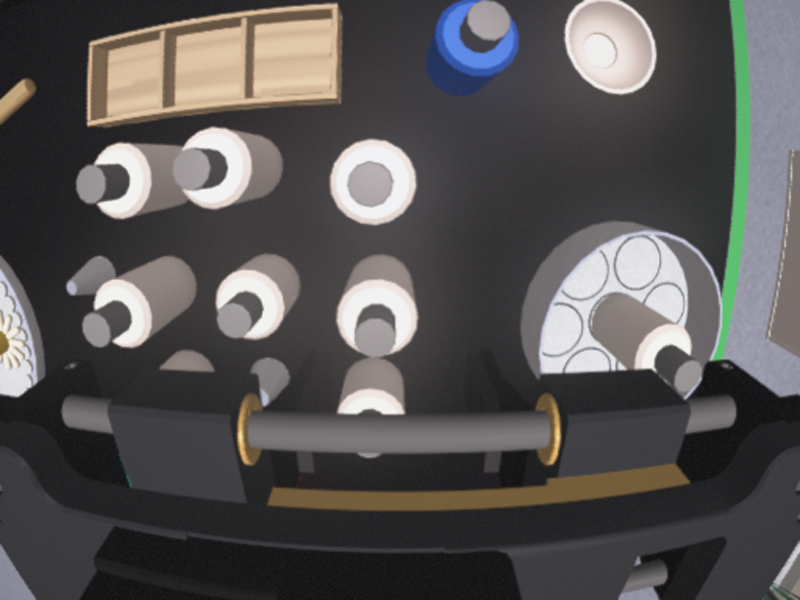

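Request:
play_rows([
  {"claw": 0.4,"linear": [0.3,-0.35,-0.35],"rotation": [-0.003,0.004,-0.006]},
  {"claw": 0.4,"linear": [0.7,-0.2,-0.2],"rotation": [0,0,0]},
  {"claw": 0.4,"linear": [0.7,0,0],"rotation": [0,0,0]},
  {"claw": 0.4,"linear": [0.4,0,0],"rotation": [0,0,0]},
  {"claw": 0.4,"linear": [0.1,0,0],"rotation": [0,0,0]},
  {"claw": 0.4,"linear": [0,0,0],"rotation": [0,0,0]},
])

```text
time: 15.88
position: [0.5077, -0.1417, 0.1365]
tool_rot: [1.213, 1.192, -1.217]
ft_force: [0.1, -0.4, -1.0]
grip_width: 0.604
```

```bash
python3 - <<'E'
from h import *
np.set_printoptions(precision=4,suppress=True)
d=np.load("pics/w2.npz");p,Rm=d["p"],d["R"]
c=lambda q:un(q,0,0,1.5625)
print("tinbottle",watz(c([(686,372)]),.124,p,Rm))
print("F C D B A",watz(c([(376,336),(370,183),(97,330),(193,167),(91,184)]),.12,p,Rm))
print("E",watz(c([(235,318)]),.096,p,Rm))
print("rack",watz(c([(88,45),(339,5),(340,102),(89,124)]),.03,p,Rm))
im=cv2.imread("pics/t1_raw.png")
need([.5107,-.133,.097],-90)
for k in range(6):
    a=.69-k*np.pi/3; print(k,.48+.0535*np.cos(a),-.3345+.0535*np.sin(a))
E
```

```text
tinbottle [[ 0.4828 -0.3316]]
F C D B A [[ 0.5119 -0.1333]
 [ 0.594  -0.1317]
 [ 0.5142  0.0447]
 [ 0.6073 -0.0364]
 [ 0.6046  0.0338]]
E [[ 0.5145 -0.0451]]
rack [[ 0.7227  0.1032]
 [ 0.7218 -0.1061]
 [ 0.6487 -0.107 ]
 [ 0.6547  0.1005]]
t 15.9 pos [ 0.5077 -0.1417  0.1365] w 0.604 jawang -90.6 F [ 0.1 -0.4 -1. ]
rot [-0.0068  0.0061 -0.0044]
lin [ 1.58  0.11 -0.36]
0 0.5212616618023452 -0.30044526075112477
1 0.5301231002099536 -0.35320627769875534
2 0.4888614384076084 -0.3872610169476306
3 0.4387383381976548 -0.36855473924887533
4 0.4298768997900464 -0.31579372230124475
5 0.4711385615923916 -0.28173898305236944
```

Request:
play_rows([
  {"claw": 0.4,"linear": [0.4,0.11,-0.36],"rotation": [-0.005,0.004,-0.003]},
  {"claw": 0.4,"linear": [0.7,0,0],"rotation": [0,0,0]},
  {"claw": 0.4,"linear": [0.4,0,0],"rotation": [0,0,0]},
  {"claw": 0.4,"linear": [0.1,0,0],"rotation": [0,0,0]},
  {"claw": 1,"linear": [0,0,0],"rotation": [0,0,0]},
  {"claw": 1,"linear": [0,0,0],"rotation": [0,0,0]},
  {"claw": 1,"linear": [0,0,0],"rotation": [0,0,0]},
  {"claw": 1,"linear": [0,0,0],"rotation": [0,0,0]},
  {"claw": 1,"linear": [0,0,0],"rotation": [0,0,0]},
])

```text
time: 16.63
position: [0.5148, -0.134, 0.0979]
tool_rot: [1.214, 1.198, -1.209]
ft_force: [0.1, 0.5, 0.1]
grip_width: 0.304
```

Request:
play_rows([
  {"claw": 1,"linear": [-0.3,0,0],"rotation": [0,0,0]},
  {"claw": 1,"linear": [-0.8,0,0],"rotation": [0,0,0]},
  {"claw": 1,"linear": [-1,0,0],"rotation": [0,0,0]},
  {"claw": 1,"linear": [-1,0,0],"rotation": [0,0,0]},
  {"claw": 1,"linear": [-1,0,0],"rotation": [0,0,0]},
  {"claw": 1,"linear": [-1,0,0],"rotation": [0,0,0]},
  {"claw": 1,"linear": [-0.5,0,0.3],"rotation": [0,0,0]},
  {"claw": 1,"linear": [-0.1,-0.1,0.8],"rotation": [0,0,0]},
  {"claw": 1,"linear": [0,-0.1,1],"rotation": [0,0,0]},
  {"claw": 1,"linear": [0,-0.1,1],"rotation": [0,0,0]},
])

```text
time: 17.47
position: [0.5065, -0.2043, 0.2541]
tool_rot: [1.205, 1.203, -1.195]
ft_force: [0.3, -0.1, -1.4]
grip_width: 0.266
```

Request:
play_rows([
  {"claw": 1,"linear": [0,-0.1,1],"rotation": [0,0,0]},
  {"claw": 1,"linear": [0,-0.1,1],"rotation": [0,0,0]},
  {"claw": 1,"linear": [0,-0.1,1],"rotation": [0,0,0]},
  {"claw": 1,"linear": [0,-0.1,1],"rotation": [0,0,0]},
  {"claw": 1,"linear": [0,-0.1,1],"rotation": [0,0,0]},
  {"claw": 1,"linear": [0,0,0.8],"rotation": [0,0,0]},
  {"claw": 1,"linear": [0,0,0.4],"rotation": [0,0,0]},
  {"claw": 1,"linear": [0,0,0.1],"rotation": [0,0,0]},
  {"claw": 1,"linear": [0,0,0],"rotation": [0,0,0]},
])

```text
time: 18.22
position: [0.4913, -0.3746, 0.2603]
tool_rot: [1.207, 1.195, -1.201]
ft_force: [-0.6, 0.8, -1.8]
grip_width: 0.267
```

```bash
python3 -c "
from h import *
need([.4889,-.3873,.101],-90)"
```

```text
t 18.2 pos [ 0.4913 -0.3746  0.2603] w 0.267 jawang -89.8 F [-0.6  0.8 -1.8]
rot [ 0.0021  0.005  -0.0086]
lin [ 6.38 -0.18  0.46]
```

Request:
play_rows([
  {"claw": 1,"linear": [0.3,-0.03,0.3],"rotation": [0.002,0.004,-0.006]},
  {"claw": 1,"linear": [0.7,0,0.15],"rotation": [0,0,0]},
  {"claw": 1,"linear": [0.8,0,0],"rotation": [0,0,0]},
  {"claw": 1,"linear": [0.6,0,0],"rotation": [0,0,0]},
  {"claw": 1,"linear": [0.4,0,0],"rotation": [0,0,0]},
  {"claw": 1,"linear": [0.2,0,0],"rotation": [0,0,0]},
  {"claw": 1,"linear": [0.1,0,0],"rotation": [0,0,0]},
  {"claw": 1,"linear": [0,0,0],"rotation": [0,0,0]},
])

```text
time: 18.88
position: [0.4955, -0.3792, 0.1809]
tool_rot: [1.203, 1.21, -1.196]
ft_force: [0.1, -0.4, -0.7]
grip_width: 0.265
```

```bash
python3 -c "
from h import *
need([.4924,-.3873,.102],-90)"
```

```text
t 18.9 pos [ 0.4955 -0.3792  0.1809] w 0.265 jawang -89.3 F [ 0.1 -0.4 -0.7]
rot [ 0.0074  0.0002 -0.004 ]
lin [ 3.16 -0.15  0.32]
```

Request:
play_rows([
  {"claw": 1,"linear": [0,-0.15,0.32],"rotation": [0.005,0,-0.003]},
  {"claw": 1,"linear": [0.3,0,0],"rotation": [0,0,0]},
  {"claw": 1,"linear": [0.5,0,0],"rotation": [0,0,0]},
  {"claw": 1,"linear": [0.5,0,0],"rotation": [0,0,0]},
  {"claw": 1,"linear": [0.5,0,0],"rotation": [0,0,0]},
  {"claw": 1,"linear": [0.4,0,0],"rotation": [0,0,0]},
  {"claw": 1,"linear": [0.2,0,0],"rotation": [0,0,0]},
  {"claw": 1,"linear": [0.1,0,0],"rotation": [0,0,0]},
  {"claw": 1,"linear": [0,0,0],"rotation": [0,0,0]},
])

```text
time: 19.63
position: [0.4918, -0.3867, 0.1121]
tool_rot: [1.208, 1.212, -1.205]
ft_force: [-0.7, 0.7, -2.1]
grip_width: 0.27
```

```bash
python3 -c "
from h import *
need([.4924,-.3873,.102],-90)"
```

```text
t 19.6 pos [ 0.4918 -0.3867  0.1121] w 0.270 jawang -89.8 F [-0.7  0.7 -2.1]
rot [ 0.0024 -0.0011 -0.0005]
lin [0.4  0.02 0.03]
```

Request:
play_rows([
  {"claw": 1,"linear": [0.25,0.02,0.03],"rotation": [0.002,0,0]},
  {"claw": 1,"linear": [0.15,0,0],"rotation": [0,0,0]},
  {"claw": 1,"linear": [0,0,0],"rotation": [0,0,0]},
  {"claw": 0.54,"linear": [0,0,0],"rotation": [0,0,0]},
  {"claw": 0.54,"linear": [0,0,0],"rotation": [0,0,0]},
  {"claw": 0.54,"linear": [0,0,0],"rotation": [0,0,0]},
  {"claw": 0.54,"linear": [-0.3,0,0],"rotation": [0,0,0]},
  {"claw": 0.54,"linear": [-0.8,0,0],"rotation": [0,0,0]},
  {"claw": 0.5,"linear": [-1,0,0],"rotation": [0,0,0]},
  {"claw": 0.4,"linear": [-0.8,0.2,-0.4],"rotation": [0,0,0]},
])

```text
time: 20.47
position: [0.4953, -0.3797, 0.1763]
tool_rot: [1.212, 1.21, -1.212]
ft_force: [0.4, -1.2, -0.1]
grip_width: 0.513
```

Request:
play_rows([
  {"claw": 0.4,"linear": [-0.3,0.4,-1],"rotation": [0,0,0]},
  {"claw": 0.4,"linear": [0,0.4,-1],"rotation": [0,0,0]},
  {"claw": 0.4,"linear": [0,0.4,-1],"rotation": [0,0,0]},
  {"claw": 0.4,"linear": [0,0.4,-1],"rotation": [0,0,0]},
  {"claw": 0.4,"linear": [0,0.4,-1],"rotation": [0,0,0]},
  {"claw": 0.4,"linear": [0,0.4,-1],"rotation": [0,0,0]},
  {"claw": 0.4,"linear": [0,0.4,-1],"rotation": [0,0,0]},
  {"claw": 0.4,"linear": [0,0.4,-1],"rotation": [0,0,0]},
  {"claw": 0.4,"linear": [0,0.4,-1],"rotation": [0,0,0]},
  {"claw": 0.4,"linear": [0,0.2,-0.5],"rotation": [0,0,0]},
])

```text
time: 21.3
position: [0.5996, -0.1402, 0.1996]
tool_rot: [1.219, 1.181, -1.213]
ft_force: [0.3, 0.7, 0.9]
grip_width: 0.599
```

Request:
play_rows([
  {"claw": 0.4,"linear": [0.2,0.1,-0.2],"rotation": [0,0,0]},
  {"claw": 0.4,"linear": [0.4,0,0],"rotation": [0,0,0]},
  {"claw": 0.4,"linear": [0.4,0,0],"rotation": [0,0,0]},
  {"claw": 0.4,"linear": [0.2,0,0],"rotation": [0,0,0]},
  {"claw": 0.4,"linear": [0,0,0],"rotation": [0,0,0]},
])

```text
time: 21.72
position: [0.6037, -0.1335, 0.1683]
tool_rot: [1.216, 1.181, -1.209]
ft_force: [0.3, -0.2, 0.0]
grip_width: 0.6
```

```bash
python3 -c "
from h import *
need([.594,-.1325,.097],-90)"
```

```text
t 21.7 pos [ 0.6037 -0.1335  0.1683] w 0.600 jawang -90.6 F [ 0.3 -0.2  0. ]
rot [-0.0066  0.0082 -0.0121]
lin [ 2.84 -0.44 -0.07]
```

Request:
play_rows([
  {"claw": 0.4,"linear": [0,-0.4,-0.05],"rotation": [-0.005,0.006,-0.009]},
  {"claw": 0.4,"linear": [0.4,-0.04,0],"rotation": [0,0,0]},
  {"claw": 0.4,"linear": [0.6,0,0],"rotation": [0,0,0]},
  {"claw": 0.4,"linear": [0.6,0,0],"rotation": [0,0,0]},
  {"claw": 0.4,"linear": [0.5,0,0],"rotation": [0,0,0]},
  {"claw": 0.4,"linear": [0.3,0,0],"rotation": [0,0,0]},
  {"claw": 0.4,"linear": [0.2,0,0],"rotation": [0,0,0]},
  {"claw": 0.4,"linear": [0,0,0],"rotation": [0,0,0]},
])

```text
time: 22.38
position: [0.588, -0.1409, 0.0969]
tool_rot: [1.216, 1.199, -1.221]
ft_force: [-0.8, -0.1, -1.0]
grip_width: 0.598
```

```bash
python3 -c "
from h import *
need([.594,-.1325,.097],-90)"
```

```text
t 22.4 pos [ 0.588  -0.1409  0.0969] w 0.598 jawang -90.8 F [-0.8 -0.1 -1. ]
rot [-0.0087  0.0031 -0.0001]
lin [-0.    0.23 -0.34]
```

Request:
play_rows([
  {"claw": 0.4,"linear": [0,0.23,-0.34],"rotation": [-0.006,0.002,0]},
  {"claw": 0.4,"linear": [0,0,0],"rotation": [0,0,0]},
  {"claw": 1,"linear": [0,0,0],"rotation": [0,0,0]},
  {"claw": 1,"linear": [0,0,0],"rotation": [0,0,0]},
  {"claw": 1,"linear": [0,0,0],"rotation": [0,0,0]},
  {"claw": 1,"linear": [0,0,0],"rotation": [0,0,0]},
  {"claw": 1,"linear": [0,0,0],"rotation": [0,0,0]},
  {"claw": 1,"linear": [0,0,0],"rotation": [0,0,0]},
])

```text
time: 23.05
position: [0.597, -0.1312, 0.1]
tool_rot: [1.212, 1.203, -1.208]
ft_force: [0.3, -0.1, -1.5]
grip_width: 0.263
```

Request:
play_rows([
  {"claw": 1,"linear": [-0.3,0,0],"rotation": [0,0,0]},
  {"claw": 1,"linear": [-0.8,0,0],"rotation": [0,0,0]},
  {"claw": 1,"linear": [-1,0,0],"rotation": [0,0,0]},
  {"claw": 1,"linear": [-1,0,0],"rotation": [0,0,0]},
  {"claw": 1,"linear": [-1,0,0],"rotation": [0,0,0]},
  {"claw": 1,"linear": [-1,0,0],"rotation": [0,0,0]},
  {"claw": 1,"linear": [-0.5,-0.2,0.3],"rotation": [0,0,0]},
  {"claw": 1,"linear": [-0.1,-0.5,0.8],"rotation": [0,0,0]},
  {"claw": 1,"linear": [0,-0.7,1],"rotation": [0,0,0]},
  {"claw": 1,"linear": [0,-0.7,1],"rotation": [0,0,0]},
])

```text
time: 23.88
position: [0.5422, -0.2023, 0.2484]
tool_rot: [1.203, 1.218, -1.197]
ft_force: [0.6, -0.4, -1.4]
grip_width: 0.271
```

Request:
play_rows([
  {"claw": 1,"linear": [0,-0.7,1],"rotation": [0,0,0]},
  {"claw": 1,"linear": [0,-0.7,1],"rotation": [0,0,0]},
  {"claw": 1,"linear": [0,-0.7,1],"rotation": [0,0,0]},
  {"claw": 1,"linear": [0,-0.7,1],"rotation": [0,0,0]},
  {"claw": 1,"linear": [0,-0.6,1],"rotation": [0,0,0]},
  {"claw": 1,"linear": [0,-0.4,0.7],"rotation": [0,0,0]},
  {"claw": 1,"linear": [0,-0.2,0.4],"rotation": [0,0,0]},
  {"claw": 1,"linear": [0,-0.1,0.1],"rotation": [0,0,0]},
  {"claw": 1,"linear": [0,0,0],"rotation": [0,0,0]},
  {"claw": 1,"linear": [0,0,0],"rotation": [0,0,0]},
])

```text
time: 24.72
position: [0.4226, -0.3746, 0.2455]
tool_rot: [1.209, 1.217, -1.215]
ft_force: [0.1, -0.4, -1.0]
grip_width: 0.266
```

```bash
python3 -c "
from h import *
need([.4387,-.3686,.102],-90)"
```

```text
t 24.7 pos [ 0.4226 -0.3746  0.2455] w 0.266 jawang -90.1 F [ 0.1 -0.4 -1. ]
rot [-0.0012 -0.0024  0.0054]
lin [ 5.74  0.69 -0.22]
```

Request:
play_rows([
  {"claw": 1,"linear": [0,0.4,-0.15],"rotation": [-0.001,-0.002,0.004]},
  {"claw": 1,"linear": [0.4,0.3,0],"rotation": [0,0,0]},
  {"claw": 1,"linear": [0.7,0.1,0],"rotation": [0,0,0]},
  {"claw": 1,"linear": [0.7,0,0],"rotation": [0,0,0]},
  {"claw": 1,"linear": [0.5,0,0],"rotation": [0,0,0]},
  {"claw": 1,"linear": [0.3,0,0],"rotation": [0,0,0]},
  {"claw": 1,"linear": [0.1,0,0],"rotation": [0,0,0]},
  {"claw": 1,"linear": [0,0,0],"rotation": [0,0,0]},
])

```text
time: 25.38
position: [0.4632, -0.3664, 0.1892]
tool_rot: [1.189, 1.189, -1.187]
ft_force: [0.2, 0.3, -2.0]
grip_width: 0.271
```

```bash
python3 -c "
from h import *
need([.4417,-.3686,.105],-90)"
```

```text
t 25.4 pos [ 0.4632 -0.3664  0.1892] w 0.271 jawang -88.8 F [ 0.2  0.3 -2. ]
rot [ 0.0136  0.0128 -0.0136]
lin [ 3.35 -0.93  0.  ]
```

Request:
play_rows([
  {"claw": 1,"linear": [0,-0.3,0],"rotation": [0.006,0.006,-0.007]},
  {"claw": 1,"linear": [0.2,-0.3,0],"rotation": [0,0,0]},
  {"claw": 1,"linear": [0.3,-0.2,0],"rotation": [0,0,0]},
  {"claw": 1,"linear": [0.4,-0.1,0],"rotation": [0,0,0]},
  {"claw": 1,"linear": [0.4,0,0],"rotation": [0,0,0]},
  {"claw": 1,"linear": [0.2,0,0],"rotation": [0,0,0]},
  {"claw": 1,"linear": [0.1,0,0],"rotation": [0,0,0]},
  {"claw": 1,"linear": [0,0,0],"rotation": [0,0,0]},
])

```text
time: 26.05
position: [0.4559, -0.3746, 0.1845]
tool_rot: [1.18, 1.153, -1.185]
ft_force: [-1.4, 0.8, -1.1]
grip_width: 0.262
```

```bash
python3 -c "
from h import *
need([.4417,-.3686,.105],-90)"
```

```text
t 26.1 pos [ 0.4559 -0.3746  0.1845] w 0.262 jawang -88.9 F [-1.4  0.8 -1.1]
rot [ 0.0125  0.0299 -0.0272]
lin [ 3.14 -0.7  -0.4 ]
```

Request:
play_rows([
  {"claw": 1,"linear": [-0.5,0,0],"rotation": [0.006,0.015,-0.013]},
  {"claw": 1,"linear": [-0.6,0,0],"rotation": [0.006,0.012,-0.012]},
  {"claw": 1,"linear": [-0.4,-0.2,-0.1],"rotation": [0,0,0]},
  {"claw": 1,"linear": [-0.1,-0.3,-0.2],"rotation": [0,0,0]},
  {"claw": 1,"linear": [0,-0.2,-0.1],"rotation": [0,0,0]},
  {"claw": 1,"linear": [0,0,0],"rotation": [0,0,0]},
  {"claw": 1,"linear": [0,0,0],"rotation": [0,0,0]},
])

```text
time: 26.63
position: [0.4332, -0.3566, 0.2164]
tool_rot: [1.206, 1.222, -1.207]
ft_force: [0.1, -0.3, -1.5]
grip_width: 0.258
```

```bash
python3 -c "
from h import *
need([.4417,-.3686,.105],-90)
snap('top','t2',(300,140,160,120),5)"
```

```text
t 26.6 pos [ 0.4332 -0.3566  0.2164] w 0.258 jawang -89.7 F [ 0.1 -0.3 -1.5]
rot [ 0.0038 -0.0042  0.0046]
lin [4.45 0.37 0.51]
```

View pics/t2.png

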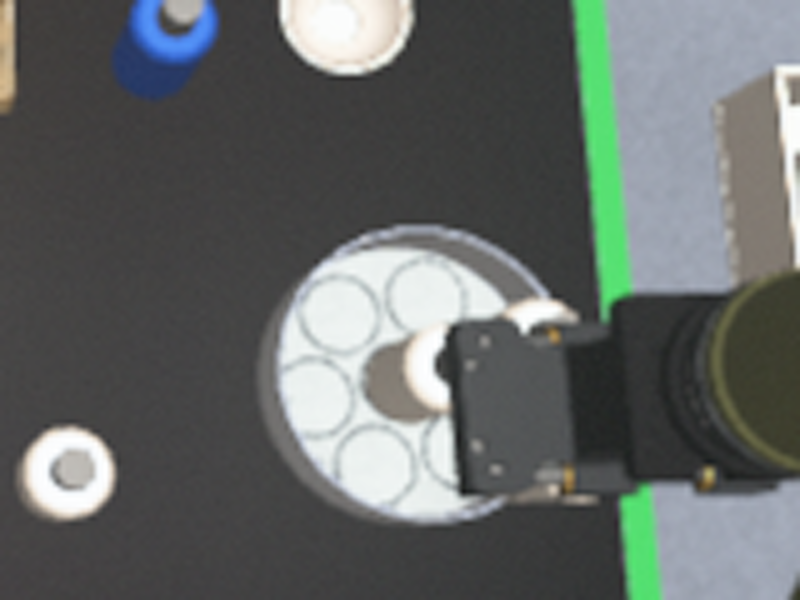

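Request:
play_rows([
  {"claw": 1,"linear": [0,0.15,0.2],"rotation": [0.003,-0.003,0.003]},
  {"claw": 1,"linear": [0,0.15,0.2],"rotation": [0,0,0]},
  {"claw": 1,"linear": [0.2,0.05,0.1],"rotation": [0,0,0]},
  {"claw": 1,"linear": [0.1,0,0],"rotation": [0,0,0]},
  {"claw": 1,"linear": [0,0,0],"rotation": [0,0,0]},
  {"claw": 1,"linear": [0,0,0],"rotation": [0,0,0]},
])

```text
time: 27.18
position: [0.4424, -0.3705, 0.2057]
tool_rot: [1.209, 1.214, -1.21]
ft_force: [0.2, 0.7, -2.0]
grip_width: 0.256
```

```bash
python3 -c "
from h import *
need([.4417,-.3686,.105],-90)
snap('scene','s2',(90,60,130,100),6)"
```

```text
t 27.2 pos [ 0.4424 -0.3705  0.2057] w 0.256 jawang -90.0 F [ 0.2  0.7 -2. ]
rot [ 0.0002 -0.0018  0.0025]
lin [ 4.03 -0.01 -0.06]
```

View pics/s2.png

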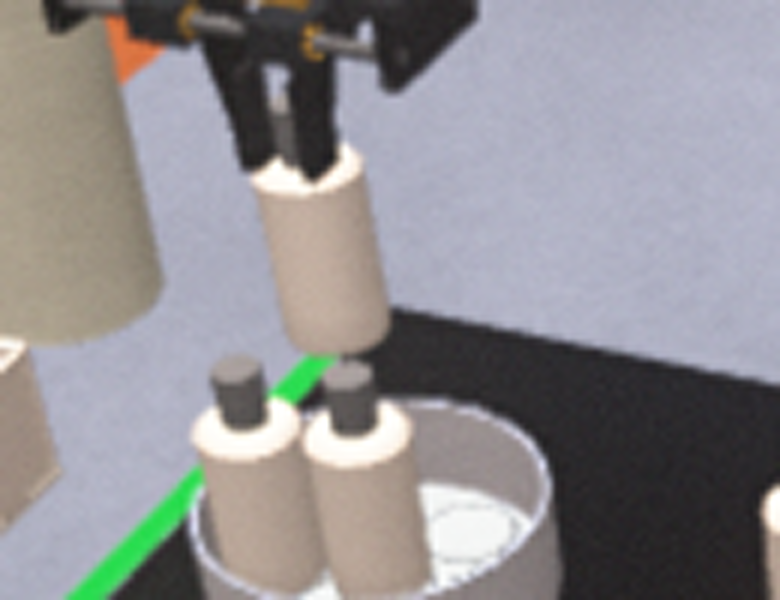

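```bash
python3 - <<'E'
from h import *
q=lambda P:((proj("scene",P)-[90,60]+.5)*6-.5).round(0)
for dx in (-.003,0):
    x,y=.4424+dx,-.3705
    print(q([x,y,.2057-.093]),q([x,y,.2057-.003]))
    for z in (.2057-.093,.2057-.003): print(" edges",q([[x,y-.025,z],[x,y+.025,z]]))
E
```

```text
[[323. 338.]] [[292. 170.]]
 edges [[277. 329.]
 [369. 348.]]
 edges [[244. 161.]
 [340. 179.]]
[[319. 341.]] [[288. 173.]]
 edges [[274. 332.]
 [366. 351.]]
 edges [[241. 164.]
 [336. 183.]]
```

```bash
python3 - <<'E'
from h import *
p,Rm=snap('wrist','w3',(140,180,230,150),3.4)
c=calibration("wrist");H=np.linalg.inv(np.array(c["hand_eye"]))
def wp(P):
    t=Rm.T@(np.array(P)-p); q=H[:3,:3]@t+H[:3,3]; r=np.hypot(q[0],q[1]); th=np.arctan2(r,q[2]); return np.array([c["cx"],c["cy"]])+c["fx"]*th*q[:2]/r
for dx in (0,-.012):
    for z in (.2057-.003,.2057-.093):
        print(dx,z,[((wp([p[0]+dx+.025*np.cos(a),p[1]+.025*np.sin(a),z])-[140,180])*3.4).round(0) for a in (0,np.pi/2,np.pi,-np.pi/2)])
E
```

```text
0 0.2027 [array([398.,  71.]), array([260., 199.]), array([397., 315.]), array([534., 199.])]
0 0.1127 [array([396., -46.]), array([302.,  46.]), array([396., 133.]), array([490.,  46.])]
-0.012 0.2027 [array([397., 135.]), array([264., 256.]), array([397., 365.]), array([530., 256.])]
-0.012 0.1127 [array([396.,  -1.]), array([303.,  89.]), array([396., 173.]), array([489.,  89.])]
```

View pics/w3.png

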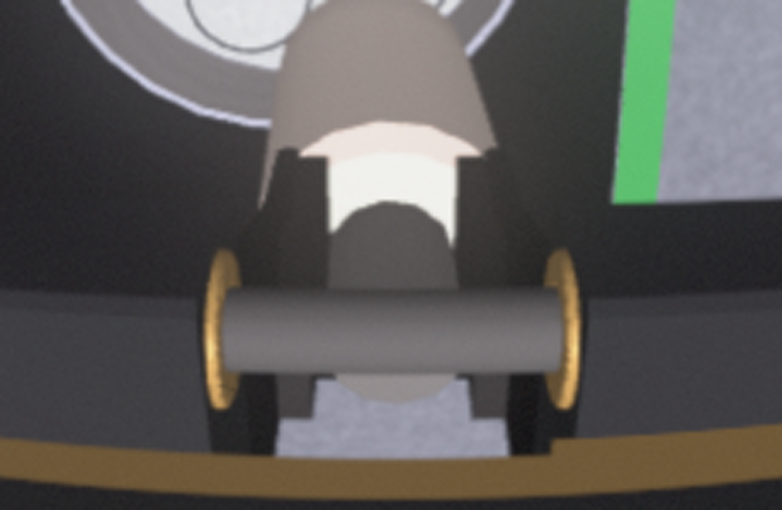

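Request:
play_rows([
  {"claw": 1,"linear": [0,0.2,-0.06],"rotation": [0,0,0]},
  {"claw": 1,"linear": [0,0.09,0],"rotation": [0,0,0]},
  {"claw": 1,"linear": [0,0,0],"rotation": [0,0,0]},
  {"claw": 1,"linear": [0,0,0],"rotation": [0,0,0]},
], newtons=35)

```text
time: 27.62
position: [0.4509, -0.3684, 0.2065]
tool_rot: [1.209, 1.213, -1.209]
ft_force: [0.5, -0.5, -2.3]
grip_width: 0.254
```

```bash
python3 -c "
from h import *
need([.4497,-.3686,.102],-90)"
```

```text
t 27.6 pos [ 0.4509 -0.3684  0.2065] w 0.254 jawang -89.9 F [ 0.5 -0.5 -2.3]
rot [ 0.0007 -0.0014  0.0018]
lin [ 4.18 -0.03  0.02]
```

Aligned. I'll descend most of the way.

Request:
play_rows([
  {"claw": 1,"linear": [0.2,-0.03,0],"rotation": [0,0,0]},
  {"claw": 1,"linear": [0.4,0,0],"rotation": [0,0,0]},
  {"claw": 1,"linear": [0.5,0,0],"rotation": [0,0,0]},
  {"claw": 1,"linear": [0.5,0,0],"rotation": [0,0,0]},
  {"claw": 1,"linear": [0.5,0,0],"rotation": [0,0,0]},
  {"claw": 1,"linear": [0.5,0,0],"rotation": [0,0,0]},
  {"claw": 1,"linear": [0.4,0,0],"rotation": [0,0,0]},
  {"claw": 1,"linear": [0.3,0,0],"rotation": [0,0,0]},
  {"claw": 1,"linear": [0.1,0,0],"rotation": [0,0,0]},
  {"claw": 1,"linear": [0,0,0],"rotation": [0,0,0]},
])

```text
time: 28.45
position: [0.466, -0.3868, 0.1642]
tool_rot: [1.197, 1.141, -1.202]
ft_force: [-0.2, 0.1, 0.3]
grip_width: 0.007
```

```bash
python3 -c "
from h import *
need([.4497,-.3686,.102],-90)"
```

```text
t 28.4 pos [ 0.466  -0.3868  0.1642] w 0.007 jawang -90.3 F [-0.2  0.1  0.3]
rot [-0.0025  0.0301 -0.0274]
lin [ 2.42 -0.76 -0.84]
```

Request:
play_rows([
  {"claw": 0.4,"linear": [-0.6,0,0],"rotation": [0,0.015,-0.013]},
  {"claw": 0.4,"linear": [-1,0,0],"rotation": [0,0.015,-0.013]},
  {"claw": 0.4,"linear": [-1,0,0],"rotation": [0,0,0]},
  {"claw": 0.4,"linear": [-0.6,0,-0.5],"rotation": [0,0,0]},
  {"claw": 0.4,"linear": [-0.3,0,-0.8],"rotation": [0,0,0]},
  {"claw": 0.4,"linear": [0,0.5,-0.8],"rotation": [0,0,0]},
  {"claw": 0.4,"linear": [0,0.8,-0.3],"rotation": [0,0,0]},
  {"claw": 0.4,"linear": [0,0.6,0],"rotation": [0,0,0]},
  {"claw": 0.4,"linear": [0,0.2,0],"rotation": [0,0,0]},
  {"claw": 0.4,"linear": [0,0,0],"rotation": [0,0,0]},
])

```text
time: 29.28
position: [0.5108, -0.32, 0.2366]
tool_rot: [1.219, 1.243, -1.222]
ft_force: [-0.8, -1.0, 1.3]
grip_width: 0.584
```

```bash
python3 -c "
from h import *
need([.4497,-.3686,.102],-90)
snap('wrist','w4',None,1.5625)"
```

```text
t 29.3 pos [ 0.5108 -0.32    0.2366] w 0.584 jawang -90.4 F [-0.8 -1.   1.3]
rot [-0.0043 -0.0152  0.0168]
lin [ 5.4  -2.29  2.09]
```

View pics/w4.png

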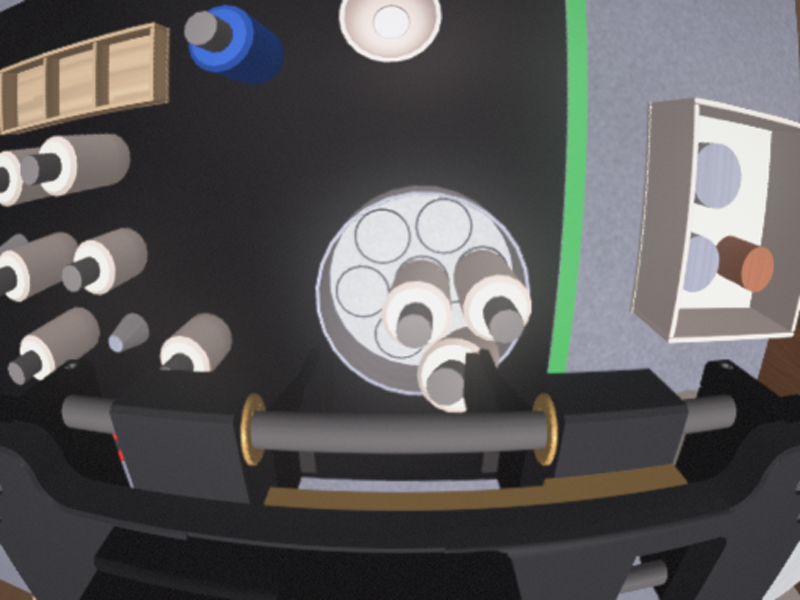

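```bash
python3 - <<'E'
from h import *
np.set_printoptions(precision=4,suppress=True)
d=np.load("pics/w4.npz");p,Rm=d["p"],d["R"]
c=lambda q:un(q,0,0,1.5625)
print("caps",watz(c([(414,324),(502,325),(445,382)]),.124,p,Rm))
print("bodies",watz(c([(417,314),(496,308),(455,374)]),.094,p,Rm))
E
```

```text
caps [[ 0.4876 -0.3257]
 [ 0.4868 -0.382 ]
 [ 0.4458 -0.3466]]
bodies [[ 0.483  -0.328 ]
 [ 0.4874 -0.3833]
 [ 0.4357 -0.3563]]
```

```bash
python3 -c "
from h import *
snap('scene','s3',(90,80,140,100),5.5)"
```

```text
(no output)
```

View pics/s3.png

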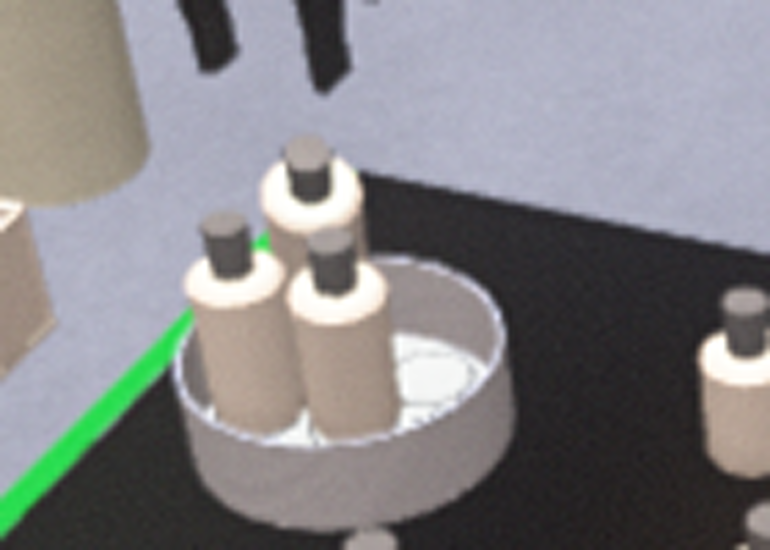

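```bash
cat >> h.py <<'E'
def tri_ws(uw,us,p,Rm,bias=3.0):
    o1,d1=wray(uw,p,Rm); us=np.atleast_2d(us); 
    c,Rc,t=cam("scene"); o2=-Rc.T@t; out=[]
    for a,u in zip(d1,us):
        d2=np.r_[(u-[c["cx"],c["cy"]])/c["fx"],1]@Rc
        A=np.c_[a,-d2]; k=np.linalg.lstsq(A,o2-o1,rcond=None)[0]
        P1=o1+k[0]*a;P2=o2+k[1]*d2; out.append(np.r_[(P1+P2)/2,np.linalg.norm(P1-P2)])
    return np.array(out)
E
python3 - <<'E'
from h import *
np.set_printoptions(precision=4,suppress=True)
d=np.load("pics/w4.npz");p,Rm=d["p"],d["R"]
c=lambda q:un(q,0,0,1.5625); s=lambda q:un(q,90,80,5.5)
print(tri_ws(c([(414,324),(502,325),(445,382)]),s([(330,240),(225,222),(308,150)]),p,Rm))
print(tri_ws(c([(417,314),(496,308),(455,374)]),s([(337,295),(233,276),(312,193)]),p,Rm))
E
```

```text
[[ 0.4864 -0.3239  0.126   0.0052]
 [ 0.4874 -0.3814  0.1261  0.0006]
 [ 0.4651 -0.342   0.1621  0.0045]]
[[ 0.4806 -0.3275  0.0893  0.0016]
 [ 0.4868 -0.3835  0.0925  0.0002]
 [ 0.4529 -0.3517  0.1282  0.0027]]
```

```bash
cat >> h.py <<'E'
def wproj(P,p,Rm):
    c=calibration("wrist");H=np.linalg.inv(np.array(c["hand_eye"]))
    q=((np.atleast_2d(P)-p)@Rm)@H[:3,:3].T+H[:3,3]; r=np.hypot(q[:,0],q[:,1]); th=np.arctan2(r,q[:,2])
    return np.array([c["cx"],c["cy"]])+c["fx"]*(th/r)[:,None]*q[:,:2]
def fitb(wc,wb,sc,sb,p,Rm,sy=.004):
    def f(v):
        a=np.array([v[3],v[4],1]); a/=np.linalg.norm(a); S=v[:3]; P=np.array([S+.03*a,S]); B=[0,sy,0]
        return np.r_[(wproj(P,p,Rm)-np.array([wc,wb])).ravel(),(proj("scene",P+B)-np.array([sc,sb])).ravel()]
    r=least_squares(f,[.47,-.35,.1,0,0]); v=r.x; a=np.array([v[3],v[4],1]);a/=np.linalg.norm(a)
    return v[:3],a,np.degrees(np.arccos(a[2])),v[:3]-.09*a,r.fun
E
python3 - <<'E'
from h import *
np.set_printoptions(precision=4,suppress=True)
d=np.load("pics/w4.npz");p,Rm=d["p"],d["R"]
c=lambda q:un(q,0,0,1.5625); s=lambda q:un(q,90,80,5.5)
for a in [((414,324),(417,314),(330,240),(337,295)),((502,325),(496,308),(225,222),(233,276)),((445,382),(455,374),(308,150),(312,193))]:
    S,ax,t,b,res=fitb(c(a[0]),c(a[1]),s(a[2]),s(a[3]),p,Rm); print("sh",S,"ax",ax,"tilt %.1f"%t,"bot",b,"res",res.round(1))
E
```

```text
sh [ 0.4839 -0.3279  0.0957] ax [0.1311 0.0741 0.9886] tilt 8.7 bot [ 0.4721 -0.3345  0.0067] res [-0.   0.3 -0.1 -0.2 -0.3  1.1 -0.  -0.9]
sh [ 0.4888 -0.3829  0.097 ] ax [-0.0238  0.0411  0.9989] tilt 2.7 bot [ 0.491  -0.3866  0.0071] res [ 0.3 -0.1  0.2 -0.3  0.9  0.1  0.7 -0.6]
sh [ 0.4576 -0.3517  0.1347] ax [0.3023 0.2764 0.9122] tilt 24.2 bot [ 0.4304 -0.3766  0.0526] res [ 0.   0.3 -0.2 -0.1 -0.2  0.9 -0.4 -0.6]
```

```bash
cat >> h.py <<'E'
def needG(P,a,jawdeg):
    """tool x=-a, z nearest to jawdeg"""
    p,Rm,s=st(); a=np.array(a)/np.linalg.norm(a); x=-a; j=np.radians(jawdeg); z=np.array([np.cos(j),np.sin(j),0]); z-=x*(z@x); z/=np.linalg.norm(z)
    G=np.c_[x,np.cross(z,x),z]; rv=R.from_matrix(Rm.T@G).as_rotvec()/(np.pi/2)
    print("t %.1f"%s["time"],"pos",p.round(4),"w %.3f"%s["grip_width"],"rot",rv.round(4),"lin",(Rm.T@(np.array(P)-p)/.025).round(2),"lin in goal frame",(G.T@(np.array(P)-p)/.025).round(2),"F",np.round(s["ft_force"],1))
E
python3 -c "
from h import *
needG([.475,-.3357,.188],[.3023,.2764,.9122],-47.6)"
```

```text
t 29.4 pos [ 0.5094 -0.3208  0.2366] w 0.591 rot [-0.4647 -0.121  -0.2449] lin [ 1.97 -1.32  0.65] lin in goal frame [ 2.36 -0.5  -0.49] F [-0.3 -0.7  0. ]
```

Request:
play_rows([
  {"claw": 0.5,"linear": [0,0,0],"rotation": [-0.05,-0.013,-0.026]},
  {"claw": 0.5,"linear": [0,0,0],"rotation": [-0.06,-0.016,-0.032]},
  {"claw": 0.5,"linear": [0,0,0],"rotation": [-0.066,-0.017,-0.035]},
  {"claw": 0.5,"linear": [0,0,0],"rotation": [-0.066,-0.017,-0.035]},
  {"claw": 0.5,"linear": [0,0,0],"rotation": [-0.066,-0.017,-0.035]},
  {"claw": 0.5,"linear": [0,0,0],"rotation": [-0.066,-0.017,-0.035]},
  {"claw": 0.5,"linear": [0,0,0],"rotation": [-0.05,-0.013,-0.026]},
  {"claw": 0.5,"linear": [0,0,0],"rotation": [-0.03,-0.008,-0.016]},
  {"claw": 0.5,"linear": [0,0,0],"rotation": [0,0,0]},
])

```text
time: 30.13
position: [0.4962, -0.3325, 0.2343]
tool_rot: [0.325, 1.641, -0.986]
ft_force: [-0.8, -0.1, -0.6]
grip_width: 0.5
```

```bash
python3 -c "
from h import *
needG([.475,-.3357,.188],[.3023,.2764,.9122],-47.6)"
```

```text
t 30.1 pos [ 0.4962 -0.3325  0.2343] w 0.500 rot [ 0.001  -0.0077  0.0136] lin [ 1.98  0.15 -0.45] lin in goal frame [ 1.98  0.11 -0.48] F [-0.8 -0.1 -0.6]
```

Request:
play_rows([
  {"claw": 0.5,"linear": [0.2,0.1,-0.3],"rotation": [0.001,-0.006,0.01]},
  {"claw": 0.5,"linear": [0.5,0.04,-0.15],"rotation": [0,0,0]},
  {"claw": 0.5,"linear": [0.6,0,0],"rotation": [0,0,0]},
  {"claw": 0.5,"linear": [0.4,0,0],"rotation": [0,0,0]},
  {"claw": 0.5,"linear": [0.2,0,0],"rotation": [0,0,0]},
  {"claw": 0.5,"linear": [0.1,0,0],"rotation": [0,0,0]},
  {"claw": 0.5,"linear": [0,0,0],"rotation": [0,0,0]},
])

```text
time: 30.72
position: [0.469, -0.3415, 0.1857]
tool_rot: [0.349, 1.624, -0.99]
ft_force: [0.2, -0.5, 0.7]
grip_width: 0.5
```

```bash
python3 -c "
from h import *
needG([.460,-.3495,.142],[.3023,.2764,.9122],-47.6)"
```

```text
t 30.7 pos [ 0.469  -0.3415  0.1857] w 0.500 rot [-0.0113 -0.0052  0.0032] lin [1.79 0.28 0.  ] lin in goal frame [ 1.79  0.28 -0.01] F [ 0.2 -0.5  0.7]
```

Request:
play_rows([
  {"claw": 0.5,"linear": [0.2,0.2,0],"rotation": [-0.008,-0.004,0.002]},
  {"claw": 0.5,"linear": [0.4,0.08,0],"rotation": [0,0,0]},
  {"claw": 0.5,"linear": [0.5,0,0],"rotation": [0,0,0]},
  {"claw": 0.5,"linear": [0.4,0,0],"rotation": [0,0,0]},
  {"claw": 0.5,"linear": [0.2,0,0],"rotation": [0,0,0]},
  {"claw": 0.5,"linear": [0.1,0,0],"rotation": [0,0,0]},
  {"claw": 0.5,"linear": [0,0,0],"rotation": [0,0,0]},
])

```text
time: 31.3
position: [0.4599, -0.3507, 0.1376]
tool_rot: [0.34, 1.622, -0.976]
ft_force: [-0.8, 0.7, -0.1]
grip_width: 0.502
```

```bash
python3 -c "
from h import *
needG([.460,-.3495,.142],[.3023,.2764,.9122],-47.6)"
```

```text
t 31.3 pos [ 0.4599 -0.3507  0.1376] w 0.502 rot [-0.0031 -0.0005  0.0002] lin [-0.17 -0.04 -0.03] lin in goal frame [-0.17 -0.04 -0.03] F [-0.8  0.7 -0.1]
```

Request:
play_rows([
  {"claw": 1,"linear": [0,0,0],"rotation": [0,0,0]},
  {"claw": 1,"linear": [0,0,0],"rotation": [0,0,0]},
  {"claw": 1,"linear": [0,0,0],"rotation": [0,0,0]},
  {"claw": 1,"linear": [0,0,0],"rotation": [0,0,0]},
  {"claw": 1,"linear": [0,0,0],"rotation": [0,0,0]},
  {"claw": 1,"linear": [-0.2,0,0],"rotation": [0,0,0]},
  {"claw": 1,"linear": [-0.5,0,0],"rotation": [0,0,0]},
  {"claw": 1,"linear": [-0.8,0,0],"rotation": [0,0,0]},
  {"claw": 1,"linear": [-0.8,0,0],"rotation": [0,0,0]},
  {"claw": 1,"linear": [-0.8,0,0],"rotation": [0,0,0]},
], newtons=30)

```text
time: 32.13
position: [0.4813, -0.3281, 0.209]
tool_rot: [0.342, 1.631, -0.978]
ft_force: [0.1, -1.4, -2.0]
grip_width: 0.266
```

Request:
play_rows([
  {"claw": 1,"linear": [-0.8,0,0],"rotation": [0,0,0]},
  {"claw": 1,"linear": [-0.7,0,0],"rotation": [0,0,0]},
  {"claw": 1,"linear": [-0.4,0,0],"rotation": [0,0,0]},
  {"claw": 1,"linear": [-0.1,0,0],"rotation": [0,0,0]},
  {"claw": 1,"linear": [0,0,0],"rotation": [0,0,0]},
])

```text
time: 32.55
position: [0.5035, -0.31, 0.2649]
tool_rot: [0.342, 1.619, -0.97]
ft_force: [0.8, 0.3, -1.3]
grip_width: 0.268
```

```bash
python3 -c "
from h import *
need(jaw=-47.6)
needG([.4387,-.3686,.24],[0,0,1],-47.6)"
```

```text
t 32.5 pos [ 0.5035 -0.31    0.2649] w 0.268 jawang -47.7 F [ 0.8  0.3 -1.3]
rot [-0.0015  0.0016  0.2651]
t 32.5 pos [ 0.5035 -0.31    0.2649] w 0.268 rot [-0.0015  0.0016  0.2651] lin [ 2.32 -2.79 -0.01] lin in goal frame [ 1.   -3.49 -0.02] F [ 0.8  0.3 -1.3]
```

Held (width 0.268). Turn the tool upright, then look at how the bottle hangs.

Request:
play_rows([
  {"claw": 1,"linear": [0,0,0],"rotation": [0,0,0.04]},
  {"claw": 1,"linear": [0,0,0],"rotation": [0,0,0.06]},
  {"claw": 1,"linear": [0,0,0],"rotation": [0,0,0.06]},
  {"claw": 1,"linear": [0,0,0],"rotation": [0,0,0.05]},
  {"claw": 1,"linear": [0,0,0],"rotation": [0,0,0.035]},
  {"claw": 1,"linear": [0,0,0],"rotation": [0,0,0.015]},
  {"claw": 1,"linear": [0,0,0],"rotation": [0,0,0]},
  {"claw": 1,"linear": [0,0,0],"rotation": [0,0,0]},
])

```text
time: 33.22
position: [0.4988, -0.3097, 0.2568]
tool_rot: [0.657, 1.477, -0.646]
ft_force: [-0.3, -0.5, -2.2]
grip_width: 0.271
```

```bash
python3 -c "
from h import *
needG([.4387,-.3686,.24],[0,0,1],-47.6)
snap('wrist','w5',(60,110,330,220),2.4)
p,Rm,s=st(); u=lambda P:((wproj(P,p,Rm)-[60,110]+.5)*2.4-.5).round(0)
for z in (.008,.098):
  print([u(p+Rm@np.array([z,.025*np.cos(a),.025*np.sin(a)]))[0] for a in (0,np.pi/2,-np.pi/2)])
"
```

```text
t 33.2 pos [ 0.4988 -0.3097  0.2568] w 0.271 rot [-0.0019 -0.0052 -0.0026] lin [ 0.66 -3.37  0.13] lin in goal frame [ 0.67 -3.36  0.12] F [-0.3 -0.5 -2.2]
[array([471., 214.]), array([565., 303.]), array([376., 303.])]
[array([470., 136.]), array([535., 200.]), array([405., 200.])]
```

View pics/w5.png

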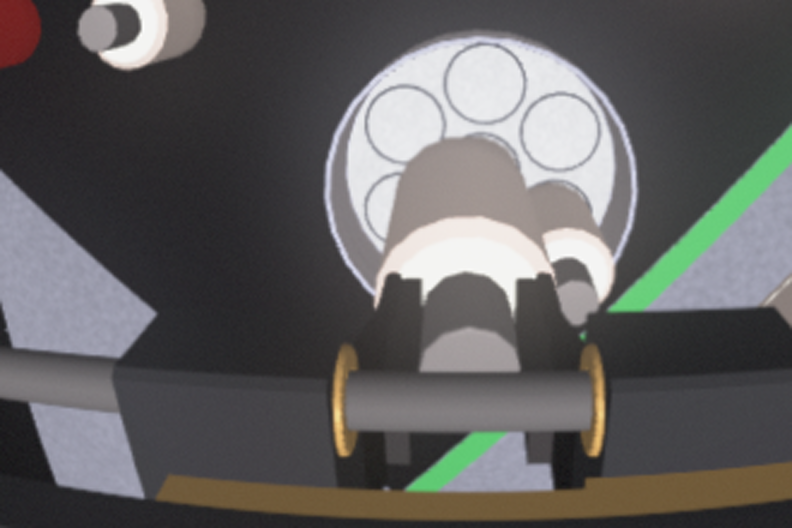

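Request:
play_rows([
  {"claw": 1,"linear": [0,-0.4,0.05],"rotation": [-0.002,-0.003,-0.002]},
  {"claw": 1,"linear": [0,-0.7,0.05],"rotation": [0,0,0]},
  {"claw": 1,"linear": [0,-0.8,0],"rotation": [0,0,0]},
  {"claw": 1,"linear": [0,-0.7,0],"rotation": [0,0,0]},
  {"claw": 1,"linear": [0,-0.4,0],"rotation": [0,0,0]},
  {"claw": 1,"linear": [0,-0.2,0],"rotation": [0,0,0]},
  {"claw": 1,"linear": [0,-0.1,0],"rotation": [0,0,0]},
  {"claw": 1,"linear": [0,0,0],"rotation": [0,0,0]},
  {"claw": 1,"linear": [0,0,0],"rotation": [0,0,0]},
])

```text
time: 34.02
position: [0.4397, -0.3648, 0.2534]
tool_rot: [0.638, 1.485, -0.637]
ft_force: [-0.3, -0.1, -0.8]
grip_width: 0.266
```

```bash
python3 -c "
from h import *
needG([.4387,-.3686,.2],[0,0,1],-47.6)
snap('top','t3',(340,170,100,80),7.5)"
```

```text
t 34.0 pos [ 0.4397 -0.3648  0.2534] w 0.266 rot [ 0.0105 -0.0056  0.002 ] lin [ 2.13 -0.13  0.1 ] lin in goal frame [ 2.13 -0.13  0.09] F [-0.3 -0.1 -0.8]
```

View pics/t3.png

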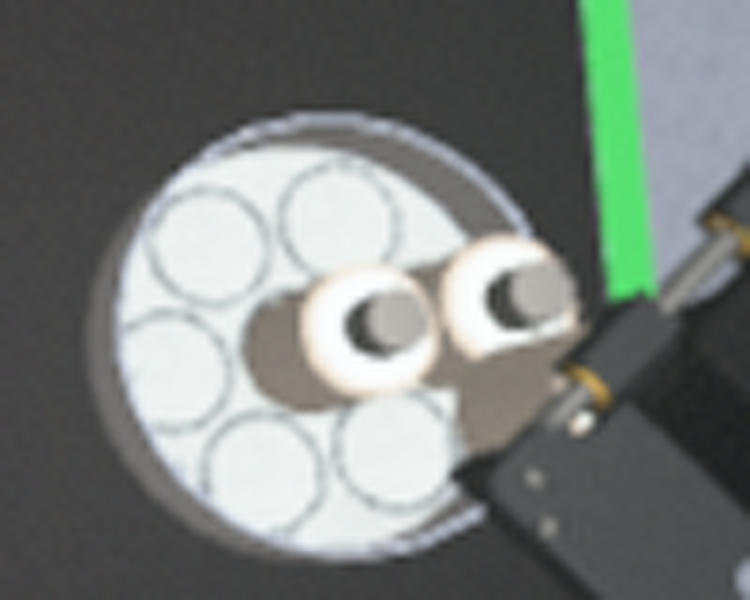

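```bash
python3 - <<'E'
from h import *
np.set_printoptions(precision=4,suppress=True)
s=lambda q:un(q,340,170,7.5)
print(atz("top",s([(400,322),(543,290)]),.124),atz("top",s([(370,330),(505,298)]),.094))
E
```

```text
[[ 0.4758 -0.3355]
 [ 0.4866 -0.3874]] [[ 0.4766 -0.3343]
 [ 0.4877 -0.3849]]
```

Request:
play_rows([
  {"claw": 1,"linear": [0.2,-0.25,0.15],"rotation": [0.008,-0.004,0.002]},
  {"claw": 1,"linear": [0.4,-0.05,0],"rotation": [0,0,0]},
  {"claw": 1,"linear": [0.5,0,0],"rotation": [0,0,0]},
  {"claw": 1,"linear": [0.4,0,0],"rotation": [0,0,0]},
  {"claw": 1,"linear": [0.2,0,0],"rotation": [0,0,0]},
  {"claw": 1,"linear": [0.1,0,0],"rotation": [0,0,0]},
  {"claw": 1,"linear": [0,0,0],"rotation": [0,0,0]},
  {"claw": 1,"linear": [0,0,0],"rotation": [0,0,0]},
])

```text
time: 34.73
position: [0.4386, -0.3703, 0.2028]
tool_rot: [0.646, 1.476, -0.641]
ft_force: [-0.4, 1.5, -2.8]
grip_width: 0.268
```

```bash
python3 -c "
from h import *
needG([.4366,-.3702,.102],[0,0,1],-47.6)"
```

```text
t 34.7 pos [ 0.4386 -0.3703  0.2028] w 0.268 rot [ 0.0051 -0.0023 -0.0011] lin [ 4.03 -0.06 -0.04] lin in goal frame [ 4.03 -0.06 -0.06] F [-0.4  1.5 -2.8]
```

Request:
play_rows([
  {"claw": 1,"linear": [0.1,-0.06,-0.05],"rotation": [0.003,-0.002,-0.001]},
  {"claw": 1,"linear": [0.2,0,0],"rotation": [0,0,0]},
  {"claw": 1,"linear": [0.3,0,0],"rotation": [0,0,0]},
  {"claw": 1,"linear": [0.3,0,0],"rotation": [0,0,0]},
  {"claw": 1,"linear": [0.2,0,0],"rotation": [0,0,0]},
  {"claw": 1,"linear": [0.1,0,0],"rotation": [0,0,0]},
  {"claw": 1,"linear": [0,0,0],"rotation": [0,0,0]},
])

```text
time: 35.32
position: [0.4372, -0.3708, 0.171]
tool_rot: [0.646, 1.47, -0.647]
ft_force: [0.5, 0.0, -1.8]
grip_width: 0.267
```

```bash
python3 -c "
from h import *
needG([.4366,-.3702,.102],[0,0,1],-47.6)"
```

```text
t 35.3 pos [ 0.4372 -0.3708  0.171 ] w 0.267 rot [ 0.0018  0.0016 -0.0002] lin [ 2.76 -0.   -0.04] lin in goal frame [ 2.76  0.   -0.03] F [ 0.5  0.  -1.8]
```

Passing cleanly. Continue down.

Request:
play_rows([
  {"claw": 1,"linear": [0.2,0,-0.02],"rotation": [0,0,0]},
  {"claw": 1,"linear": [0.4,0,0],"rotation": [0,0,0]},
  {"claw": 1,"linear": [0.5,0,0],"rotation": [0,0,0]},
  {"claw": 1,"linear": [0.5,0,0],"rotation": [0,0,0]},
  {"claw": 1,"linear": [0.4,0,0],"rotation": [0,0,0]},
  {"claw": 1,"linear": [0.2,0,0],"rotation": [0,0,0]},
  {"claw": 1,"linear": [0.1,0,0],"rotation": [0,0,0]},
  {"claw": 1,"linear": [0,0,0],"rotation": [0,0,0]},
])

```text
time: 35.98
position: [0.4372, -0.3698, 0.1067]
tool_rot: [0.647, 1.47, -0.646]
ft_force: [0.1, 0.4, -1.0]
grip_width: 0.269
```

```bash
python3 -c "
from h import *
needG([.4366,-.3702,.102],[0,0,1],-47.6)"
```

```text
t 36.0 pos [ 0.4372 -0.3698  0.1067] w 0.269 rot [ 0.0021  0.001  -0.0009] lin [ 0.19 -0.03 -0.  ] lin in goal frame [ 0.19 -0.03 -0.  ] F [ 0.1  0.4 -1. ]
```

Request:
play_rows([
  {"claw": 1,"linear": [0.15,-0.02,0],"rotation": [0,0,0]},
  {"claw": 1,"linear": [0.05,0,0],"rotation": [0,0,0]},
  {"claw": 1,"linear": [0,0,0],"rotation": [0,0,0]},
  {"claw": 0.54,"linear": [0,0,0],"rotation": [0,0,0]},
  {"claw": 0.54,"linear": [0,0,0],"rotation": [0,0,0]},
  {"claw": 0.54,"linear": [0,0,0],"rotation": [0,0,0]},
  {"claw": 0.54,"linear": [-0.3,0,0],"rotation": [0,0,0]},
  {"claw": 0.54,"linear": [-0.7,0,0],"rotation": [0,0,0]},
  {"claw": 0.5,"linear": [-0.8,0,0],"rotation": [0,0,0]},
  {"claw": 0.4,"linear": [-0.8,0,0],"rotation": [0,0,0]},
], newtons=30)

```text
time: 36.82
position: [0.4354, -0.3702, 0.1685]
tool_rot: [0.647, 1.473, -0.646]
ft_force: [0.4, 1.1, -1.1]
grip_width: 0.519
```

Request:
play_rows([
  {"claw": 0.4,"linear": [-0.8,0,0],"rotation": [0.03,0,0]},
  {"claw": 0.4,"linear": [-0.4,0,0],"rotation": [0.06,0,0]},
  {"claw": 0.4,"linear": [-0.1,0,0],"rotation": [0.07,0,0]},
  {"claw": 0.4,"linear": [0,0,0],"rotation": [0.07,0,0]},
  {"claw": 0.4,"linear": [0,0,0],"rotation": [0.07,0,0]},
  {"claw": 0.4,"linear": [0,0,0],"rotation": [0.07,0,0]},
  {"claw": 0.4,"linear": [0,0,0],"rotation": [0.06,0,0]},
  {"claw": 0.4,"linear": [0,0,0],"rotation": [0.03,0,0]},
  {"claw": 0.4,"linear": [0,0,0],"rotation": [0.01,0,0]},
  {"claw": 0.4,"linear": [0,0,0],"rotation": [0,0,0]},
])

```text
time: 37.65
position: [0.4394, -0.375, 0.219]
tool_rot: [1.229, 1.17, -1.229]
ft_force: [0.3, -0.6, -0.0]
grip_width: 0.599
```

Request:
play_rows([
  {"claw": 0.4,"linear": [0,0,-0.5],"rotation": [0,0,0]},
  {"claw": 0.4,"linear": [0,0,-0.9],"rotation": [0,0,0]},
  {"claw": 0.4,"linear": [0,0,-0.9],"rotation": [0,0,0]},
  {"claw": 0.4,"linear": [0,0,-0.9],"rotation": [0,0,0]},
  {"claw": 0.4,"linear": [0,0,-0.9],"rotation": [0,0,0]},
  {"claw": 0.4,"linear": [0,0,-0.9],"rotation": [0,0,0]},
  {"claw": 0.4,"linear": [0,0,-0.9],"rotation": [0,0,0]},
  {"claw": 0.4,"linear": [0,0,-0.6],"rotation": [0,0,0]},
  {"claw": 0.4,"linear": [0,0,-0.2],"rotation": [0,0,0]},
  {"claw": 0.4,"linear": [0,0,0],"rotation": [0,0,0]},
])

```text
time: 38.48
position: [0.4434, -0.1943, 0.2172]
tool_rot: [1.219, 1.174, -1.221]
ft_force: [0.1, -0.3, -1.0]
grip_width: 0.6
```

```bash
python3 -c "
from h import *
need([.4295,.038,.15],-90)"
```

```text
t 38.5 pos [ 0.4434 -0.1943  0.2172] w 0.600 jawang -91.2 F [ 0.1 -0.3 -1. ]
rot [-0.0133  0.0114 -0.0102]
lin [ 2.51 -0.79 -9.32]
```

Request:
play_rows([
  {"claw": 0.4,"linear": [0,-0.1,-0.4],"rotation": [-0.008,0.006,-0.005]},
  {"claw": 0.4,"linear": [0,-0.2,-0.6],"rotation": [-0.004,0.004,-0.004]},
  {"claw": 0.4,"linear": [0,-0.2,-0.7],"rotation": [0,0,0]},
  {"claw": 0.4,"linear": [0.1,-0.1,-0.5],"rotation": [0,0,0]},
  {"claw": 0.4,"linear": [0.3,-0.1,-0.3],"rotation": [0,0,0]},
  {"claw": 0.4,"linear": [0.5,0,-0.15],"rotation": [0,0,0]},
  {"claw": 0.4,"linear": [0.6,0,-0.05],"rotation": [0,0,0]},
  {"claw": 0.4,"linear": [0.6,0,0],"rotation": [0,0,0]},
  {"claw": 0.4,"linear": [0.4,0,0],"rotation": [0,0,0]},
  {"claw": 0.4,"linear": [0.2,0,0],"rotation": [0,0,0]},
])

```text
time: 39.32
position: [0.4235, -0.1207, 0.1456]
tool_rot: [1.21, 1.204, -1.211]
ft_force: [-1.0, -0.5, -0.7]
grip_width: 0.603
```

```bash
python3 -c "
from h import *
need([.425,-.126,.074],-90)"
```

```text
t 39.3 pos [ 0.4235 -0.1207  0.1456] w 0.603 jawang -90.1 F [-1.  -0.5 -0.7]
rot [-0.0015  0.0022 -0.0017]
lin [2.87 0.05 0.2 ]
```

Request:
play_rows([
  {"claw": 0.4,"linear": [0.2,0.05,0.2],"rotation": [0,0,0]},
  {"claw": 0.4,"linear": [0.4,0,0],"rotation": [0,0,0]},
  {"claw": 0.4,"linear": [0.5,0,0],"rotation": [0,0,0]},
  {"claw": 0.4,"linear": [0.6,0,0],"rotation": [0,0,0]},
  {"claw": 0.4,"linear": [0.5,0,0],"rotation": [0,0,0]},
  {"claw": 0.4,"linear": [0.3,0,0],"rotation": [0,0,0]},
  {"claw": 0.4,"linear": [0.2,0,0],"rotation": [0,0,0]},
  {"claw": 0.4,"linear": [0.1,0,0],"rotation": [0,0,0]},
  {"claw": 0.4,"linear": [0,0,0],"rotation": [0,0,0]},
])

```text
time: 40.07
position: [0.4258, -0.1281, 0.0703]
tool_rot: [1.213, 1.2, -1.212]
ft_force: [0.2, 0.8, -0.0]
grip_width: 0.595
```

Request:
play_rows([
  {"claw": 1,"linear": [0,0,0],"rotation": [0,0,0]},
  {"claw": 1,"linear": [0,0,0],"rotation": [0,0,0]},
  {"claw": 1,"linear": [0,0,0],"rotation": [0,0,0]},
  {"claw": 1,"linear": [0,0,0],"rotation": [0,0,0]},
  {"claw": 1,"linear": [0,0,0],"rotation": [0,0,0]},
])

```text
time: 40.48
position: [0.4277, -0.1288, 0.0725]
tool_rot: [1.214, 1.196, -1.21]
ft_force: [0.2, 0.2, -0.2]
grip_width: 0.308
```

Request:
play_rows([
  {"claw": 1,"linear": [-0.3,0,0],"rotation": [0,0,0]},
  {"claw": 1,"linear": [-0.7,0,0],"rotation": [0,0,0]},
  {"claw": 1,"linear": [-0.9,0,0],"rotation": [0,0,0]},
  {"claw": 1,"linear": [-0.9,0,0],"rotation": [0,0,0]},
  {"claw": 1,"linear": [-0.9,0,0],"rotation": [0,0,0]},
  {"claw": 1,"linear": [-0.9,0,0],"rotation": [0,0,0]},
  {"claw": 1,"linear": [-0.6,0,0],"rotation": [0,0,0]},
  {"claw": 1,"linear": [-0.3,0.2,0],"rotation": [0,0,0]},
  {"claw": 1,"linear": [-0.1,0.5,0],"rotation": [0,0,0]},
  {"claw": 1,"linear": [0,0.8,-0.1],"rotation": [0,0,0]},
])

```text
time: 41.32
position: [0.4607, -0.1258, 0.2227]
tool_rot: [1.212, 1.196, -1.215]
ft_force: [0.8, -1.2, -0.8]
grip_width: 0.264
```

Request:
play_rows([
  {"claw": 1,"linear": [0,0.9,-0.2],"rotation": [0,0,0]},
  {"claw": 1,"linear": [0,0.9,-0.2],"rotation": [0,0,0]},
  {"claw": 1,"linear": [0,0.9,-0.2],"rotation": [0,0,0]},
  {"claw": 1,"linear": [0,0.9,-0.2],"rotation": [0,0,0]},
  {"claw": 1,"linear": [0,0.9,-0.2],"rotation": [0,0,0]},
  {"claw": 1,"linear": [0,0.9,-0.2],"rotation": [0,0,0]},
  {"claw": 1,"linear": [0,0.8,-0.2],"rotation": [0,0,0]},
  {"claw": 1,"linear": [0,0.5,-0.2],"rotation": [0,0,0]},
  {"claw": 1,"linear": [0,0.2,-0.1],"rotation": [0,0,0]},
  {"claw": 1,"linear": [0,0,0],"rotation": [0,0,0]},
])

```text
time: 42.15
position: [0.6449, -0.0823, 0.2184]
tool_rot: [1.216, 1.2, -1.217]
ft_force: [-0.9, -0.3, -1.3]
grip_width: 0.267
```

```bash
python3 -c "
from h import *
need([.685,-.0705,.078],-90)"
```

```text
t 42.1 pos [ 0.6449 -0.0823  0.2184] w 0.267 jawang -90.7 F [-0.9 -0.3 -1.3]
rot [-0.0072  0.0018 -0.0013]
lin [ 5.62  1.59 -0.51]
```

Request:
play_rows([
  {"claw": 1,"linear": [0,0.3,-0.1],"rotation": [-0.006,0.001,-0.001]},
  {"claw": 1,"linear": [0,0.5,-0.2],"rotation": [0,0,0]},
  {"claw": 1,"linear": [0,0.5,-0.15],"rotation": [0,0,0]},
  {"claw": 1,"linear": [0.2,0.3,-0.06],"rotation": [0,0,0]},
  {"claw": 1,"linear": [0.5,0.1,0],"rotation": [0,0,0]},
  {"claw": 1,"linear": [0.7,0,0],"rotation": [0,0,0]},
  {"claw": 1,"linear": [0.8,0,0],"rotation": [0,0,0]},
  {"claw": 1,"linear": [0.7,0,0],"rotation": [0,0,0]},
  {"claw": 1,"linear": [0.5,0,0],"rotation": [0,0,0]},
  {"claw": 1,"linear": [0.3,0,0],"rotation": [0,0,0]},
])

```text
time: 42.98
position: [0.6854, -0.0743, 0.1197]
tool_rot: [1.206, 1.205, -1.217]
ft_force: [-0.1, -0.7, -0.9]
grip_width: 0.269
```

Request:
play_rows([
  {"claw": 1,"linear": [0.1,0,0],"rotation": [0,0,0]},
  {"claw": 1,"linear": [0,0,0],"rotation": [0,0,0]},
])

```text
time: 43.15
position: [0.683, -0.0752, 0.1138]
tool_rot: [1.204, 1.209, -1.221]
ft_force: [0.8, 0.8, -1.3]
grip_width: 0.269
```

```bash
python3 -c "
from h import *
need([.6875,-.0705,.077],-90)"
```

```text
t 43.1 pos [ 0.683  -0.0752  0.1138] w 0.269 jawang -90.3 F [ 0.8  0.8 -1.3]
rot [-0.0028  0.0037  0.005 ]
lin [ 1.47  0.19 -0.2 ]
```

Request:
play_rows([
  {"claw": 1,"linear": [0.1,0.2,-0.2],"rotation": [-0.002,0.003,0.003]},
  {"claw": 1,"linear": [0.3,0,0],"rotation": [0,0,0]},
  {"claw": 1,"linear": [0.4,0,0],"rotation": [0,0,0]},
  {"claw": 1,"linear": [0.4,0,0],"rotation": [0,0,0]},
  {"claw": 1,"linear": [0.2,0,0],"rotation": [0,0,0]},
  {"claw": 1,"linear": [0.05,0,0],"rotation": [0,0,0]},
  {"claw": 1,"linear": [0,0,0],"rotation": [0,0,0]},
])

```text
time: 43.73
position: [0.6912, -0.0696, 0.0779]
tool_rot: [1.211, 1.205, -1.207]
ft_force: [-0.7, 1.0, 4.6]
grip_width: 0.269
```

Request:
play_rows([
  {"claw": 0.5,"linear": [0,0,0],"rotation": [0,0,0]},
  {"claw": 0.5,"linear": [0,0,0],"rotation": [0,0,0]},
  {"claw": 0.5,"linear": [0,0,0],"rotation": [0,0,0]},
  {"claw": 0.5,"linear": [-0.3,0,0],"rotation": [0,0,0]},
  {"claw": 0.5,"linear": [-0.7,0,0],"rotation": [0,0,0]},
  {"claw": 0.4,"linear": [-0.9,0,0],"rotation": [0,0,0]},
  {"claw": 0.4,"linear": [-0.9,0,0],"rotation": [0,0,0]},
  {"claw": 0.4,"linear": [-0.9,0,0],"rotation": [0,0,0]},
  {"claw": 0.4,"linear": [-0.6,-0.2,-0.2],"rotation": [0,0,0]},
  {"claw": 0.4,"linear": [-0.3,-0.4,-0.5],"rotation": [0,0,0]},
])

```text
time: 44.57
position: [0.6755, -0.0553, 0.1991]
tool_rot: [1.213, 1.202, -1.213]
ft_force: [0.4, -0.1, -0.2]
grip_width: 0.595
```

Request:
play_rows([
  {"claw": 0.4,"linear": [0,-0.6,-0.7],"rotation": [0,0,0]},
  {"claw": 0.4,"linear": [0,-0.6,-0.7],"rotation": [0,0,0]},
  {"claw": 0.4,"linear": [0,-0.5,-0.7],"rotation": [0,0,0]},
  {"claw": 0.4,"linear": [0,-0.5,-0.6],"rotation": [0,0,0]},
  {"claw": 0.4,"linear": [0,-0.3,-0.4],"rotation": [0,0,0]},
  {"claw": 0.4,"linear": [0,-0.15,-0.25],"rotation": [0,0,0]},
  {"claw": 0.4,"linear": [0,-0.05,-0.1],"rotation": [0,0,0]},
  {"claw": 0.4,"linear": [0,0,0],"rotation": [0,0,0]},
])

```text
time: 45.23
position: [0.6047, 0.0401, 0.2071]
tool_rot: [1.215, 1.195, -1.203]
ft_force: [-0.4, -0.3, -0.4]
grip_width: 0.601
```

```bash
python3 -c "
from h import *
need([.605,.033,.097],-90)"
```

```text
t 45.2 pos [0.6047 0.0401 0.2071] w 0.601 jawang -90.2 F [-0.4 -0.3 -0.4]
rot [-0.0017  0.0025 -0.0088]
lin [ 4.41 -0.05  0.27]
```

Request:
play_rows([
  {"claw": 0.4,"linear": [0.1,-0.05,0.2],"rotation": [-0.001,0.002,-0.006]},
  {"claw": 0.4,"linear": [0.4,0,0.07],"rotation": [0,0,0]},
  {"claw": 0.4,"linear": [0.7,0,0],"rotation": [0,0,0]},
  {"claw": 0.4,"linear": [0.7,0,0],"rotation": [0,0,0]},
  {"claw": 0.4,"linear": [0.7,0,0],"rotation": [0,0,0]},
  {"claw": 0.4,"linear": [0.7,0,0],"rotation": [0,0,0]},
  {"claw": 0.4,"linear": [0.6,0,0],"rotation": [0,0,0]},
  {"claw": 0.4,"linear": [0.3,0,0],"rotation": [0,0,0]},
  {"claw": 0.4,"linear": [0.1,0,0],"rotation": [0,0,0]},
  {"claw": 0.4,"linear": [0,0,0],"rotation": [0,0,0]},
])

```text
time: 46.07
position: [0.6098, 0.0204, 0.0907]
tool_rot: [1.226, 1.197, -1.219]
ft_force: [-1.0, 0.2, 5.7]
grip_width: 0.602
```

Request:
play_rows([
  {"claw": 1,"linear": [0,0,0],"rotation": [0,0,0]},
  {"claw": 1,"linear": [0,0,0],"rotation": [0,0,0]},
  {"claw": 1,"linear": [0,0,0],"rotation": [0,0,0]},
  {"claw": 1,"linear": [0,0,0],"rotation": [0,0,0]},
  {"claw": 1,"linear": [0,0,0],"rotation": [0,0,0]},
])

```text
time: 46.48
position: [0.6135, 0.0218, 0.0944]
tool_rot: [1.234, 1.195, -1.214]
ft_force: [-0.7, 1.3, 5.0]
grip_width: 0.31
```

Request:
play_rows([
  {"claw": 1,"linear": [-0.3,0,0],"rotation": [0,0,0]},
  {"claw": 1,"linear": [-0.7,0,0],"rotation": [0,0,0]},
  {"claw": 1,"linear": [-0.9,0,0],"rotation": [0,0,0]},
  {"claw": 1,"linear": [-0.9,0,0],"rotation": [0,0,0]},
  {"claw": 1,"linear": [-0.9,0,0],"rotation": [0,0,0]},
  {"claw": 1,"linear": [-0.9,0,0],"rotation": [0,0,0]},
  {"claw": 1,"linear": [-0.7,0,0],"rotation": [0,0,0]},
  {"claw": 1,"linear": [-0.4,0,0.2],"rotation": [0,0,0]},
  {"claw": 1,"linear": [-0.1,-0.2,0.5],"rotation": [0,0,0]},
  {"claw": 1,"linear": [0,-0.4,0.8],"rotation": [0,0,0]},
])

```text
time: 47.32
position: [0.5925, -0.0204, 0.2405]
tool_rot: [1.221, 1.202, -1.224]
ft_force: [0.3, -0.4, -1.0]
grip_width: 0.268
```

Request:
play_rows([
  {"claw": 1,"linear": [0,-0.5,0.9],"rotation": [0,0,0]},
  {"claw": 1,"linear": [0,-0.5,0.9],"rotation": [0,0,0]},
  {"claw": 1,"linear": [0,-0.5,0.9],"rotation": [0,0,0]},
  {"claw": 1,"linear": [0,-0.5,0.9],"rotation": [0,0,0]},
  {"claw": 1,"linear": [0,-0.5,0.9],"rotation": [0,0,0]},
  {"claw": 1,"linear": [0,-0.5,0.9],"rotation": [0,0,0]},
  {"claw": 1,"linear": [0,-0.5,0.9],"rotation": [0,0,0]},
  {"claw": 1,"linear": [0,-0.5,0.9],"rotation": [0,0,0]},
  {"claw": 1,"linear": [0,-0.5,0.9],"rotation": [0,0,0]},
  {"claw": 1,"linear": [0,-0.5,0.9],"rotation": [0,0,0]},
])

```text
time: 48.15
position: [0.4494, -0.26, 0.2356]
tool_rot: [1.215, 1.208, -1.237]
ft_force: [0.3, -0.0, -1.4]
grip_width: 0.265
```

Request:
play_rows([
  {"claw": 1,"linear": [0,-0.4,0.8],"rotation": [0,0,0]},
  {"claw": 1,"linear": [0,-0.3,0.7],"rotation": [0,0,0]},
  {"claw": 1,"linear": [0,-0.2,0.5],"rotation": [0,0,0]},
  {"claw": 1,"linear": [0,-0.1,0.3],"rotation": [0,0,0]},
  {"claw": 1,"linear": [0,0,0.1],"rotation": [0,0,0]},
  {"claw": 1,"linear": [0,0,0],"rotation": [0,0,0]},
])

```text
time: 48.65
position: [0.4102, -0.3323, 0.2323]
tool_rot: [1.221, 1.207, -1.258]
ft_force: [0.2, 0.5, -1.5]
grip_width: 0.265
```

```bash
python3 -c "
from h import *
need([.4276,-.315,.102],-90)"
```

```text
t 48.6 pos [ 0.4102 -0.3323  0.2323] w 0.265 jawang -92.2 F [ 0.2  0.5 -1.5]
rot [-0.0239  0.0027  0.0165]
lin [ 5.19  0.8  -0.74]
```

```bash
cat >> h.py <<'E'
def held(name,off=None):
    """estimate held bottle x/y offset in tool frame from wrist picture; prints column profile edges"""
    p,Rm=snap('wrist',name); g=cv2.imread(f"pics/{name}_raw.png"); g=cv2.cvtColor(g,cv2.COLOR_BGR2GRAY).astype(int)
    pr=lambda dy,dx,z:wproj(p+Rm@np.array([dx,dy,z]),p,Rm)[0]
    for dx in (.002,.006,.010):
        print("shoulder row for dx",dx,[(o,pr(.025+o*1e-3,dx,0).round(1)[1]) for o in (-12,-8,-4,0,4)], "bottom",[(o,pr(.0225+o*1e-3,dx+.09,0).round(1)[1]) for o in (-12,-8,-4,0,4)])
    u=int(round(pr(.025,.005,0)[0])); print("col",u,"rows 150..", list(g[150:262:1,u]))
    return g,p,Rm
E
python3 - <<'E'
from h import *
print("check on w5"); g=cv2.cvtColor(cv2.imread("pics/w5_raw.png"),cv2.COLOR_BGR2GRAY); print(list(map(int,g[150:262,256])))
g,p,Rm=held("w6")
for r in (170,180,190,200): print(r,list(map(int,g[r,200:312:4])))
E
```

```text
check on w5
[235, 235, 234, 233, 231, 232, 234, 235, 232, 195, 166, 214, 229, 230, 230, 197, 154, 143, 142, 144, 148, 148, 151, 151, 150, 153, 152, 153, 154, 153, 152, 153, 153, 152, 152, 152, 152, 153, 153, 152, 151, 152, 152, 152, 153, 151, 152, 152, 152, 157, 195, 229, 237, 237, 237, 237, 237, 237, 237, 242, 244, 244, 244, 244, 244, 244, 244, 244, 244, 244, 244, 244, 242, 188, 119, 103, 103, 102, 101, 100, 100, 99, 99, 100, 98, 99, 97, 98, 98, 98, 97, 96, 95, 98, 97, 104, 136, 165, 167, 163, 163, 162, 161, 161, 161, 160, 160, 159, 159, 158, 158, 158]
shoulder row for dx 0.002 [(-12, np.float64(220.2)), (-8, np.float64(214.0)), (-4, np.float64(207.6)), (0, np.float64(201.2)), (4, np.float64(194.7))] bottom [(-12, np.float64(183.1)), (-8, np.float64(178.7)), (-4, np.float64(174.3)), (0, np.float64(169.9)), (4, np.float64(165.4))]
shoulder row for dx 0.006 [(-12, np.float64(217.6)), (-8, np.float64(211.5)), (-4, np.float64(205.3)), (0, np.float64(199.0)), (4, np.float64(192.6))] bottom [(-12, np.float64(181.8)), (-8, np.float64(177.5)), (-4, np.float64(173.2)), (0, np.float64(168.8))
[... 1812 characters left out ...]
p.int64(162), np.int64(160), np.int64(159), np.int64(160), np.int64(159), np.int64(158), np.int64(159), np.int64(157), np.int64(158), np.int64(157), np.int64(158), np.int64(155)]
170 [61, 64, 65, 69, 183, 171, 132, 132, 130, 131, 131, 132, 132, 131, 131, 130, 129, 128, 130, 151, 209, 218, 227, 222, 207, 93, 73, 71]
180 [57, 58, 61, 64, 64, 69, 71, 71, 73, 79, 96, 154, 129, 130, 129, 136, 155, 100, 79, 77, 76, 75, 76, 72, 73, 68, 68, 68]
190 [53, 53, 57, 62, 62, 63, 66, 68, 122, 128, 128, 128, 132, 133, 134, 135, 136, 136, 135, 104, 75, 72, 72, 70, 67, 65, 64, 62]
200 [51, 53, 56, 57, 61, 64, 64, 124, 126, 125, 128, 130, 132, 133, 134, 135, 135, 136, 135, 136, 118, 72, 69, 68, 65, 64, 63, 58]
```

Request:
play_rows([
  {"claw": 1,"linear": [0,0.2,-0.2],"rotation": [-0.01,0.002,0.02]},
  {"claw": 1,"linear": [0,0.3,-0.2],"rotation": [-0.01,0.001,0.02]},
  {"claw": 1,"linear": [0,0.2,-0.2],"rotation": [-0.004,0,0.015]},
  {"claw": 1,"linear": [0,0.1,-0.1],"rotation": [0,0,0.008]},
  {"claw": 1,"linear": [0,0.05,0],"rotation": [0,0,0]},
  {"claw": 1,"linear": [0,0,0],"rotation": [0,0,0]},
  {"claw": 1,"linear": [0,0,0],"rotation": [0,0,0]},
])

```text
time: 49.28
position: [0.4361, -0.3071, 0.232]
tool_rot: [1.237, 1.161, -1.143]
ft_force: [-0.6, 0.1, -0.5]
grip_width: 0.263
```

```bash
python3 - <<'E'
from h import *
need([.4296,-.315,.2],-90)
p,Rm=snap('wrist','w7'); g=cv2.cvtColor(cv2.imread("pics/w7_raw.png"),cv2.COLOR_BGR2GRAY)
print("edges",list(map(int,g[150:235,257])))
for x,y in ((.4276,-.315),(.4276-.006,-.315),(.4276+.006,-.315)):
  print(x,"if vertical here: shoulder row",wproj([x+.025,y,p[2]-.003],p,Rm)[0].round(1),"bottom",wproj([x+.0225,y,p[2]-.093],p,Rm)[0].round(1))
for r in (170,175,180,185,190): print(r,list(map(int,g[r,216:296:4])))
E
```

```text
t 49.3 pos [ 0.4361 -0.3071  0.232 ] w 0.263 jawang -89.3 F [-0.6  0.1 -0.5]
rot [ 0.008  -0.0017 -0.0484]
lin [ 1.26 -0.36  0.32]
edges [215, 220, 224, 227, 227, 228, 228, 227, 227, 227, 227, 227, 226, 212, 166, 189, 222, 228, 227, 227, 227, 228, 229, 228, 227, 228, 228, 228, 222, 177, 145, 142, 145, 146, 147, 147, 148, 147, 147, 147, 147, 147, 146, 146, 147, 146, 146, 146, 147, 145, 146, 144, 144, 154, 202, 227, 231, 232, 232, 231, 231, 232, 235, 240, 242, 242, 242, 242, 242, 242, 242, 242, 242, 242, 242, 242, 241, 220, 130, 98, 95, 94, 95, 96, 93]
0.4276 if vertical here: shoulder row [270.4 213.9] bottom [265.5 186.5]
0.4216 if vertical here: shoulder row [270.1 223.3] bottom [265.4 193. ]
0.4336 if vertical here: shoulder row [270.6 204.3] bottom [265.6 179.9]
170 [124, 129, 226, 227, 226, 222, 226, 229, 154, 227, 229, 225, 227, 220, 234, 242, 242, 242, 242, 234]
175 [170, 124, 177, 227, 225, 226, 225, 208, 228, 227, 228, 229, 227, 230, 227, 223, 218, 199, 179, 138]
180 [176, 126, 128, 189, 225, 224, 224, 145, 142, 141, 144, 153, 217, 229, 230, 229, 211, 158, 137, 210]
185 [70, 207, 126, 128, 187, 145, 138, 141, 142, 144, 147, 149, 149, 145, 219, 229, 222, 220, 136, 224]
190 [68, 72, 205, 129, 131, 137, 140, 141, 144, 144, 146, 150, 148, 150, 149, 151, 226, 223, 155, 224]
```

Request:
play_rows([
  {"claw": 1,"linear": [0,-0.15,0.15],"rotation": [0.004,0,0]},
  {"claw": 1,"linear": [0.1,-0.12,0.15],"rotation": [0.002,0,0]},
  {"claw": 1,"linear": [0.2,-0.02,0],"rotation": [0,0,0]},
  {"claw": 1,"linear": [0.3,-0.02,0],"rotation": [0,0,0]},
  {"claw": 1,"linear": [0.3,-0.02,0],"rotation": [0,0,0]},
  {"claw": 1,"linear": [0.2,-0.02,0],"rotation": [0,0,0]},
  {"claw": 1,"linear": [0.1,0,0],"rotation": [0,0,0]},
  {"claw": 1,"linear": [0,0,0],"rotation": [0,0,0]},
])

```text
time: 50.0
position: [0.4277, -0.3163, 0.1967]
tool_rot: [1.247, 1.158, -1.153]
ft_force: [0.5, 0.0, -0.8]
grip_width: 0.263
```

```bash
python3 -c "
from h import *
need([.4296,-.315,.150],-90);need([.4296,-.315,.100],-90)"
```

```text
t 50.0 pos [ 0.4277 -0.3163  0.1967] w 0.263 jawang -90.0 F [ 0.5  0.  -0.8]
rot [-0.0001 -0.0029 -0.0468]
lin [ 1.87 -0.06 -0.05]
t 50.0 pos [ 0.4277 -0.3163  0.1967] w 0.263 jawang -90.0 F [ 0.5  0.  -0.8]
rot [-0.0001 -0.0029 -0.0468]
lin [ 3.86 -0.21 -0.04]
```

Request:
play_rows([
  {"claw": 1,"linear": [0.1,0.05,-0.04],"rotation": [0,0,0]},
  {"claw": 1,"linear": [0.2,-0.01,0],"rotation": [0,0,0]},
  {"claw": 1,"linear": [0.3,-0.02,0],"rotation": [0,0,0]},
  {"claw": 1,"linear": [0.4,-0.03,0],"rotation": [0,0,0]},
  {"claw": 1,"linear": [0.4,-0.03,0],"rotation": [0,0,0]},
  {"claw": 1,"linear": [0.4,-0.03,0],"rotation": [0,0,0]},
  {"claw": 1,"linear": [0.4,-0.03,0],"rotation": [0,0,0]},
  {"claw": 1,"linear": [0.4,-0.03,0],"rotation": [0,0,0]},
  {"claw": 1,"linear": [0.4,-0.03,0],"rotation": [0,0,0]},
  {"claw": 1,"linear": [0.3,-0.02,0],"rotation": [0,0,0]},
])

```text
time: 50.83
position: [0.4307, -0.3149, 0.1067]
tool_rot: [1.246, 1.156, -1.151]
ft_force: [0.9, -1.0, -0.7]
grip_width: 0.266
```

Request:
play_rows([
  {"claw": 1,"linear": [0.15,-0.01,0],"rotation": [0,0,0]},
  {"claw": 1,"linear": [0.1,-0.01,0],"rotation": [0,0,0]},
  {"claw": 1,"linear": [0,0,0],"rotation": [0,0,0]},
])

```text
time: 51.08
position: [0.4313, -0.3144, 0.0983]
tool_rot: [1.247, 1.156, -1.15]
ft_force: [-0.4, 0.8, 1.2]
grip_width: 0.266
```

```bash
python3 -c "
from h import *
need([.4296,-.315,.098],-90)"
```

```text
t 51.1 pos [ 0.4313 -0.3144  0.0983] w 0.266 jawang -89.9 F [-0.4  0.8  1.2]
rot [ 0.0006 -0.0028 -0.0486]
lin [ 0.01 -0.07  0.02]
```

Request:
play_rows([
  {"claw": 0.54,"linear": [0,0,0],"rotation": [0,0,0]},
  {"claw": 0.54,"linear": [0,0,0],"rotation": [0,0,0]},
  {"claw": 0.54,"linear": [0,0,0],"rotation": [0,0,0]},
  {"claw": 0.54,"linear": [-0.3,0.02,0],"rotation": [0,0,0]},
  {"claw": 0.54,"linear": [-0.6,0.04,0],"rotation": [0,0,0]},
  {"claw": 0.5,"linear": [-0.8,0.05,0],"rotation": [0,0,0]},
  {"claw": 0.5,"linear": [-0.8,0,0],"rotation": [0,0,-0.01]},
  {"claw": 0.5,"linear": [-0.8,0,0],"rotation": [0,0,-0.015]},
  {"claw": 0.5,"linear": [-0.5,0,0],"rotation": [0,0,-0.015]},
  {"claw": 0.5,"linear": [-0.2,0.2,-0.2],"rotation": [0,0,-0.008]},
])

```text
time: 51.92
position: [0.4287, -0.3118, 0.2066]
tool_rot: [1.211, 1.212, -1.215]
ft_force: [0.3, -0.2, 0.1]
grip_width: 0.498
```

Request:
play_rows([
  {"claw": 0.5,"linear": [0,0.4,-0.6],"rotation": [0,0,0]},
  {"claw": 0.5,"linear": [0,0.5,-0.8],"rotation": [0,0,0]},
  {"claw": 0.5,"linear": [0,0.5,-0.8],"rotation": [0,0,0]},
  {"claw": 0.5,"linear": [0,0.5,-0.8],"rotation": [0,0,0]},
  {"claw": 0.5,"linear": [0,0.5,-0.8],"rotation": [0,0,0]},
  {"claw": 0.5,"linear": [0,0.5,-0.8],"rotation": [0,0,0]},
  {"claw": 0.5,"linear": [0,0.5,-0.8],"rotation": [0,0,0]},
  {"claw": 0.5,"linear": [0,0.5,-0.8],"rotation": [0,0,0]},
  {"claw": 0.5,"linear": [0,0.5,-0.8],"rotation": [0,0,0]},
  {"claw": 0.5,"linear": [0,0.5,-0.8],"rotation": [0,0,0]},
])

```text
time: 52.75
position: [0.5585, -0.1187, 0.2193]
tool_rot: [1.217, 1.186, -1.223]
ft_force: [1.1, 0.4, 0.5]
grip_width: 0.499
```

Request:
play_rows([
  {"claw": 0.5,"linear": [0,0.5,-0.8],"rotation": [0,0,0]},
  {"claw": 0.5,"linear": [0,0.5,-0.7],"rotation": [0,0,0]},
  {"claw": 0.5,"linear": [0,0.4,-0.6],"rotation": [0,0,0]},
  {"claw": 0.5,"linear": [0,0.2,-0.4],"rotation": [0,0,0]},
  {"claw": 0.5,"linear": [0,0.1,-0.2],"rotation": [0,0,0]},
  {"claw": 0.5,"linear": [0,0,-0.1],"rotation": [0,0,0]},
  {"claw": 0.5,"linear": [0,0,0],"rotation": [0,0,0]},
  {"claw": 0.5,"linear": [0,0,0],"rotation": [0,0,0]},
])

```text
time: 53.42
position: [0.6058, -0.0417, 0.2242]
tool_rot: [1.215, 1.185, -1.215]
ft_force: [-0.4, -0.2, -0.6]
grip_width: 0.498
```

```bash
python3 -c "
from h import *
need([.606,-.0355,.098],-90)"
```

```text
t 53.4 pos [ 0.6058 -0.0417  0.2242] w 0.498 jawang -90.7 F [-0.4 -0.2 -0.6]
rot [-0.0082  0.008  -0.008 ]
lin [ 5.04 -0.06 -0.31]
```

Request:
play_rows([
  {"claw": 0.45,"linear": [0,-0.06,-0.2],"rotation": [-0.004,0.004,-0.004]},
  {"claw": 0.45,"linear": [0.1,0,-0.1],"rotation": [-0.003,0.003,-0.003]},
  {"claw": 0.45,"linear": [0.3,0,0],"rotation": [0,0,0]},
  {"claw": 0.45,"linear": [0.5,0,0],"rotation": [0,0,0]},
  {"claw": 0.45,"linear": [0.6,0,0],"rotation": [0,0,0]},
  {"claw": 0.45,"linear": [0.6,0,0],"rotation": [0,0,0]},
  {"claw": 0.45,"linear": [0.6,0,0],"rotation": [0,0,0]},
  {"claw": 0.45,"linear": [0.6,0,0],"rotation": [0,0,0]},
  {"claw": 0.45,"linear": [0.6,0,0],"rotation": [0,0,0]},
  {"claw": 0.45,"linear": [0.5,0,0],"rotation": [0,0,0]},
])

```text
time: 54.25
position: [0.6022, -0.0412, 0.1051]
tool_rot: [1.214, 1.201, -1.218]
ft_force: [0.6, 0.3, -0.2]
grip_width: 0.552
```

Request:
play_rows([
  {"claw": 0.45,"linear": [0.3,0,0],"rotation": [0,0,0]},
  {"claw": 0.45,"linear": [0.15,0,0],"rotation": [0,0,0]},
  {"claw": 0.45,"linear": [0,0,0],"rotation": [0,0,0]},
])

```text
time: 54.5
position: [0.6008, -0.0409, 0.0905]
tool_rot: [1.214, 1.204, -1.221]
ft_force: [-0.2, -0.1, 5.8]
grip_width: 0.548
```

```bash
python3 -c "
from h import *
need([.606,-.0355,.098],-90)"
```

```text
t 54.5 pos [ 0.6008 -0.0409  0.0905] w 0.548 jawang -90.6 F [-0.2 -0.1  5.8]
rot [-0.007   0.0016  0.0019]
lin [-0.3   0.21 -0.22]
```

Request:
play_rows([
  {"claw": 0.45,"linear": [-0.3,0.2,-0.2],"rotation": [-0.005,0.001,0.001]},
  {"claw": 0.45,"linear": [-0.02,0,0],"rotation": [0,0,0]},
  {"claw": 0.45,"linear": [0,0,0],"rotation": [0,0,0]},
  {"claw": 1,"linear": [0,0,0],"rotation": [0,0,0]},
  {"claw": 1,"linear": [0,0,0],"rotation": [0,0,0]},
  {"claw": 1,"linear": [0,0,0],"rotation": [0,0,0]},
  {"claw": 1,"linear": [0,0,0],"rotation": [0,0,0]},
  {"claw": 1,"linear": [0,0,0],"rotation": [0,0,0]},
])

```text
time: 55.17
position: [0.6075, -0.0356, 0.1002]
tool_rot: [1.211, 1.206, -1.21]
ft_force: [-0.0, 0.9, 0.6]
grip_width: 0.266
```

Request:
play_rows([
  {"claw": 1,"linear": [-0.3,0,0],"rotation": [0,0,0]},
  {"claw": 1,"linear": [-0.7,0,0],"rotation": [0,0,0]},
  {"claw": 1,"linear": [-0.9,0,0],"rotation": [0,0,0]},
  {"claw": 1,"linear": [-0.9,0,0],"rotation": [0,0,0]},
  {"claw": 1,"linear": [-0.9,0,0],"rotation": [0,0,0]},
  {"claw": 1,"linear": [-0.9,0,0],"rotation": [0,0,0]},
  {"claw": 1,"linear": [-0.7,0,0],"rotation": [0,0,0]},
  {"claw": 1,"linear": [-0.4,0,0.2],"rotation": [0,0,0]},
  {"claw": 1,"linear": [-0.1,-0.1,0.5],"rotation": [0,0,0]},
  {"claw": 1,"linear": [0,-0.2,0.8],"rotation": [0,0,0]},
])

```text
time: 56.0
position: [0.5957, -0.0694, 0.2491]
tool_rot: [1.202, 1.222, -1.21]
ft_force: [0.2, -0.2, -2.1]
grip_width: 0.267
```

Request:
play_rows([
  {"claw": 1,"linear": [0,-0.2,0.8],"rotation": [0,0,0]},
  {"claw": 1,"linear": [0,-0.2,0.8],"rotation": [0,0,0]},
  {"claw": 1,"linear": [0,-0.2,0.8],"rotation": [0,0,0]},
  {"claw": 1,"linear": [0,-0.2,0.8],"rotation": [0,0,0]},
  {"claw": 1,"linear": [0,-0.2,0.8],"rotation": [0,0,0]},
  {"claw": 1,"linear": [0,-0.2,0.8],"rotation": [0,0,0]},
  {"claw": 1,"linear": [0,-0.2,0.8],"rotation": [0,0,0]},
  {"claw": 1,"linear": [0,-0.2,0.8],"rotation": [0,0,0]},
  {"claw": 1,"linear": [0,-0.2,0.8],"rotation": [0,0,0]},
  {"claw": 1,"linear": [0,-0.2,0.8],"rotation": [0,0,0]},
])

```text
time: 56.83
position: [0.5322, -0.2905, 0.2379]
tool_rot: [1.198, 1.234, -1.229]
ft_force: [-0.0, -0.2, -1.9]
grip_width: 0.266
```

Request:
play_rows([
  {"claw": 1,"linear": [0,-0.2,0.8],"rotation": [0,0,0]},
  {"claw": 1,"linear": [0,-0.2,0.8],"rotation": [0,0,0]},
  {"claw": 1,"linear": [0,-0.2,0.7],"rotation": [0,0,0]},
  {"claw": 1,"linear": [0,-0.1,0.4],"rotation": [0,0,0]},
  {"claw": 1,"linear": [0,0,0.2],"rotation": [0,0,0]},
  {"claw": 1,"linear": [0,0,0.1],"rotation": [0,0,0]},
  {"claw": 1,"linear": [0,0,0],"rotation": [0,0,0]},
  {"claw": 1,"linear": [0,0,0],"rotation": [0,0,0]},
])

```text
time: 57.5
position: [0.5011, -0.3803, 0.2285]
tool_rot: [1.205, 1.241, -1.249]
ft_force: [-0.7, 0.1, -1.7]
grip_width: 0.264
```

```bash
python3 - <<'E'
from h import *
need([.5301,-.3532,.2],-90)
p,Rm=snap('wrist','w8'); g=cv2.cvtColor(cv2.imread("pics/w8_raw.png"),cv2.COLOR_BGR2GRAY)
print(list(map(int,g[150:240,257])))
for o in (-6,-3,0,3): print(o,wproj(p+Rm@[.004,.025+o*1e-3,0],p,Rm)[0].round(1),wproj(p+Rm@[.094,.0225+o*1e-3,0],p,Rm)[0].round(1))
E
```

```text
t 57.5 pos [ 0.5011 -0.3803  0.2285] w 0.264 jawang -90.9 F [-0.7  0.1 -1.7]
rot [-0.0097 -0.0055  0.0286]
lin [ 1.1   1.19 -1.09]
[159, 158, 135, 135, 137, 137, 137, 139, 137, 138, 137, 138, 137, 138, 138, 138, 148, 193, 174, 138, 131, 133, 135, 136, 136, 136, 137, 136, 136, 136, 135, 137, 138, 136, 138, 138, 137, 138, 138, 137, 139, 139, 139, 138, 138, 140, 168, 214, 225, 226, 225, 226, 226, 226, 228, 237, 239, 239, 239, 240, 239, 240, 240, 240, 239, 239, 239, 239, 238, 204, 128, 96, 95, 94, 94, 93, 93, 95, 91, 92, 92, 93, 90, 92, 92, 89, 90, 91, 89, 101]
-6 [256.9 209.7] [256.2 176. ]
-3 [256.9 204.9] [256.2 172.7]
0 [256.9 200.2] [256.3 169.4]
3 [256.9 195.3] [256.3 166.1]
```

Request:
play_rows([
  {"claw": 1,"linear": [-0.1,0.2,-0.2],"rotation": [-0.004,-0.002,0.008]},
  {"claw": 1,"linear": [0,0.4,-0.35],"rotation": [-0.003,-0.002,0.01]},
  {"claw": 1,"linear": [0,0.3,-0.3],"rotation": [0,0,0.006]},
  {"claw": 1,"linear": [0,0.15,-0.15],"rotation": [0,0,0]},
  {"claw": 1,"linear": [0,0.08,-0.08],"rotation": [0,0,0]},
  {"claw": 1,"linear": [0,0,0],"rotation": [0,0,0]},
  {"claw": 1,"linear": [0,0,0],"rotation": [0,0,0]},
])

```text
time: 58.13
position: [0.5369, -0.3425, 0.2323]
tool_rot: [1.205, 1.216, -1.201]
ft_force: [0.6, 0.5, -2.2]
grip_width: 0.266
```

```bash
python3 -c "
from h import *
need([.5301,-.3532,.104],-90)"
```

```text
t 58.1 pos [ 0.5369 -0.3425  0.2323] w 0.266 jawang -89.5 F [ 0.6  0.5 -2.2]
rot [ 0.0058 -0.0021 -0.0002]
lin [ 5.13 -0.28  0.44]
```

Request:
play_rows([
  {"claw": 1,"linear": [0,-0.14,0.2],"rotation": [0.004,-0.002,0]},
  {"claw": 1,"linear": [0,-0.1,0.17],"rotation": [0,0,0]},
  {"claw": 1,"linear": [0.1,-0.04,0.07],"rotation": [0,0,0]},
  {"claw": 1,"linear": [0.2,0,0],"rotation": [0,0,0]},
  {"claw": 1,"linear": [0.3,0,0],"rotation": [0,0,0]},
  {"claw": 1,"linear": [0.3,0,0],"rotation": [0,0,0]},
  {"claw": 1,"linear": [0.2,0,0],"rotation": [0,0,0]},
  {"claw": 1,"linear": [0.1,0,0],"rotation": [0,0,0]},
  {"claw": 1,"linear": [0,0,0],"rotation": [0,0,0]},
])

```text
time: 58.88
position: [0.5265, -0.3576, 0.1974]
tool_rot: [1.21, 1.21, -1.214]
ft_force: [-0.3, -0.0, -2.9]
grip_width: 0.265
```

```bash
python3 -c "
from h import *
need([.5301,-.3532,.104],-90)"
```

```text
t 58.9 pos [ 0.5265 -0.3576  0.1974] w 0.265 jawang -90.2 F [-0.3 -0.  -2.9]
rot [-0.0018  0.      0.002 ]
lin [ 3.74  0.15 -0.18]
```

Request:
play_rows([
  {"claw": 1,"linear": [0,0.12,-0.14],"rotation": [-0.001,0,0.001]},
  {"claw": 1,"linear": [0.2,0.03,-0.04],"rotation": [0,0,0]},
  {"claw": 1,"linear": [0.4,0,0],"rotation": [0,0,0]},
  {"claw": 1,"linear": [0.5,0,0],"rotation": [0,0,0]},
  {"claw": 1,"linear": [0.5,0,0],"rotation": [0,0,0]},
  {"claw": 1,"linear": [0.5,0,0],"rotation": [0,0,0]},
  {"claw": 1,"linear": [0.5,0,0],"rotation": [0,0,0]},
  {"claw": 1,"linear": [0.5,0,0],"rotation": [0,0,0]},
  {"claw": 1,"linear": [0.3,0,0],"rotation": [0,0,0]},
  {"claw": 1,"linear": [0.2,0,0],"rotation": [0,0,0]},
])

```text
time: 59.72
position: [0.5333, -0.3523, 0.1028]
tool_rot: [1.209, 1.205, -1.208]
ft_force: [-6.0, 4.1, 38.2]
grip_width: 0.268
```

Request:
play_rows([
  {"claw": 1,"linear": [0.1,0,0],"rotation": [0,0,0]},
  {"claw": 1,"linear": [0,0,0],"rotation": [0,0,0]},
])

```text
time: 59.88
position: [0.535, -0.3527, 0.1037]
tool_rot: [1.209, 1.201, -1.206]
ft_force: [-0.7, 0.3, -2.6]
grip_width: 0.265
```

```bash
python3 -c "
from h import *
need([.5301,-.3532,.104],-90)"
```

```text
t 59.9 pos [ 0.535  -0.3527  0.1037] w 0.265 jawang -90.0 F [-0.7  0.3 -2.6]
rot [ 0.0003  0.0029 -0.0041]
lin [-0.01 -0.2   0.02]
```

Request:
play_rows([
  {"claw": 1,"linear": [0,-0.1,0],"rotation": [0,0,0]},
  {"claw": 0.54,"linear": [0,0,0],"rotation": [0,0,0]},
  {"claw": 0.54,"linear": [0,0,0],"rotation": [0,0,0]},
  {"claw": 0.54,"linear": [0,0,0],"rotation": [0,0,0]},
  {"claw": 0.54,"linear": [-0.3,0,0],"rotation": [0,0,0]},
  {"claw": 0.54,"linear": [-0.6,0,0],"rotation": [0,0,0]},
  {"claw": 0.5,"linear": [-0.9,0,0],"rotation": [0,0,0]},
  {"claw": 0.5,"linear": [-0.9,0,0],"rotation": [0,0,0]},
  {"claw": 0.45,"linear": [-0.7,0,-0.2],"rotation": [0,0,0]},
  {"claw": 0.45,"linear": [-0.4,0,-0.5],"rotation": [0,0,0]},
])

```text
time: 60.72
position: [0.5293, -0.3373, 0.1995]
tool_rot: [1.211, 1.203, -1.212]
ft_force: [0.6, -0.2, 0.9]
grip_width: 0.533
```

Request:
play_rows([
  {"claw": 0.45,"linear": [-0.1,0,-0.8],"rotation": [0,0,0]},
  {"claw": 0.45,"linear": [0,0,-0.8],"rotation": [0,0,0]},
  {"claw": 0.45,"linear": [0,0,-0.8],"rotation": [0,0,0]},
  {"claw": 0.45,"linear": [0,0,-0.8],"rotation": [0,0,0]},
  {"claw": 0.45,"linear": [0,0,-0.8],"rotation": [0,0,0]},
  {"claw": 0.45,"linear": [0,0,-0.8],"rotation": [0,0,0]},
  {"claw": 0.45,"linear": [0,0,-0.8],"rotation": [0,0,0]},
  {"claw": 0.45,"linear": [0,0,-0.8],"rotation": [0,0,0]},
  {"claw": 0.45,"linear": [0,0,-0.8],"rotation": [0,0,0]},
  {"claw": 0.45,"linear": [0,0,-0.8],"rotation": [0,0,0]},
])

```text
time: 61.55
position: [0.531, -0.124, 0.2074]
tool_rot: [1.212, 1.193, -1.209]
ft_force: [-0.2, 0.2, -0.5]
grip_width: 0.546
```

Request:
play_rows([
  {"claw": 0.45,"linear": [0,0,-0.8],"rotation": [0,0,0]},
  {"claw": 0.45,"linear": [0,0,-0.8],"rotation": [0,0,0]},
  {"claw": 0.45,"linear": [0,0,-0.8],"rotation": [0,0,0]},
  {"claw": 0.45,"linear": [0,0,-0.8],"rotation": [0,0,0]},
  {"claw": 0.45,"linear": [0,0,-0.7],"rotation": [0,0,0]},
  {"claw": 0.45,"linear": [0,0,-0.5],"rotation": [0,0,0]},
  {"claw": 0.45,"linear": [0,0,-0.3],"rotation": [0,0,0]},
  {"claw": 0.45,"linear": [0,0,-0.1],"rotation": [0,0,0]},
  {"claw": 0.45,"linear": [0,0,0],"rotation": [0,0,0]},
  {"claw": 0.45,"linear": [0,0,0],"rotation": [0,0,0]},
])

```text
time: 62.38
position: [0.5271, 0.0155, 0.2078]
tool_rot: [1.201, 1.198, -1.197]
ft_force: [0.3, -0.2, -0.1]
grip_width: 0.549
```

```bash
python3 -c "
from h import *
need([.514,.044,.099],-90)"
```

```text
t 62.4 pos [0.5271 0.0155 0.2078] w 0.549 jawang -89.4 F [ 0.3 -0.2 -0.1]
rot [ 0.0066  0.0059 -0.0077]
lin [ 4.33 -0.56 -1.19]
```

Request:
play_rows([
  {"claw": 0.45,"linear": [0,-0.15,-0.3],"rotation": [0.003,0.003,-0.004]},
  {"claw": 0.45,"linear": [0,-0.2,-0.4],"rotation": [0.003,0.002,-0.003]},
  {"claw": 0.45,"linear": [0,-0.13,-0.28],"rotation": [0,0,0]},
  {"claw": 0.45,"linear": [0.1,-0.05,-0.1],"rotation": [0,0,0]},
  {"claw": 0.45,"linear": [0.3,0,-0.05],"rotation": [0,0,0]},
  {"claw": 0.45,"linear": [0.5,0,0],"rotation": [0,0,0]},
  {"claw": 0.45,"linear": [0.6,0,0],"rotation": [0,0,0]},
  {"claw": 0.45,"linear": [0.6,0,0],"rotation": [0,0,0]},
  {"claw": 0.45,"linear": [0.6,0,0],"rotation": [0,0,0]},
  {"claw": 0.45,"linear": [0.5,0,0],"rotation": [0,0,0]},
])

```text
time: 63.22
position: [0.5142, 0.0433, 0.1246]
tool_rot: [1.214, 1.2, -1.211]
ft_force: [0.3, 0.1, -1.1]
grip_width: 0.55
```

Request:
play_rows([
  {"claw": 0.45,"linear": [0.4,0,0],"rotation": [0,0,0]},
  {"claw": 0.45,"linear": [0.3,0,0],"rotation": [0,0,0]},
  {"claw": 0.45,"linear": [0.15,0,0],"rotation": [0,0,0]},
  {"claw": 0.45,"linear": [0,0,0],"rotation": [0,0,0]},
])

```text
time: 63.55
position: [0.5114, 0.0427, 0.0976]
tool_rot: [1.212, 1.205, -1.215]
ft_force: [-0.2, 0.1, 1.3]
grip_width: 0.551
```

```bash
python3 -c "
from h import *
need([.514,.044,.099],-90)"
```

```text
t 63.5 pos [0.5114 0.0427 0.0976] w 0.551 jawang -90.4 F [-0.2  0.1  1.3]
rot [-0.0041  0.0015  0.0004]
lin [-0.06  0.1  -0.05]
```

Request:
play_rows([
  {"claw": 0.45,"linear": [-0.05,0.1,-0.03],"rotation": [-0.003,0.001,0]},
  {"claw": 0.45,"linear": [0,0,0],"rotation": [0,0,0]},
  {"claw": 1,"linear": [0,0,0],"rotation": [0,0,0]},
  {"claw": 1,"linear": [0,0,0],"rotation": [0,0,0]},
  {"claw": 1,"linear": [0,0,0],"rotation": [0,0,0]},
  {"claw": 1,"linear": [0,0,0],"rotation": [0,0,0]},
  {"claw": 1,"linear": [0,0,0],"rotation": [0,0,0]},
])

```text
time: 64.13
position: [0.5168, 0.0438, 0.1019]
tool_rot: [1.212, 1.204, -1.207]
ft_force: [-0.5, 0.1, -1.5]
grip_width: 0.265
```

Request:
play_rows([
  {"claw": 1,"linear": [-0.3,0,0],"rotation": [0,0,0]},
  {"claw": 1,"linear": [-0.7,0,0],"rotation": [0,0,0]},
  {"claw": 1,"linear": [-0.9,0,0],"rotation": [0,0,0]},
  {"claw": 1,"linear": [-0.9,0,0],"rotation": [0,0,0]},
  {"claw": 1,"linear": [-0.9,0,0],"rotation": [0,0,0]},
  {"claw": 1,"linear": [-0.9,0,0],"rotation": [0,0,0]},
  {"claw": 1,"linear": [-0.8,0,0],"rotation": [0,0,0]},
  {"claw": 1,"linear": [-0.5,0,0.2],"rotation": [0,0,0]},
  {"claw": 1,"linear": [-0.2,0,0.5],"rotation": [0,0,0]},
  {"claw": 1,"linear": [0,0.05,0.8],"rotation": [0,0,0]},
])

```text
time: 64.97
position: [0.5141, 0.0117, 0.2638]
tool_rot: [1.204, 1.214, -1.2]
ft_force: [0.6, 0.1, -1.8]
grip_width: 0.269
```

Request:
play_rows([
  {"claw": 1,"linear": [0,0.05,0.8],"rotation": [0,0,0]},
  {"claw": 1,"linear": [0,0.05,0.8],"rotation": [0,0,0]},
  {"claw": 1,"linear": [0,0.05,0.8],"rotation": [0,0,0]},
  {"claw": 1,"linear": [0,0.05,0.8],"rotation": [0,0,0]},
  {"claw": 1,"linear": [0,0.05,0.8],"rotation": [0,0,0]},
  {"claw": 1,"linear": [0,0.05,0.8],"rotation": [0,0,0]},
  {"claw": 1,"linear": [0,0.05,0.8],"rotation": [0,0,0]},
  {"claw": 1,"linear": [0,0.05,0.8],"rotation": [0,0,0]},
  {"claw": 1,"linear": [0,0.05,0.8],"rotation": [0,0,0]},
  {"claw": 1,"linear": [0,0.05,0.8],"rotation": [0,0,0]},
])

```text
time: 65.8
position: [0.5269, -0.1945, 0.2687]
tool_rot: [1.198, 1.215, -1.195]
ft_force: [-0.5, -1.0, -1.5]
grip_width: 0.267
```

Request:
play_rows([
  {"claw": 1,"linear": [0,0.05,0.8],"rotation": [0,0,0]},
  {"claw": 1,"linear": [0,0.05,0.8],"rotation": [0,0,0]},
  {"claw": 1,"linear": [0,0.05,0.8],"rotation": [0,0,0]},
  {"claw": 1,"linear": [0,0,0.6],"rotation": [0,0,0]},
  {"claw": 1,"linear": [0,0,0.4],"rotation": [0,0,0]},
  {"claw": 1,"linear": [0,0,0.2],"rotation": [0,0,0]},
  {"claw": 1,"linear": [0,0,0.1],"rotation": [0,0,0]},
  {"claw": 1,"linear": [0,0,0],"rotation": [0,0,0]},
  {"claw": 1,"linear": [0,0,0],"rotation": [0,0,0]},
])

```text
time: 66.55
position: [0.5293, -0.2949, 0.2688]
tool_rot: [1.201, 1.217, -1.201]
ft_force: [0.4, -0.6, -1.5]
grip_width: 0.265
```

```bash
python3 - <<'E'
from h import *
need([.5213,-.3004,.2],-90)
p,Rm=snap('wrist','w9'); g=cv2.cvtColor(cv2.imread("pics/w9_raw.png"),cv2.COLOR_BGR2GRAY)
print(list(map(int,g[150:230,257])))
for o in (-6,-3,0,3): print(o,wproj(p+Rm@[.008,.025+o*1e-3,0],p,Rm)[0].round(1),wproj(p+Rm@[.098,.0225+o*1e-3,0],p,Rm)[0].round(1))
E
```

```text
t 66.5 pos [ 0.5293 -0.2949  0.2688] w 0.265 jawang -89.3 F [ 0.4 -0.6 -1.5]
rot [ 0.0075 -0.0012  0.0008]
lin [ 2.75 -0.32  0.22]
[223, 224, 224, 224, 223, 224, 225, 225, 228, 230, 228, 227, 228, 228, 227, 225, 227, 228, 227, 223, 179, 140, 138, 140, 143, 143, 145, 143, 145, 145, 144, 145, 146, 145, 144, 144, 145, 145, 146, 145, 147, 145, 147, 146, 147, 146, 146, 152, 195, 226, 232, 232, 232, 232, 232, 233, 238, 241, 242, 243, 242, 242, 242, 242, 243, 243, 242, 242, 242, 242, 234, 157, 104, 99, 97, 99, 99, 98, 98, 97]
-6 [256.8 207.3] [256.2 174.9]
-3 [256.8 202.7] [256.2 171.7]
0 [256.8 198. ] [256.2 168.4]
3 [256.8 193.3] [256.2 165.1]
```

Request:
play_rows([
  {"claw": 1,"linear": [0,-0.13,0.1],"rotation": [0.004,-0.001,0]},
  {"claw": 1,"linear": [0,-0.1,0.1],"rotation": [0.003,0,0]},
  {"claw": 1,"linear": [0.2,-0.03,0.02],"rotation": [0,0,0]},
  {"claw": 1,"linear": [0.4,0,0],"rotation": [0,0,0]},
  {"claw": 1,"linear": [0.6,0,0],"rotation": [0,0,0]},
  {"claw": 1,"linear": [0.6,0,0],"rotation": [0,0,0]},
  {"claw": 1,"linear": [0.4,0,0],"rotation": [0,0,0]},
  {"claw": 1,"linear": [0.2,0,0],"rotation": [0,0,0]},
  {"claw": 1,"linear": [0.1,0,0],"rotation": [0,0,0]},
  {"claw": 1,"linear": [0,0,0],"rotation": [0,0,0]},
])

```text
time: 67.43
position: [0.5225, -0.2962, 0.2013]
tool_rot: [1.205, 1.213, -1.205]
ft_force: [-0.2, 0.2, -2.4]
grip_width: 0.269
```

```bash
python3 -c "
from h import *
need([.5225,-.3005,.105],-90)"
```

```text
t 67.4 pos [ 0.5225 -0.2962  0.2013] w 0.269 jawang -89.7 F [-0.2  0.2 -2.4]
rot [ 0.0037 -0.0004  0.0007]
lin [3.85 0.01 0.18]
```

Request:
play_rows([
  {"claw": 1,"linear": [0,0.01,0.14],"rotation": [0.002,0,0]},
  {"claw": 1,"linear": [0.2,0,0.04],"rotation": [0,0,0]},
  {"claw": 1,"linear": [0.4,0,0],"rotation": [0,0,0]},
  {"claw": 1,"linear": [0.5,0,0],"rotation": [0,0,0]},
  {"claw": 1,"linear": [0.5,0,0],"rotation": [0,0,0]},
  {"claw": 1,"linear": [0.5,0,0],"rotation": [0,0,0]},
  {"claw": 1,"linear": [0.5,0,0],"rotation": [0,0,0]},
  {"claw": 1,"linear": [0.4,0,0],"rotation": [0,0,0]},
  {"claw": 1,"linear": [0.3,0,0],"rotation": [0,0,0]},
  {"claw": 1,"linear": [0.2,0,0],"rotation": [0,0,0]},
])

```text
time: 68.27
position: [0.5244, -0.3024, 0.1078]
tool_rot: [1.208, 1.206, -1.206]
ft_force: [-0.6, -0.1, -0.9]
grip_width: 0.264
```

Request:
play_rows([
  {"claw": 1,"linear": [0.15,0,0],"rotation": [0,0,0]},
  {"claw": 1,"linear": [0.05,0,0],"rotation": [0,0,0]},
  {"claw": 0.54,"linear": [0,0,0],"rotation": [0,0,0]},
  {"claw": 0.54,"linear": [0,0,0],"rotation": [0,0,0]},
  {"claw": 0.54,"linear": [0,0,0],"rotation": [0,0,0]},
  {"claw": 0.54,"linear": [-0.3,0,0],"rotation": [0,0,0]},
  {"claw": 0.54,"linear": [-0.6,0,0],"rotation": [0,0,0]},
  {"claw": 0.5,"linear": [-0.9,0,0],"rotation": [0,0,0]},
  {"claw": 0.5,"linear": [-0.9,0,0],"rotation": [0,0,0]},
  {"claw": 0.45,"linear": [-0.7,0,-0.2],"rotation": [0,0,0]},
])

```text
time: 69.1
position: [0.5238, -0.2973, 0.1918]
tool_rot: [1.21, 1.207, -1.207]
ft_force: [-0.4, -0.2, 0.1]
grip_width: 0.522
```

Request:
play_rows([
  {"claw": 0.45,"linear": [-0.4,-0.1,-0.5],"rotation": [0,0,0]},
  {"claw": 0.45,"linear": [-0.1,-0.2,-0.8],"rotation": [0,0,0]},
  {"claw": 0.45,"linear": [0,-0.25,-0.8],"rotation": [0,0,0]},
  {"claw": 0.45,"linear": [0,-0.25,-0.8],"rotation": [0,0,0]},
  {"claw": 0.45,"linear": [0,-0.25,-0.8],"rotation": [0,0,0]},
  {"claw": 0.45,"linear": [0,-0.25,-0.8],"rotation": [0,0,0]},
  {"claw": 0.45,"linear": [0,-0.25,-0.8],"rotation": [0,0,0]},
  {"claw": 0.45,"linear": [0,-0.25,-0.8],"rotation": [0,0,0]},
  {"claw": 0.45,"linear": [0,-0.25,-0.8],"rotation": [0,0,0]},
  {"claw": 0.45,"linear": [0,-0.25,-0.8],"rotation": [0,0,0]},
])

```text
time: 69.93
position: [0.4643, -0.0954, 0.2106]
tool_rot: [1.211, 1.193, -1.207]
ft_force: [0.4, 0.2, -0.1]
grip_width: 0.554
```

Request:
play_rows([
  {"claw": 0.45,"linear": [0,-0.25,-0.8],"rotation": [0,0,0]},
  {"claw": 0.45,"linear": [0,-0.25,-0.8],"rotation": [0,0,0]},
  {"claw": 0.45,"linear": [0,-0.25,-0.8],"rotation": [0,0,0]},
  {"claw": 0.45,"linear": [0,-0.25,-0.8],"rotation": [0,0,0]},
  {"claw": 0.45,"linear": [0,-0.2,-0.8],"rotation": [0,0,0]},
  {"claw": 0.45,"linear": [0,-0.15,-0.6],"rotation": [0,0,0]},
  {"claw": 0.45,"linear": [0,-0.1,-0.3],"rotation": [0,0,0]},
  {"claw": 0.45,"linear": [0,0,-0.1],"rotation": [0,0,0]},
  {"claw": 0.45,"linear": [0,0,0],"rotation": [0,0,0]},
  {"claw": 0.45,"linear": [0,0,0],"rotation": [0,0,0]},
])

```text
time: 70.77
position: [0.4196, 0.0448, 0.2087]
tool_rot: [1.197, 1.194, -1.203]
ft_force: [-0.1, 0.3, -0.6]
grip_width: 0.548
```

```bash
python3 -c "
from h import *
need([.4295,.038,.099],-90)"
```

```text
t 70.8 pos [0.4196 0.0448 0.2087] w 0.548 jawang -89.5 F [-0.1  0.3 -0.6]
rot [ 0.0051  0.0098 -0.007 ]
lin [4.4  0.35 0.21]
```

Request:
play_rows([
  {"claw": 0.45,"linear": [0,0.15,0.1],"rotation": [0.003,0.004,-0.003]},
  {"claw": 0.45,"linear": [0,0.15,0.1],"rotation": [0.002,0.003,-0.002]},
  {"claw": 0.45,"linear": [0.1,0.05,0.02],"rotation": [0,0,0]},
  {"claw": 0.45,"linear": [0.3,0,0],"rotation": [0,0,0]},
  {"claw": 0.45,"linear": [0.5,0,0],"rotation": [0,0,0]},
  {"claw": 0.45,"linear": [0.6,0,0],"rotation": [0,0,0]},
  {"claw": 0.45,"linear": [0.6,0,0],"rotation": [0,0,0]},
  {"claw": 0.45,"linear": [0.6,0,0],"rotation": [0,0,0]},
  {"claw": 0.45,"linear": [0.6,0,0],"rotation": [0,0,0]},
  {"claw": 0.45,"linear": [0.5,0,0],"rotation": [0,0,0]},
])

```text
time: 71.6
position: [0.4328, 0.0322, 0.1083]
tool_rot: [1.221, 1.199, -1.216]
ft_force: [0.1, 0.4, 0.1]
grip_width: 0.55
```

Request:
play_rows([
  {"claw": 0.45,"linear": [0.3,0,0],"rotation": [0,0,0]},
  {"claw": 0.45,"linear": [0.15,0,0],"rotation": [0,0,0]},
  {"claw": 0.45,"linear": [0.05,0,0],"rotation": [0,0,0]},
  {"claw": 0.45,"linear": [0,0,0],"rotation": [0,0,0]},
])

```text
time: 71.93
position: [0.4301, 0.0314, 0.0908]
tool_rot: [1.22, 1.206, -1.221]
ft_force: [-0.8, 0.1, -0.0]
grip_width: 0.548
```

```bash
python3 -c "
from h import *
need([.4295,.038,.099],-90)"
```

```text
t 71.9 pos [0.4301 0.0314 0.0908] w 0.548 jawang -90.9 F [-0.8  0.1 -0. ]
rot [-0.0095 -0.0013  0.0019]
lin [-0.33 -0.03 -0.27]
```

Request:
play_rows([
  {"claw": 0.45,"linear": [-0.33,-0.03,-0.25],"rotation": [-0.006,-0.001,0.001]},
  {"claw": 0.45,"linear": [-0.02,0,-0.02],"rotation": [0,0,0]},
  {"claw": 0.45,"linear": [0,0,0],"rotation": [0,0,0]},
  {"claw": 1,"linear": [0,0,0],"rotation": [0,0,0]},
  {"claw": 1,"linear": [0,0,0],"rotation": [0,0,0]},
  {"claw": 1,"linear": [0,0,0],"rotation": [0,0,0]},
  {"claw": 1,"linear": [0,0,0],"rotation": [0,0,0]},
  {"claw": 1,"linear": [0,0,0],"rotation": [0,0,0]},
])

```text
time: 72.6
position: [0.4322, 0.0391, 0.1039]
tool_rot: [1.214, 1.202, -1.209]
ft_force: [0.4, -0.3, 0.4]
grip_width: 0.255
```

Request:
play_rows([
  {"claw": 1,"linear": [-0.3,0,0],"rotation": [0,0,0]},
  {"claw": 1,"linear": [-0.7,0,0],"rotation": [0,0,0]},
  {"claw": 1,"linear": [-0.9,0,0],"rotation": [0,0,0]},
  {"claw": 1,"linear": [-0.9,0,0],"rotation": [0,0,0]},
  {"claw": 1,"linear": [-0.9,0,0],"rotation": [0,0,0]},
  {"claw": 1,"linear": [-0.9,0,0],"rotation": [0,0,0]},
  {"claw": 1,"linear": [-0.9,0,0],"rotation": [0,0,0]},
  {"claw": 1,"linear": [-0.6,0,0.2],"rotation": [0,0,0]},
  {"claw": 1,"linear": [-0.2,0.05,0.5],"rotation": [0,0,0]},
  {"claw": 1,"linear": [0,0.1,0.8],"rotation": [0,0,0]},
])

```text
time: 73.43
position: [0.4332, 0.0055, 0.2729]
tool_rot: [1.208, 1.208, -1.202]
ft_force: [-0.1, 0.7, -0.2]
grip_width: 0.008
```

Request:
play_rows([
  {"claw": 1,"linear": [0,0.12,0.8],"rotation": [0,0,0]},
  {"claw": 1,"linear": [0,0.12,0.8],"rotation": [0,0,0]},
  {"claw": 1,"linear": [0,0.12,0.8],"rotation": [0,0,0]},
  {"claw": 1,"linear": [0,0.12,0.8],"rotation": [0,0,0]},
  {"claw": 1,"linear": [0,0.12,0.8],"rotation": [0,0,0]},
  {"claw": 1,"linear": [0,0.12,0.8],"rotation": [0,0,0]},
  {"claw": 1,"linear": [0,0.12,0.8],"rotation": [0,0,0]},
  {"claw": 1,"linear": [0,0.12,0.8],"rotation": [0,0,0]},
  {"claw": 1,"linear": [0,0.12,0.8],"rotation": [0,0,0]},
  {"claw": 1,"linear": [0,0.12,0.8],"rotation": [0,0,0]},
])

```text
time: 74.27
position: [0.4656, -0.2025, 0.2811]
tool_rot: [1.206, 1.203, -1.195]
ft_force: [-0.7, 1.2, -0.2]
grip_width: 0.008
```

Request:
play_rows([
  {"claw": 1,"linear": [0,0.12,0.8],"rotation": [0,0,0]},
  {"claw": 1,"linear": [0,0.1,0.8],"rotation": [0,0,0]},
  {"claw": 1,"linear": [0,0.05,0.6],"rotation": [0,0,0]},
  {"claw": 1,"linear": [0,0,0.4],"rotation": [0,0,0]},
  {"claw": 1,"linear": [0,0,0.2],"rotation": [0,0,0]},
  {"claw": 1,"linear": [0,0,0.1],"rotation": [0,0,0]},
  {"claw": 1,"linear": [0,0,0],"rotation": [0,0,0]},
  {"claw": 1,"linear": [0,0,0],"rotation": [0,0,0]},
])

```text
time: 74.93
position: [0.4718, -0.2822, 0.2827]
tool_rot: [1.211, 1.202, -1.198]
ft_force: [0.5, 0.1, -0.1]
grip_width: 0.006
```

```bash
python3 - <<'E'
from h import *
need([.4711,-.2817,.2],-90)
p,Rm=snap('wrist','w10'); g=cv2.cvtColor(cv2.imread("pics/w10_raw.png"),cv2.COLOR_BGR2GRAY)
print(list(map(int,g[155:230,257])))
for o in (-6,-3,0,3): print(o,wproj(p+Rm@[.008,.025+o*1e-3,0],p,Rm)[0].round(1),wproj(p+Rm@[.098,.0225+o*1e-3,0],p,Rm)[0].round(1))
E
```

```text
t 74.9 pos [ 0.4718 -0.2822  0.2827] w 0.006 jawang -89.7 F [ 0.5  0.1 -0.1]
rot [ 0.0028  0.0006 -0.0074]
lin [ 3.31 -0.07 -0.02]
[228, 227, 227, 229, 229, 230, 229, 231, 230, 231, 230, 230, 229, 229, 229, 229, 230, 229, 207, 166, 208, 224, 227, 228, 228, 226, 226, 226, 226, 226, 224, 225, 226, 226, 226, 225, 225, 224, 225, 217, 184, 146, 134, 131, 131, 130, 130, 130, 132, 132, 146, 183, 205, 169, 108, 74, 69, 68, 66, 65, 65, 65, 65, 65, 63, 62, 61, 63, 61, 59, 59, 58, 56, 55, 55]
-6 [256.8 207.3] [256.2 174.9]
-3 [256.8 202.7] [256.2 171.6]
0 [256.8 198. ] [256.2 168.4]
3 [256.8 193.2] [256.2 165.1]
```

```bash
cat >> h.py <<'E'
def blobs(name="tb"):
    snap('top',name); im=cv2.imread(f"pics/{name}_raw.png"); hsv=cv2.cvtColor(im,cv2.COLOR_BGR2HSV)
    m=((hsv[...,2]>200)&(hsv[...,1]<50)).astype(np.uint8); cs,_=cv2.findContours(m,cv2.RETR_EXTERNAL,cv2.CHAIN_APPROX_NONE)
    for c in cs:
        a=cv2.contourArea(c); 
        if a<60 or a>600: continue
        (u,v),r=cv2.minEnclosingCircle(c); mo=cv2.moments(c); w=(mo["m10"]/mo["m00"],mo["m01"]/mo["m00"])
        print("white",np.round([u,v,r],1),"area",a,"tall@",atz("top",[(u,v)],.09)[0].round(4),"short@",atz("top",[(u,v)],.066)[0].round(4),"cen",np.round(w,1))
    y=cv2.inRange(hsv,(20,120,120),(35,255,255)); n,_,s,ct=cv2.connectedComponentsWithStats(y)
    for i in range(1,n):
        if s[i,4]>15: print("yellow",ct[i].round(1),s[i,4],atz("top",[ct[i]],.05)[0].round(4))
E
python3 -c "
from h import *
blobs()
im=cv2.imread('pics/tb_raw.png'); 
x,y,w,h=200,150,220,110
cv2.imwrite('pics/tbc.png',cv2.resize(im[y:y+h,x:x+w],None,fx=3.6,fy=3.6,interpolation=cv2.INTER_CUBIC))"
```

```text
white [392.3 230.3  18.7] area 447.5 tall@ [ 0.4306 -0.3414] short@ [ 0.4323 -0.3493] cen [388.3 229.9]
white [257.4 220.3   8.7] area 216.5 tall@ [0.4636 0.0303] short@ [0.4661 0.031 ] cen [257.3 220.2]
white [363.  218.   18.4] area 198.5 tall@ [ 0.4658 -0.2631] short@ [ 0.4683 -0.2693] cen [362.2 219.5]
white [283.8 204.    8.4] area 204.0 tall@ [ 0.5084 -0.0442] short@ [ 0.512  -0.0452] cen [283.8 203.9]
white [ 74.5 174.5   8.9] area 162.5 tall@ [0.6032 0.5554] short@ [0.6089 0.5685] cen [ 75.8 175.4]
white [174.8 156.4   7.2] area 108.0 tall@ [0.652  0.2676] short@ [0.6589 0.2739] cen [174.7 156.7]
white [290.3 144.6   8.4] area 116.0 tall@ [ 0.6818 -0.067 ] short@ [ 0.6894 -0.0686] cen [290.1 145.8]
white [368.7 141.6  13. ] area 470.0 tall@ [ 0.6866 -0.2936] short@ [ 0.6943 -0.3004] cen [368.6 141.7]
white [273.2  87.   20.2] area 451.5 tall@ [ 0.862  -0.0209] short@ [ 0.8738 -0.0213] cen [272.9  86.9]
white [372.   88.   14.9] area 135.5 tall@ [ 0.8527 -0.3144] short@ [ 0.8643 -0.3218] cen [374.2  92.5]
yellow [149.7 199.8] 53 [0.5326 0.3477]
yellow [180.5 222.4] 49 [0.4648 0.2549]
yellow [155.9 223.3] 54 [0.4633 0.3266]
```

View pics/tbc.png

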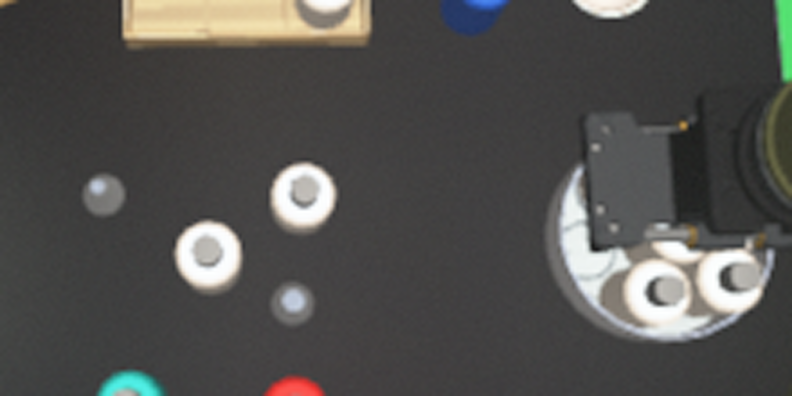

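Request:
play_rows([
  {"claw": 0.45,"linear": [0,0,-0.4],"rotation": [0,0,-0.005]},
  {"claw": 0.45,"linear": [0,-0.02,-0.8],"rotation": [0,0,0]},
  {"claw": 0.45,"linear": [0,-0.02,-0.8],"rotation": [0,0,0]},
  {"claw": 0.45,"linear": [0,-0.02,-0.8],"rotation": [0,0,0]},
  {"claw": 0.45,"linear": [0,-0.02,-0.8],"rotation": [0,0,0]},
  {"claw": 0.45,"linear": [0,-0.02,-0.8],"rotation": [0,0,0]},
  {"claw": 0.45,"linear": [0,-0.02,-0.8],"rotation": [0,0,0]},
  {"claw": 0.45,"linear": [0,-0.02,-0.8],"rotation": [0,0,0]},
  {"claw": 0.45,"linear": [0,-0.02,-0.8],"rotation": [0,0,0]},
  {"claw": 0.45,"linear": [0,-0.02,-0.8],"rotation": [0,0,0]},
])

```text
time: 75.87
position: [0.4641, -0.0743, 0.2827]
tool_rot: [1.199, 1.212, -1.203]
ft_force: [0.7, 0.6, -0.1]
grip_width: 0.538
```

Request:
play_rows([
  {"claw": 0.45,"linear": [0,-0.02,-0.8],"rotation": [0,0,0]},
  {"claw": 0.45,"linear": [0,-0.02,-0.8],"rotation": [0,0,0]},
  {"claw": 0.45,"linear": [0,-0.02,-0.8],"rotation": [0,0,0]},
  {"claw": 0.45,"linear": [0,0,-0.8],"rotation": [0,0,0]},
  {"claw": 0.45,"linear": [0,0,-0.7],"rotation": [0,0,0]},
  {"claw": 0.45,"linear": [0.1,0,-0.5],"rotation": [0,0,0]},
  {"claw": 0.45,"linear": [0.3,0,-0.3],"rotation": [0,0,0]},
  {"claw": 0.45,"linear": [0.5,0,-0.1],"rotation": [0,0,0]},
  {"claw": 0.45,"linear": [0.7,0,0],"rotation": [0,0,0]},
  {"claw": 0.45,"linear": [0.7,0,0],"rotation": [0,0,0]},
])

```text
time: 76.7
position: [0.4561, 0.072, 0.2268]
tool_rot: [1.178, 1.214, -1.18]
ft_force: [0.3, -0.0, -0.8]
grip_width: 0.549
```

Request:
play_rows([
  {"claw": 0.45,"linear": [0.7,0,0],"rotation": [0,0,0]},
  {"claw": 0.45,"linear": [0.7,0,0],"rotation": [0,0,0]},
  {"claw": 0.45,"linear": [0.5,0,0],"rotation": [0,0,0]},
  {"claw": 0.45,"linear": [0.3,0,0],"rotation": [0,0,0]},
  {"claw": 0.45,"linear": [0.1,0,0],"rotation": [0,0,0]},
  {"claw": 0.45,"linear": [0,0,0],"rotation": [0,0,0]},
  {"claw": 0.45,"linear": [0,0,0],"rotation": [0,0,0]},
])

```text
time: 77.28
position: [0.4504, 0.0744, 0.1612]
tool_rot: [1.168, 1.221, -1.183]
ft_force: [0.1, 0.8, 0.2]
grip_width: 0.552
```

```bash
python3 -c "
from h import *
need([.463,.031,.098],-90)"
```

```text
t 77.3 pos [0.4504 0.0744 0.1612] w 0.552 jawang -87.5 F [0.1 0.8 0.2]
rot [0.028  0.0077 0.0002]
lin [2.55 0.43 1.73]
```

Request:
play_rows([
  {"claw": 0.45,"linear": [0,0.1,0.3],"rotation": [0.01,0.003,0]},
  {"claw": 0.45,"linear": [0,0.12,0.45],"rotation": [0.01,0.003,0]},
  {"claw": 0.45,"linear": [0,0.1,0.4],"rotation": [0.004,0,0]},
  {"claw": 0.45,"linear": [0,0.05,0.25],"rotation": [0,0,0]},
  {"claw": 0.45,"linear": [0,0.03,0.15],"rotation": [0,0,0]},
  {"claw": 0.45,"linear": [0.1,0,0.05],"rotation": [0,0,0]},
  {"claw": 0.45,"linear": [0.3,0,0],"rotation": [0,0,0]},
  {"claw": 0.45,"linear": [0.3,0,0],"rotation": [0,0,0]},
  {"claw": 0.45,"linear": [0.2,0,0],"rotation": [0,0,0]},
  {"claw": 0.45,"linear": [0,0,0],"rotation": [0,0,0]},
])

```text
time: 78.12
position: [0.4649, 0.0284, 0.1398]
tool_rot: [1.211, 1.202, -1.208]
ft_force: [-0.2, 0.6, 0.6]
grip_width: 0.551
```

```bash
python3 -c "
from h import *
need([.463,.031,.099],-90)"
```

```text
t 78.1 pos [0.4649 0.0284 0.1398] w 0.551 jawang -90.1 F [-0.2  0.6  0.6]
rot [-0.0012  0.0018 -0.0036]
lin [ 1.63 -0.09 -0.11]
```

Request:
play_rows([
  {"claw": 0.45,"linear": [0.2,-0.09,-0.1],"rotation": [0,0.001,-0.002]},
  {"claw": 0.45,"linear": [0.4,0,0],"rotation": [0,0,0]},
  {"claw": 0.45,"linear": [0.5,0,0],"rotation": [0,0,0]},
  {"claw": 0.45,"linear": [0.3,0,0],"rotation": [0,0,0]},
  {"claw": 0.45,"linear": [0.15,0,0],"rotation": [0,0,0]},
  {"claw": 0.45,"linear": [0,0,0],"rotation": [0,0,0]},
  {"claw": 1,"linear": [0,0,0],"rotation": [0,0,0]},
  {"claw": 1,"linear": [0,0,0],"rotation": [0,0,0]},
  {"claw": 1,"linear": [0,0,0],"rotation": [0,0,0]},
  {"claw": 1,"linear": [0,0,0],"rotation": [0,0,0]},
])

```text
time: 78.95
position: [0.4618, 0.0336, 0.097]
tool_rot: [1.208, 1.21, -1.207]
ft_force: [-0.3, -0.2, 0.3]
grip_width: 0.332
```

Request:
play_rows([
  {"claw": 1,"linear": [0,0,0],"rotation": [0,0,0]},
  {"claw": 1,"linear": [-0.3,0,0],"rotation": [0,0,0]},
  {"claw": 1,"linear": [-0.7,0,0],"rotation": [0,0,0]},
  {"claw": 1,"linear": [-0.9,0,0],"rotation": [0,0,0]},
  {"claw": 1,"linear": [-0.9,0,0],"rotation": [0,0,0]},
  {"claw": 1,"linear": [-0.9,0,0],"rotation": [0,0,0]},
  {"claw": 1,"linear": [-0.9,0,0],"rotation": [0,0,0]},
  {"claw": 1,"linear": [-0.9,0,0],"rotation": [0,0,0]},
  {"claw": 1,"linear": [-0.6,0,0.2],"rotation": [0,0,0]},
  {"claw": 1,"linear": [-0.2,0,0.5],"rotation": [0,0,0]},
])

```text
time: 79.78
position: [0.4589, 0.0192, 0.2643]
tool_rot: [1.202, 1.215, -1.204]
ft_force: [0.1, -0.5, -1.6]
grip_width: 0.264
```

Request:
play_rows([
  {"claw": 1,"linear": [0,0.03,0.8],"rotation": [0,0,0]},
  {"claw": 1,"linear": [0,0.03,0.8],"rotation": [0,0,0]},
  {"claw": 1,"linear": [0,0.03,0.8],"rotation": [0,0,0]},
  {"claw": 1,"linear": [0,0.03,0.8],"rotation": [0,0,0]},
  {"claw": 1,"linear": [0,0.03,0.8],"rotation": [0,0,0]},
  {"claw": 1,"linear": [0,0.03,0.8],"rotation": [0,0,0]},
  {"claw": 1,"linear": [0,0.03,0.8],"rotation": [0,0,0]},
  {"claw": 1,"linear": [0,0.03,0.8],"rotation": [0,0,0]},
  {"claw": 1,"linear": [0,0.03,0.8],"rotation": [0,0,0]},
  {"claw": 1,"linear": [0,0.03,0.8],"rotation": [0,0,0]},
])

```text
time: 80.62
position: [0.4699, -0.1847, 0.2749]
tool_rot: [1.198, 1.208, -1.19]
ft_force: [0.2, -0.8, -1.3]
grip_width: 0.271
```

Request:
play_rows([
  {"claw": 1,"linear": [0,0.03,0.8],"rotation": [0,0,0]},
  {"claw": 1,"linear": [0,0.03,0.8],"rotation": [0,0,0]},
  {"claw": 1,"linear": [0,0,0.7],"rotation": [0,0,0]},
  {"claw": 1,"linear": [0,0,0.5],"rotation": [0,0,0]},
  {"claw": 1,"linear": [0,0,0.3],"rotation": [0,0,0]},
  {"claw": 1,"linear": [0,0,0.15],"rotation": [0,0,0]},
  {"claw": 1,"linear": [0,0,0.1],"rotation": [0,0,0]},
  {"claw": 1,"linear": [0,0,0],"rotation": [0,0,0]},
  {"claw": 1,"linear": [0,0,0],"rotation": [0,0,0]},
])

```text
time: 81.37
position: [0.4712, -0.2753, 0.2775]
tool_rot: [1.202, 1.207, -1.192]
ft_force: [-0.0, -0.1, -2.1]
grip_width: 0.271
```

```bash
python3 - <<'E'
from h import *
need([.4711,-.2817,.2],-90)
p,Rm=snap('wrist','w11'); g=cv2.cvtColor(cv2.imread("pics/w11_raw.png"),cv2.COLOR_BGR2GRAY)
print(list(map(int,g[155:230,257])))
for o in (-6,-3,0,3): print(o,wproj(p+Rm@[.008,.025+o*1e-3,0],p,Rm)[0].round(1),wproj(p+Rm@[.098,.0225+o*1e-3,0],p,Rm)[0].round(1))
E
```

```text
t 81.4 pos [ 0.4712 -0.2753  0.2775] w 0.271 jawang -89.2 F [-0.  -0.1 -2.1]
rot [ 0.0092  0.0015 -0.0066]
lin [ 3.1  -0.04  0.25]
[228, 227, 226, 226, 227, 225, 224, 226, 226, 224, 214, 168, 139, 137, 141, 142, 144, 144, 142, 143, 144, 145, 145, 144, 144, 144, 145, 144, 145, 145, 144, 144, 147, 145, 145, 145, 145, 147, 162, 218, 230, 231, 232, 231, 232, 232, 233, 238, 241, 241, 241, 242, 242, 242, 242, 242, 242, 241, 242, 241, 241, 239, 179, 112, 98, 98, 99, 99, 98, 97, 97, 97, 97, 97, 97]
-6 [256.8 207.3] [256.2 174.9]
-3 [256.8 202.7] [256.2 171.6]
0 [256.8 198. ] [256.2 168.4]
3 [256.8 193.3] [256.2 165.1]
```

Request:
play_rows([
  {"claw": 1,"linear": [0,-0.08,0.12],"rotation": [0.004,0.001,-0.003]},
  {"claw": 1,"linear": [0,-0.05,0.1],"rotation": [0.003,0,-0.002]},
  {"claw": 1,"linear": [0.2,0,0.03],"rotation": [0,0,0]},
  {"claw": 1,"linear": [0.4,0,0],"rotation": [0,0,0]},
  {"claw": 1,"linear": [0.6,0,0],"rotation": [0,0,0]},
  {"claw": 1,"linear": [0.6,0,0],"rotation": [0,0,0]},
  {"claw": 1,"linear": [0.5,0,0],"rotation": [0,0,0]},
  {"claw": 1,"linear": [0.3,0,0],"rotation": [0,0,0]},
  {"claw": 1,"linear": [0.1,0,0],"rotation": [0,0,0]},
  {"claw": 1,"linear": [0,0,0],"rotation": [0,0,0]},
])

```text
time: 82.25
position: [0.4681, -0.2785, 0.2036]
tool_rot: [1.204, 1.212, -1.203]
ft_force: [-0.3, -1.1, -1.9]
grip_width: 0.272
```

```bash
python3 -c "
from h import *
need([.4686,-.2817,.103],-90)"
```

```text
t 82.2 pos [ 0.4681 -0.2785  0.2036] w 0.272 jawang -89.6 F [-0.3 -1.1 -1.9]
rot [ 0.0048 -0.0002 -0.0006]
lin [4.02 0.02 0.13]
```

Request:
play_rows([
  {"claw": 1,"linear": [0,0.02,0.1],"rotation": [0.002,0,0]},
  {"claw": 1,"linear": [0.2,0,0.03],"rotation": [0,0,0]},
  {"claw": 1,"linear": [0.4,0,0],"rotation": [0,0,0]},
  {"claw": 1,"linear": [0.5,0,0],"rotation": [0,0,0]},
  {"claw": 1,"linear": [0.5,0,0],"rotation": [0,0,0]},
  {"claw": 1,"linear": [0.5,0,0],"rotation": [0,0,0]},
  {"claw": 1,"linear": [0.5,0,0],"rotation": [0,0,0]},
  {"claw": 1,"linear": [0.4,0,0],"rotation": [0,0,0]},
  {"claw": 1,"linear": [0.4,0,0],"rotation": [0,0,0]},
  {"claw": 1,"linear": [0.2,0,0],"rotation": [0,0,0]},
])

```text
time: 83.08
position: [0.4728, -0.2827, 0.1111]
tool_rot: [1.209, 1.202, -1.2]
ft_force: [-0.2, -1.0, -2.4]
grip_width: 0.264
```

Request:
play_rows([
  {"claw": 1,"linear": [0.1,0,0],"rotation": [0,0,0]},
  {"claw": 1,"linear": [0,0,0],"rotation": [0,0,0]},
])

```text
time: 83.25
position: [0.4722, -0.2826, 0.1069]
tool_rot: [1.209, 1.204, -1.201]
ft_force: [-0.2, 0.9, -1.0]
grip_width: 0.268
```

```bash
python3 -c "
from h import *
need([.4686,-.2817,.102],-90)"
```

```text
t 83.2 pos [ 0.4722 -0.2826  0.1069] w 0.268 jawang -89.8 F [-0.2  0.9 -1. ]
rot [ 0.0024  0.0012 -0.0052]
lin [ 0.19 -0.14 -0.04]
```

Request:
play_rows([
  {"claw": 1,"linear": [0.15,-0.1,-0.03],"rotation": [0.001,0,-0.003]},
  {"claw": 1,"linear": [0.05,0,0],"rotation": [0,0,0]},
  {"claw": 1,"linear": [0,0,0],"rotation": [0,0,0]},
  {"claw": 0.54,"linear": [0,0,0],"rotation": [0,0,0]},
  {"claw": 0.54,"linear": [0,0,0],"rotation": [0,0,0]},
  {"claw": 0.54,"linear": [0,0,0],"rotation": [0,0,0]},
  {"claw": 0.54,"linear": [-0.3,0,0],"rotation": [0,0,0]},
  {"claw": 0.54,"linear": [-0.6,0,0],"rotation": [0,0,0]},
  {"claw": 0.5,"linear": [-0.9,0,0],"rotation": [0,0,0]},
  {"claw": 0.5,"linear": [-0.9,0,0],"rotation": [0,0,0]},
])

```text
time: 84.08
position: [0.4684, -0.2816, 0.1713]
tool_rot: [1.208, 1.209, -1.207]
ft_force: [0.9, -0.9, 0.4]
grip_width: 0.489
```

Request:
play_rows([
  {"claw": 0.45,"linear": [-0.6,0,-0.2],"rotation": [0,0,0]},
  {"claw": 0.45,"linear": [-0.3,0.1,-0.5],"rotation": [0,0,0]},
  {"claw": 0.45,"linear": [0,0.15,-0.7],"rotation": [0,0,0]},
  {"claw": 0.45,"linear": [0,0.15,-0.7],"rotation": [0,0,0]},
  {"claw": 0.45,"linear": [0,0.15,-0.7],"rotation": [0,0,0]},
  {"claw": 0.45,"linear": [0,0.15,-0.7],"rotation": [0,0,0]},
  {"claw": 0.45,"linear": [0,0.15,-0.7],"rotation": [0,0,0]},
  {"claw": 0.45,"linear": [0,0.15,-0.7],"rotation": [0,0,0]},
  {"claw": 0.45,"linear": [0,0.15,-0.7],"rotation": [0,0,0]},
  {"claw": 0.45,"linear": [0,0.15,-0.7],"rotation": [0,0,0]},
])

```text
time: 84.92
position: [0.5059, -0.1175, 0.2058]
tool_rot: [1.211, 1.187, -1.205]
ft_force: [1.0, -0.0, -0.1]
grip_width: 0.549
```

Request:
play_rows([
  {"claw": 0.45,"linear": [0,0.12,-0.7],"rotation": [0,0,0]},
  {"claw": 0.45,"linear": [0,0.1,-0.6],"rotation": [0,0,0]},
  {"claw": 0.45,"linear": [0,0.05,-0.5],"rotation": [0,0,0]},
  {"claw": 0.45,"linear": [0,0,-0.3],"rotation": [0,0,0]},
  {"claw": 0.45,"linear": [0,0,-0.2],"rotation": [0,0,0]},
  {"claw": 0.45,"linear": [0.1,0,-0.05],"rotation": [0,0,0]},
  {"claw": 0.45,"linear": [0.3,0,0],"rotation": [0,0,0]},
  {"claw": 0.45,"linear": [0.3,0,0],"rotation": [0,0,0]},
  {"claw": 0.45,"linear": [0.1,0,0],"rotation": [0,0,0]},
  {"claw": 0.45,"linear": [0,0,0],"rotation": [0,0,0]},
])

```text
time: 85.75
position: [0.513, -0.0472, 0.1846]
tool_rot: [1.205, 1.191, -1.197]
ft_force: [0.2, 0.9, -0.7]
grip_width: 0.549
```

```bash
python3 -c "
from h import *
need([.5125,-.0448,.073],-90)
blobs('tb2')" | grep -v "0.5554\|0.8"
```

```text
t 85.8 pos [ 0.513  -0.0472  0.1846] w 0.549 jawang -89.7 F [ 0.2  0.9 -0.7]
lin [ 4.46 -0.1  -0.15]
white [174.5 157.    7.2] area 107.5 tall@ [0.6503 0.2683] short@ [0.6572 0.2747] cen [174.7 156.8]
white [368.7 141.6  13. ] area 470.0 tall@ [ 0.6866 -0.2936] short@ [ 0.6943 -0.3004] cen [368.6 141.7]
yellow [149.8 199.8] 54 [0.5327 0.3475]
yellow [180.5 222.4] 49 [0.4648 0.2549]
yellow [155.9 223.3] 55 [0.4631 0.3265]
```

Request:
play_rows([
  {"claw": 0.45,"linear": [0.1,-0.05,-0.1],"rotation": [0.001,0.003,-0.003]},
  {"claw": 0.45,"linear": [0.3,-0.02,-0.05],"rotation": [0,0.002,-0.002]},
  {"claw": 0.45,"linear": [0.5,0,0],"rotation": [0,0,0]},
  {"claw": 0.45,"linear": [0.6,0,0],"rotation": [0,0,0]},
  {"claw": 0.45,"linear": [0.6,0,0],"rotation": [0,0,0]},
  {"claw": 0.45,"linear": [0.6,0,0],"rotation": [0,0,0]},
  {"claw": 0.45,"linear": [0.6,0,0],"rotation": [0,0,0]},
  {"claw": 0.45,"linear": [0.5,0,0],"rotation": [0,0,0]},
  {"claw": 0.45,"linear": [0.3,0,0],"rotation": [0,0,0]},
  {"claw": 0.45,"linear": [0.15,0,0],"rotation": [0,0,0]},
])

```text
time: 86.63
position: [0.5131, -0.046, 0.0719]
tool_rot: [1.214, 1.199, -1.203]
ft_force: [0.4, 0.7, 0.3]
grip_width: 0.551
```

Request:
play_rows([
  {"claw": 0.45,"linear": [0,0,0],"rotation": [0,0,0]},
  {"claw": 0.45,"linear": [0,0,0],"rotation": [0,0,0]},
])

```text
time: 86.8
position: [0.5125, -0.046, 0.0709]
tool_rot: [1.214, 1.201, -1.205]
ft_force: [0.3, -0.4, 0.7]
grip_width: 0.552
```

```bash
python3 -c "
from h import *
need([.5125,-.0448,.074],-90)"
```

```text
t 86.8 pos [ 0.5125 -0.046   0.0709] w 0.552 jawang -90.1 F [ 0.3 -0.4  0.7]
rot [-0.0012  0.0006 -0.0056]
lin [-0.12  0.   -0.05]
```

Perfectly aligned. Close, lift and carry to the far well.

Request:
play_rows([
  {"claw": 0.45,"linear": [-0.1,0,0],"rotation": [0,0,0]},
  {"claw": 1,"linear": [0,0,0],"rotation": [0,0,0]},
  {"claw": 1,"linear": [0,0,0],"rotation": [0,0,0]},
  {"claw": 1,"linear": [0,0,0],"rotation": [0,0,0]},
  {"claw": 1,"linear": [0,0,0],"rotation": [0,0,0]},
  {"claw": 1,"linear": [0,0,0],"rotation": [0,0,0]},
  {"claw": 1,"linear": [-0.3,0,0],"rotation": [0,0,0]},
  {"claw": 1,"linear": [-0.7,0,0],"rotation": [0,0,0]},
  {"claw": 1,"linear": [-0.9,0,0],"rotation": [0,0,0]},
  {"claw": 1,"linear": [-0.9,0,0],"rotation": [0,0,0]},
])

```text
time: 87.63
position: [0.509, -0.0454, 0.1446]
tool_rot: [1.212, 1.207, -1.208]
ft_force: [1.1, -0.5, -1.6]
grip_width: 0.267
```

Request:
play_rows([
  {"claw": 1,"linear": [-0.6,0.2,-0.1],"rotation": [0,0,0]},
  {"claw": 1,"linear": [-0.3,0.5,-0.3],"rotation": [0,0,0]},
  {"claw": 1,"linear": [0,0.7,-0.45],"rotation": [0,0,0]},
  {"claw": 1,"linear": [0,0.7,-0.45],"rotation": [0,0,0]},
  {"claw": 1,"linear": [0,0.7,-0.45],"rotation": [0,0,0]},
  {"claw": 1,"linear": [0,0.7,-0.45],"rotation": [0,0,0]},
  {"claw": 1,"linear": [0,0.7,-0.45],"rotation": [0,0,0]},
  {"claw": 1,"linear": [0,0.7,-0.45],"rotation": [0,0,0]},
  {"claw": 1,"linear": [0,0.7,-0.45],"rotation": [0,0,0]},
  {"claw": 1,"linear": [0,0.6,-0.35],"rotation": [0,0,0]},
])

```text
time: 88.47
position: [0.6702, 0.0493, 0.179]
tool_rot: [1.216, 1.192, -1.214]
ft_force: [0.5, 0.1, -1.0]
grip_width: 0.269
```

Request:
play_rows([
  {"claw": 1,"linear": [0,0.35,-0.25],"rotation": [0,0,0]},
  {"claw": 1,"linear": [0,0.2,-0.1],"rotation": [0,0,0]},
  {"claw": 1,"linear": [0,0.1,0],"rotation": [0,0,0]},
  {"claw": 1,"linear": [0,0,0],"rotation": [0,0,0]},
  {"claw": 1,"linear": [0,0,0],"rotation": [0,0,0]},
])

```text
time: 88.88
position: [0.6881, 0.0607, 0.1782]
tool_rot: [1.215, 1.197, -1.213]
ft_force: [-0.1, 0.5, -0.5]
grip_width: 0.266
```

```bash
python3 -c "
from h import *
need([.6873,.0655,.078],-90)"
```

```text
t 88.9 pos [0.6881 0.0607 0.1782] w 0.266 jawang -90.5 F [-0.1  0.5 -0.5]
rot [-0.0051  0.0029 -0.004 ]
lin [ 4.01 -0.06 -0.21]
```

Request:
play_rows([
  {"claw": 1,"linear": [0,-0.05,-0.15],"rotation": [-0.003,0.002,-0.002]},
  {"claw": 1,"linear": [0.2,0,-0.05],"rotation": [0,0,0]},
  {"claw": 1,"linear": [0.4,0,0],"rotation": [0,0,0]},
  {"claw": 1,"linear": [0.5,0,0],"rotation": [0,0,0]},
  {"claw": 1,"linear": [0.5,0,0],"rotation": [0,0,0]},
  {"claw": 1,"linear": [0.5,0,0],"rotation": [0,0,0]},
  {"claw": 1,"linear": [0.5,0,0],"rotation": [0,0,0]},
  {"claw": 1,"linear": [0.4,0,0],"rotation": [0,0,0]},
  {"claw": 1,"linear": [0.4,0,0],"rotation": [0,0,0]},
  {"claw": 1,"linear": [0.3,0,0],"rotation": [0,0,0]},
])

```text
time: 89.72
position: [0.6858, 0.0632, 0.0791]
tool_rot: [1.214, 1.201, -1.212]
ft_force: [-7.3, -2.4, 38.1]
grip_width: 0.267
```

Request:
play_rows([
  {"claw": 1,"linear": [0.15,0,0],"rotation": [0,0,0]},
  {"claw": 1,"linear": [0.05,0,0],"rotation": [0,0,0]},
  {"claw": 1,"linear": [0,0,0],"rotation": [0,0,0]},
])

```text
time: 89.97
position: [0.689, 0.0638, 0.08]
tool_rot: [1.217, 1.195, -1.207]
ft_force: [0.8, 0.1, -0.9]
grip_width: 0.266
```

```bash
python3 - <<'E'
from h import *
need([.6873,.0655,.077],-90)
c=lambda:None
snap('top','t9'); im=cv2.imread('pics/t9_raw.png'); hsv=cv2.cvtColor(im,cv2.COLOR_BGR2HSV)
# grey caps in the tin: bodies bright discs, expected positions vs image
g=cv2.cvtColor(im,cv2.COLOR_BGR2GRAY)[170:260,340:440]
e=cv2.HoughCircles(cv2.resize(g,None,fx=6,fy=6,interpolation=cv2.INTER_CUBIC),cv2.HOUGH_GRADIENT,1.5,70,param1=120,param2=25,minRadius=45,maxRadius=65)
if e is not None:
    for u,v,r in e[0]: print(np.round([u,v,r]),atz("top",un([(u,v)],340,170,6),.094)[0].round(4))
for k in range(6):
    a=.69-k*np.pi/3; print("seat",k,round(.48+.0535*np.cos(a),4),round(-.3345+.0535*np.sin(a),4))
E
```

```text
t 90.0 pos [0.689  0.0638 0.08  ] w 0.266 jawang -90.4 F [ 0.8  0.1 -0.9]
rot [-0.0041  0.0023 -0.0073]
lin [ 0.12 -0.07 -0.07]
[217. 164.  54.] [ 0.5237 -0.3012]
[406. 244.  56.] [ 0.4852 -0.3855]
[295. 263.  54.] [ 0.4769 -0.3338]
[379. 343.  57.] [ 0.4398 -0.3693]
[256. 367.  55.] [ 0.4296 -0.3124]
[187. 275.  54.] [ 0.4721 -0.2838]
[323. 155.  57.] [ 0.5272 -0.3509]
seat 0 0.5213 -0.3004
seat 1 0.5301 -0.3532
seat 2 0.4889 -0.3873
seat 3 0.4387 -0.3686
seat 4 0.4299 -0.3158
seat 5 0.4711 -0.2817
```

Request:
play_rows([
  {"claw": 1,"linear": [0.08,-0.05,-0.05],"rotation": [0,0,0]},
  {"claw": 0.5,"linear": [0,0,0],"rotation": [0,0,0]},
  {"claw": 0.5,"linear": [0,0,0],"rotation": [0,0,0]},
  {"claw": 0.5,"linear": [0,0,0],"rotation": [0,0,0]},
  {"claw": 0.5,"linear": [-0.3,0,0],"rotation": [0,0,0]},
  {"claw": 0.5,"linear": [-0.6,0,0],"rotation": [0,0,0]},
  {"claw": 0.5,"linear": [-0.9,0,0],"rotation": [0,0,0]},
  {"claw": 0.5,"linear": [-0.9,0,0],"rotation": [0,0,0]},
  {"claw": 0.5,"linear": [-0.9,0,0],"rotation": [0,0,0]},
  {"claw": 0.5,"linear": [-0.9,-0.3,0],"rotation": [0,0,0]},
])

```text
time: 90.85
position: [0.6763, 0.0643, 0.1907]
tool_rot: [1.211, 1.202, -1.215]
ft_force: [-0.8, -0.2, 0.9]
grip_width: 0.494
```

Request:
play_rows([
  {"claw": 0.5,"linear": [-0.3,-0.7,0],"rotation": [0,0,0]},
  {"claw": 0.5,"linear": [0,-0.9,0],"rotation": [0,0,0]},
  {"claw": 0.5,"linear": [0,-0.9,0],"rotation": [0,0,0]},
  {"claw": 0.5,"linear": [0,-0.9,0],"rotation": [0,0,0]},
  {"claw": 0.5,"linear": [0,-0.9,0],"rotation": [0,0,0]},
  {"claw": 0.5,"linear": [0,-0.9,0],"rotation": [0,0,0]},
  {"claw": 0.5,"linear": [0,-0.6,0],"rotation": [0,0,0]},
  {"claw": 0.5,"linear": [0,-0.3,0],"rotation": [0,0,0]},
  {"claw": 0.5,"linear": [0,0,0],"rotation": [0,0,0]},
  {"claw": 0.5,"linear": [0,0,0],"rotation": [0,0,0]},
])

```text
time: 91.68
position: [0.5221, 0.0704, 0.2161]
tool_rot: [1.22, 1.186, -1.194]
ft_force: [0.2, 0.8, -0.5]
grip_width: 0.504
```

```bash
python3 - <<'E'
from h import *
need()
snap('top','t10'); im=cv2.imread('pics/t10_raw.png')
def hc(x,y,w,h,z,pd,lo,hi):
    g=cv2.cvtColor(im,cv2.COLOR_BGR2GRAY)[y:y+h,x:x+w]
    e=cv2.HoughCircles(cv2.resize(g,None,fx=6,fy=6,interpolation=cv2.INTER_CUBIC),cv2.HOUGH_GRADIENT,1.5,pd,param1=120,param2=25,minRadius=lo,maxRadius=hi)
    for u,v,r in (e[0] if e is not None else []): print(np.round([u,v,r]),atz("top",un([(u,v)],x,y,6),z)[0].round(4))
hc(225,125,90,45,.07,70,45,65); print("rack wells", (.685,-.0705),(.6873,.0655)); hc(340,170,100,90,.094,70,45,65)
hsv=cv2.cvtColor(im,cv2.COLOR_BGR2HSV); y=cv2.inRange(hsv,(20,120,120),(35,255,255)); n,_,s,ct=cv2.connectedComponentsWithStats(y)
for i in range(1,n):
    if s[i,4]>15: print("yellow",atz("top",[ct[i]],.05)[0].round(4))
E
```

```text
t 91.7 pos [0.5221 0.0704 0.2161] w 0.504 jawang -90.1 F [ 0.2  0.8 -0.5]
[392. 118.  49.] [ 0.6892 -0.0674]
rack wells (0.685, -0.0705) (0.6873, 0.0655)
[323. 149.  52.] [ 0.53   -0.3511]
[187. 272.  54.] [ 0.4735 -0.2839]
[406. 244.  56.] [ 0.4852 -0.3855]
[218. 163.  52.] [ 0.5244 -0.302 ]
[379. 343.  57.] [ 0.4398 -0.3693]
[254. 367.  54.] [ 0.4296 -0.3117]
[293. 265.  56.] [ 0.4762 -0.3331]
yellow [0.5327 0.3475]
yellow [0.4648 0.2549]
yellow [0.4631 0.3265]
```

```bash
python3 -c "
from bench import *
print(close_job())"
```

```text
the job is handed in; nothing more can be done
None
```

I handed the job in after about 92 s, with everything placed. One check is missing: the second short bottle was never seen by camera after I let it go.

- **Daisy:** it was moved first and laid on the cake board. The last check puts its knob about 3 mm from the board's middle. I didn't measure its tilt.
- **Tall bottles:** all seven stand in the tin, including on the middle ring. In the final top view their centres measured within about 5 mm of the ring centres, against a limit of 10 mm.
- **Short bottles:** one measured about 5 mm from its well centre. I estimated the other from the arm's position, because the camera check found only one bottle in the rack. The arm was at most 3 mm off the well centre when it pressed the bottle onto the floor and let go.

**What went wrong:**
- One bottle caught on its neighbours in the tin, slipped out of the grip and leaned on the rim. I re-gripped it, stood it upright and placed it. The middle bottle moved about 4 mm because of this.
- One bottle on the table turned out to have moved about 3 cm, so the first grasp failed. I found it again with the top camera and placed it.
- Two placings pressed the bottle onto the floor with about 38 N.

Camera views of the same points disagreed by about 2–4 mm, so the distances above carry that error. The nozzles, dish and brush never appeared to be touched, but I didn't measure them at the end.

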